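Tighten the post-shoe bolt on the closet shelf

TASK

Take the ring wrench from the wooden valet tray and tighten the hex bolt in the floor of the steel post shoe, working clockwise in short strokes between the two upright cheeks and lifting the ring off and reseating it for each new stroke, until the bolt comes up solid and is nipped up firm. Turn it only with the wrench, and do not lean hard on the cheeks or force the bolt past firm. Then lay the wrench gently back flat in the tray, and leave everything else where it stands.

Things in the scene. Friction and masses are not known exactly. Their poses are not given: they have to be found in the camera images.
- wrench_mid (a point): Centre of the grip of the steel double-ended ring wrench (228 mm long, 0.4 kg, balances here): a straight bar 100 mm long, 14 wide, 11 thick, raised on sloping necks so that this point is 34 mm above the undersides of the two end rings, on which it lies flat. x runs along the bar to the large ring, z up.
- wrench_ring (a point): Centre (half-way up) of the wrench's large ring, 95 mm from the grip's centre along x and 27 mm below it. 14 mm thick, 42 mm outside, with a six-sided through mouth 28.5 mm across flats, chamfered below; two flats are square to the wrench's x axis. The small ring at the other end (20.5 mm mouth) does not fit the bolt.
- bolt_head (a point): Centre of the upright hex bolt's head, 27 mm across flats, 15 mm high, on a washer (top 8 mm above the shelf); this point is 15.5 mm above the shelf. Axes turn with the bolt; two flats are square to x, so the ring drops on when the wrench's yaw equals this yaw plus or minus a multiple of 60 degrees. Play: 6 degrees either way, 0.75 mm all round.
- bolt (a joint): Turn of the bolt in rad, growing as it is tightened (clockwise seen from above). It starts loose, somewhere between 0 and 0.5, turns against a drag of about 0.2 to 0.27 N m, stays where it is left, and comes up solid at about 2.2: there the torque climbs steeply. Nipped up firm means 0.6 to 1 N m about the bolt (some 7 N at the bar's centre, held for a moment); much more forces it and the ring begins to jump the head's corners.
- shoe: Fixed steel post shoe, an upward-open U channel 84 mm long and 119 mm wide; origin at the centre of its underside on the shelf, under the bolt; x runs along the channel, which is open at both ends, z up. Floor 5 mm thick.
- cheeks: The shoe's two upright side plates, 84 mm long, 70 high, 4.5 thick, inner faces 55 mm either side of the bolt's axis (along y). Origin and axes as the shoe's. A seated wrench whose bar leaves the channel at the robot's end can swing about 45 degrees to either side of the channel's x axis before its bar meets a cheek's end.
- tray: Fixed wooden valet tray 290 x 150 mm, walls 8 mm thick and 26 mm high; origin at the centre of its underside on the shelf, x along its length, floor 8 mm above the shelf. The wrench starts in it, its large ring away from the robot.
- clip: Steel tie clip, 57 x 7 x 7 mm, lying in the tray near a corner at the end far from the robot; origin under its middle. Bystander.
- dispenser: Push dispenser of clear plastic with hair ties, 80 mm across, 142 mm high, origin under its centre. Bystander.
- dish: Round glass dish, 104 mm across, 34 mm high, origin under its centre. Bystander.
- pillbox: White pill organizer, closed, 60 x 150 x 24 mm, origin under its centre. Bystander.
- cologne: Glass cologne bottle with black cap, 34 x 58 mm, 112 mm high, origin under its centre. Bystander.
- sparebolt: Spare hex bolt standing on its head, 31 mm across, 60 mm high, origin under its centre. Bystander.
- shoehorn_jar: Empty blue ceramic jar, 68 mm across, 75 mm high, origin under its centre. Bystander.
Not all that is in view belongs to the job. Leave any purple look-alike of the shoe alone.

How it is judged:
On the way, in this order (a step that is already met when the one before it is completed fails the run):
1. the large ring is seated down over the bolt head (horizontal distance between wrench_ring and bolt_head below 0.005 m and z of wrench_ring in the frame of bolt_head below 0.006 m and angle between wrench_ring's own z axis and vertical below 0.15 rad), for 0.1 s.
2. after a stroke the ring is lifted clear above the bolt head (z of wrench_ring in the frame of bolt_head above 0.013 m and horizontal distance between wrench_ring and bolt_head below 0.1 m).
3. the ring is seated on the head again for a new stroke (all of step 1), for 0.1 s.
4. the bolt has come up solid and is nipped up by the wrench on it (value of joint bolt above 2.14 rad and horizontal distance between wrench_ring and bolt_head below 0.006 m and contact force between wrench and bolt above 60 N), for 0.1 s.
At the end, for the whole second after the job is handed in: The bolt is home (joint above 2.14 rad), and the wrench lies flat in the tray on both rings (tilt under 0.10 rad, its grip's centre within 60 mm of the tray's centre and below 48 mm above the shelf), at rest (value of joint bolt above 2.14 rad and horizontal distance between wrench_mid and tray below 0.06 m and angle between wrench_mid's own z axis and vertical below 0.1 rad and z of wrench_mid in the frame of tray below 0.048 m and linear speed of wrench below 0.02 m/s); the robot touches nothing.
It fails at once if a finger or the arm pushes on the bolt itself (contact force between any of the fingers, the arm and bolt above 1.5 N).
It fails at once if the wrench, the fingers or the arm lean on the shoe's cheeks with more than 25 N (contact force between any of wrench, the fingers, the arm and cheeks above 25 N).
It fails at once if the bolt is forced: the wrench bears on its head far beyond a firm nip (contact force between wrench and bolt above 210 N).
It fails at once if the wrench is dropped or banged into the tray with more than 60 N (contact force between wrench and tray above 60 N).
It fails at once if a bystander is moved by more than 20 mm (distance of any of clip, dispenser, dish, pillbox, cologne, sparebolt, shoehorn_jar from where it was at the start of the episode above 0.02 m).
It also fails if it takes over 72 s, if anything falls off the work surface, if the arm or the gripper's body presses on something with over 40 N, if the wrist force passes 120 N, or if a joint passes its speed limit or range.

ROBOT

A 6-joint arm with a two-finger parallel gripper is mounted at the origin on the work surface. World frame = base frame: x ahead of the robot, y to its left, z up, the work surface at z = 0. Lengths are in m, angles in rad, forces in N, time in s.
With the tool pointing down it reaches from about 0.3 to 0.775 m from the base axis. Payload 14.6 kg.
Tool frame: the origin (TCP) lies between the finger pads; the fingertips stand 8 mm ahead of it and the grasp point (between the pads) lies 11 mm behind it; x points along the fingers, y is the direction in which the jaws open and shut, and the axes are right-handed (so a half turn about x gives the same grasp; the last joint's range is limited). The gripper opens to 94 mm and grips with 3 to 60 N. Pads are 16 mm wide; open, the fingers measure 119 mm over their backs; the gripper's body (75 mm by 177 mm) begins 78 mm behind the grasp point.
Start: joints at [1.202, 0.3, 1.521, -0, 1.321, -0.067], TCP at [0.163, 0.525, 0.213] pointing down, gripper open.
Joint ranges: [-3.03, 3.03], [-0.79, 2.21], [0.23, 2.52], [-1.04, 4.18], [0, 3.07], [-2.55, 2.55]. Speed limits (rad/s): [2.22, 2.22, 2.57, 3.14, 3.14, 3.14].

INTERFACE

Orientations are given as [roll, pitch, yaw] about the fixed x, y, z axes, in that order (R = Rz(yaw) Ry(pitch) Rx(roll)).
In Python, from station import ctrl gives the robot as it stands.
- The arm moves only by the shell command python3 -m creep 'ROWS' [FORCE]. ROWS is a JSON object of lists of equal length, an entry for each row: "hand": the closure, from -1 (fully open) to 1 (shut); "slide": the shift along the tool's x, y, z in m, a list of three; "spin": the turn about the tool's x in degrees. A call has 1 to 12 rows; each row is the pose to reach, as a shift and turn from the pose commanded when the call began, along the tool's axes at that moment; what a row does not reach only later rows make up. A row lasts 1/12 s, in which the tool goes at most 41.7 mm and 7.16 degrees, less where a joint would pass 70% of its speed; a pose out of reach is approached as far as the arm can. A call with a gripper value outside its range is refused whole. The fingers move at their own pace and stop on an object; FORCE is the grip in N (left out, the last holds). Time passes only in rows, so rows that repeat a pose let the fingers close. It gives the time, the measured TCP pose, the force and the opening at its end, in the units of the state.
- ctrl.get_obs(): the state, without advancing time (a new reading comes with each control period).
- ctrl.camera(name): name is "side" or "top"; returns the picture (384x512x3 uint8, red, green, blue); there is no depth.
- ctrl.calibration(name): a dict with "K" (3x3 intrinsics, pixels), "R" (3x3) and "t" (3): a world point X has camera coordinates R X + t. Camera axes: x right, y down, z forward; pixel columns grow to the right and rows downward; lengths in m; the calibration is good to about 2 mm. A picture is of the moment at which its call begins. calibration takes no time and is no camera call.
- ctrl.hand_in(): hands the job in, once; it reports no verdict.
The state is a dict: "time_s": time; "qpos": joint angles; "joint_vel": joint speeds; "tau": joint torques, N m; "ee_pos": TCP position; "eef_rot": TCP orientation; "force": force on the tool from outside, world axes, zero at the start; "moment": the same for the moment, N m; "grip_width": finger opening in m.
Only numpy, scipy, OpenCV 4.12 (cv2) and the standard library are available. Lean on these libraries where they do the work, as an engineer would, in place of code of your own. Each camera call takes 0.05 s, during which the arm holds its last target.

## Working session

There is one attempt and no reset: what is moved stays moved. The work goes in short steps, Python scripts to look and compute and a shell command to move; the robot and the scene stay as the last step left them, time stands still between calls to the robot, and variables do not carry over. Pictures are saved under pics/ and viewed, and the job is handed in when it is done.

```bash
ls; mkdir -p pics; python3 - <<'E'
from station import ctrl
import cv2
for n in ("side","top"):
    im=ctrl.camera(n); cv2.imwrite(f"pics/{n}0.png",im[:,:,::-1])
    c=ctrl.calibration(n); print(n,c)
print(ctrl.get_obs())
E
```

```text
pics
side {'K': array([[354.85026498,   0.        , 251.64173953],
       [  0.        , 354.85026498, 186.99554293],
       [  0.        ,   0.        ,   1.        ]]), 'R': array([[-0.97695134, -0.21299329,  0.01414031],
       [-0.17856916,  0.77916669, -0.60084301],
       [ 0.11695787, -0.5895194 , -0.79924197]]), 't': array([0.53215407, 0.13356095, 1.02877887])}
top {'K': array([[473.61623178,   0.        , 254.73042348],
       [  0.        , 473.61623178, 182.50509696],
       [  0.        ,   0.        ,   1.        ]]), 'R': array([[ 0.02311759, -0.99956349,  0.01839587],
       [-0.99636744, -0.02454441, -0.08154445],
       [ 0.08196037, -0.01644393, -0.99649992]]), 't': array([-0.02362955,  0.53094467,  1.54934134])}
{'time_s': 0.1, 'qpos': array([ 1.20236842e+00,  3.00401981e-01,  1.52150948e+00,  2.53486106e-05,
        1.32071744e+00, -6.65939719e-02]), 'joint_vel': array([-0.00061392, -0.00131512, -0.00152451, -0.0006458 , -0.0020971 ,
        0.001008  ]), 'tau': array([ 2.80853592e-04, -5.32635176e+01, -3.53285122e+01,  7.08958693e-02,
        2.33946566e-02, -9.16017871e-05]), 'ee_pos': array([0.16341064, 0.52492502, 0.21295453]), 'eef_rot': array([-1.66108054,  1.56975979, -1.96292077]), 'force': array([ 0.29866461, -0.94120362, -0.36448102]), 'moment': array([ 0.03041086, -0.03460863, -0.00383811]), 'grip_width': 0.09411795116403361}
```

View pics/side0.png

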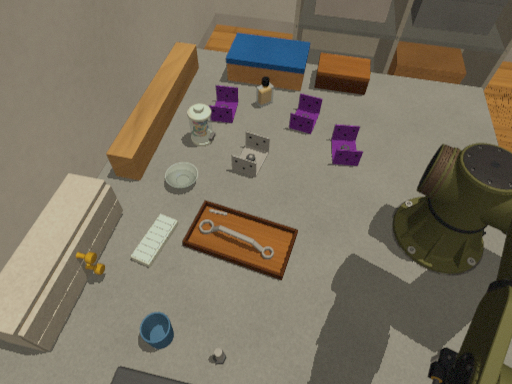

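View pics/top0.png

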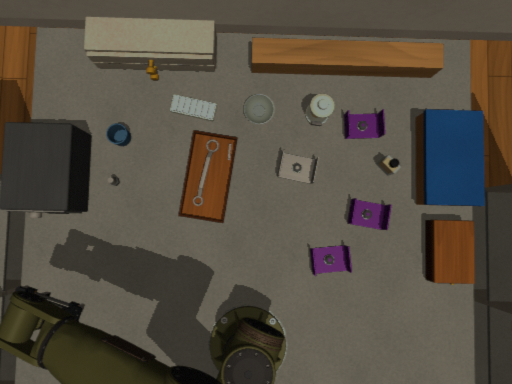

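The top view shows the wrench in the tray, with its large ring at (212,146) and small ring at (197,201). The grey steel shoe is at (297,167). The candidates that could be mistaken for it are the purple shoes at (365,125), (370,214) and (330,259). In the side view the grey shoe is at (251,155) and the wrench runs from (207,226) to (267,251). I choose the grey shoe and will check it in close crops.

```bash
cat > h.py <<'E'
import numpy as np, cv2
from station import ctrl
C={n:ctrl.calibration(n) for n in("side","top")}
def proj(n,X):
    c=C[n]; p=c["K"]@(c["R"]@np.asarray(X,float)+c["t"]); return p[:2]/p[2]
def ray(n,uv):
    c=C[n]; d=c["R"].T@np.linalg.solve(c["K"],[uv[0],uv[1],1.]); o=-c["R"].T@c["t"]; return o,d/np.linalg.norm(d)
def plane(n,uv,z):
    o,d=ray(n,uv); return o+d*(z-o[2])/d[2]
def tri(us,ut):
    o1,d1=ray("side",us);o2,d2=ray("top",ut)
    A=np.stack([d1,-d2],1); s=np.linalg.lstsq(A,o2-o1,rcond=None)[0]
    p,q=o1+s[0]*d1,o2+s[1]*d2
    return (p+q)/2,np.linalg.norm(p-q)
def crop(im,x,y,w,h,k,name):
    c=cv2.resize(im[y:y+h,x:x+w,::-1],None,fx=k,fy=k,interpolation=cv2.INTER_CUBIC); cv2.imwrite(name,c)
def load(f): return cv2.imread(f)[:,:,::-1]
E
python3 - <<'E'
from h import *
t=load("pics/top0.png"); s=load("pics/side0.png")
crop(t,270,140,55,50,12,"pics/t_shoe.png"); crop(t,170,125,75,100,6,"pics/t_tray.png")
crop(s,225,125,55,55,10,"pics/s_shoe.png"); crop(s,175,195,130,85,6,"pics/s_tray.png")
E
```

```text
(no output)
```

View pics/t_shoe.png

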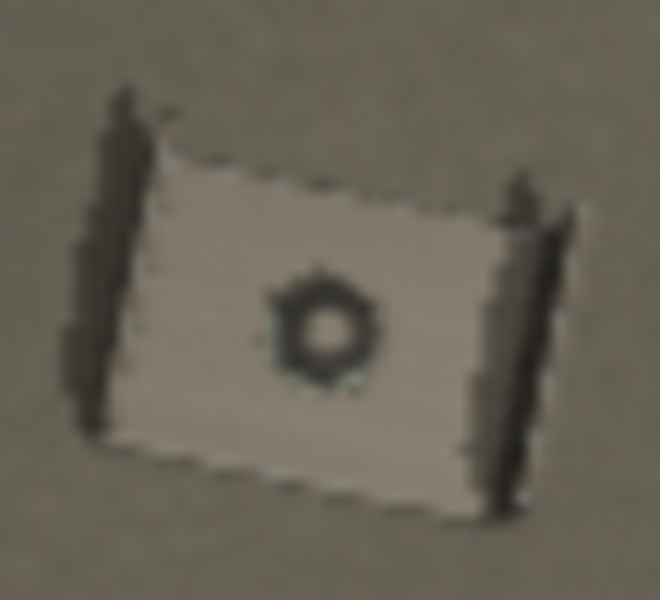

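View pics/t_tray.png

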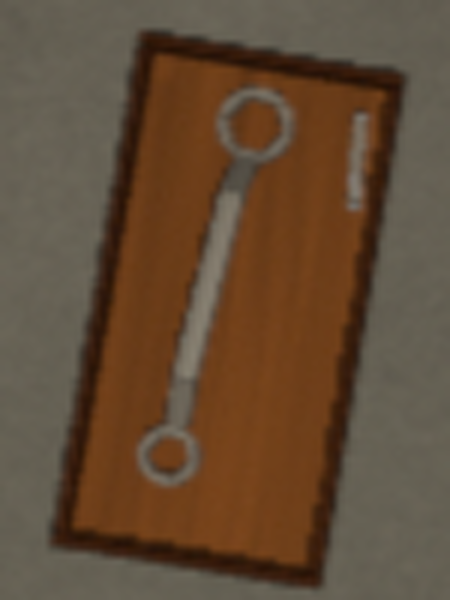

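View pics/s_shoe.png

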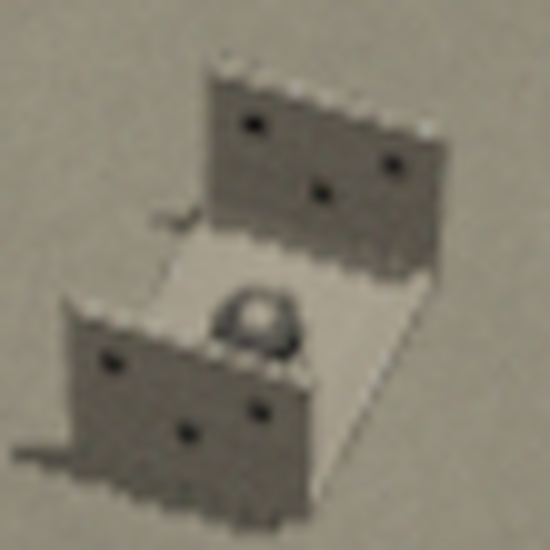

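View pics/s_tray.png

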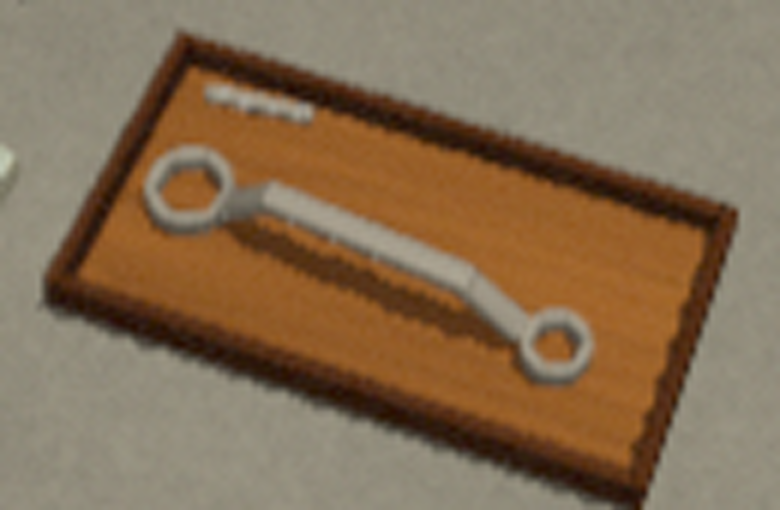

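The crops show the grey shoe with its hex bolt (top crop centre near (325,330), i.e. full picture (296.6,167)). They also show the wrench rings and the tray corners. Next I measure these with masks and triangulation.

```bash
python3 - <<'E'
from h import *
t=load("pics/top0.png"); s=load("pics/side0.png")
def wr(im,box,name):
    x,y,w,h=box; sub=im[y:y+h,x:x+w].astype(int)
    sub=cv2.resize(sub.astype(np.uint8),None,fx=4,fy=4,interpolation=cv2.INTER_CUBIC).astype(int)
    sat=(sub[:,:,0]-sub[:,:,2])/np.maximum(sub[:,:,0],1)
    m=((sat<.36)&(sub[:,:,0]>75)).astype(np.uint8)
    n,l,st,ce=cv2.connectedComponentsWithStats(m)
    cv2.imwrite(name,m*255)
    for i in range(1,n):
        if st[i,4]>150: print(i,st[i], np.array(ce[i])/4+[x,y])
    return m,l
wr(t,(185,135,48,75),"pics/m_t.png")
wr(s,(190,205,95,60),"pics/m_s.png")
# manual picks
f=lambda x,y,k,U,V:((U+.5)/k-.5+x,(V+.5)/k-.5+y)
def show(n,st,tt):
    p,e=tri(st,tt); print(n,p.round(4),"gap",round(e,4), "reproj",proj("side",p).round(1),st,proj("top",p).round(1),tt)
S=lambda U,V:f(175,195,6,U,V); T=lambda U,V:f(170,125,6,U,V)
show("ringL",S(188,189),T(255,125)); show("ringS",S(556,345),T(168,456))
show("mid",S(368,236),T(210,287))
for a,b in (((183,38),(402,73)),((735,210),(320,580)),((637,500),(57,543)),((48,288),(148,35))): show("corner",S(*a),T(*b))
S2=lambda U,V:f(225,125,10,U,V); T2=lambda U,V:f(270,140,12,U,V)
show("bolt",S2(258,315),T2(325,330))
# cheek top corners: side pics right cheek? 
for a,b in (((215,65),(575,205)),((440,140),(505,515)),((70,300),(122,90)),((310,390),(85,435))): show("chk",S2(*a),T2(*b))
E
```

```text
1 [   0    0   30  165 2445] [187.28865031 148.9900818 ]
3 [  32   18  103  265 4758] [205.08107398 172.01760193]
4 [172  35  13  65 542] [229.43542435 151.92158672]
5 [ 165  137   27  163 2455] [230.47647658 195.63635438]
1 [   0    0   49   87 2217] [193.97428958 212.38892648]
2 [  125     0   255    82 10774] [263.14908576 211.76373677]
3 [ 77  17  72  25 883] [218.33946772 212.13448471]
4 [  37   57  298  160 7727] [236.62035719 237.1838359 ]
5 [   0  175  178   65 6135] [205.3897718  259.38007335]
ringL [0.6509 0.1341 0.0177] gap 0.0033 reproj [205.3 226. ] (205.91666666666666, 226.08333333333334) [212.2 145.9] (212.08333333333334, 145.41666666666666)
ringS [0.4651 0.1765 0.0194] gap 0.0038 reproj [266.6 251.9] (267.25, 252.08333333333334) [197.6 201.2] (197.58333333333334, 200.58333333333331)
mid [0.5572 0.154  0.0438] gap 0.0029 reproj [235.4 233.8] (235.91666666666666, 233.91666666666666) [204.6 172.9] (204.58333333333334, 172.41666666666666)
corner [0.6798 0.0527 0.0202] gap 0.0074 reproj [203.8 200.7] (205.08333333333334, 200.91666666666666) [236.7 137.9] (236.5833333333333
[... 371 characters left out ...]
33333333334, 242.58333333333334) [194.4 131. ] (194.25, 130.41666666666666)
bolt [ 0.584  -0.1491  0.025 ] gap 0.0042 reproj [249.7 155.9] (250.35, 156.05) [296.7 167.7] (296.625, 167.04166666666666)
chk [ 0.6133 -0.211   0.0732] gap 0.0054 reproj [245.2 130.9] (246.05, 131.05) [317.5 157.5] (317.4583333333333, 156.625)
chk [ 0.5318 -0.1929  0.0743] gap 0.0003 reproj [268.6 138.6] (268.55, 138.55) [311.6 182.4] (311.625, 182.45833333333334)
chk [ 0.635  -0.0879  0.0868] gap 0.0138 reproj [229.3 154.1] (231.55, 154.55) [279.9 149.2] (279.7083333333333, 147.04166666666666)
chk [ 0.5507 -0.0799  0.0738] gap 0.0005 reproj [255.6 163.6] (255.55, 163.55) [276.6 175.7] (276.625, 175.79166666666666)
```

View pics/m_t.png

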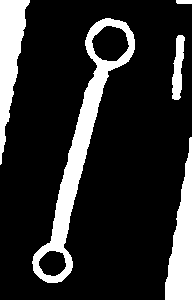

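View pics/m_s.png

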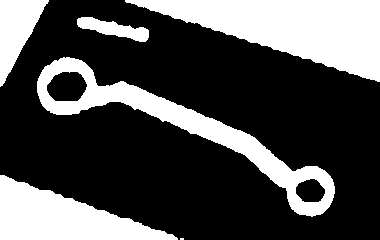

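```bash
cat >> h.py <<'E'
from scipy.spatial.transform import Rotation as Ro
def pose():
    o=ctrl.get_obs(); return o,Ro.from_euler("xyz",o["eef_rot"]).as_matrix()
def st():
    o,R=pose(); g=o["ee_pos"]-0.011*R[:,0]
    print("t",round(o["time_s"],2),"tcp",o["ee_pos"].round(4),"grasp",g.round(4),"xdir",R[:,0].round(3),"zdir yaw",round(np.degrees(np.arctan2(R[1,2],R[0,2])),2),"F",o["force"].round(2),"M",o["moment"].round(2),"w",round(o["grip_width"],4),"q",o["qpos"].round(2))
    return o,R
def goto(grasp,zyaw):
    "slide in tool axes and spin for the grasp point, tool z at world yaw zyaw (tool x down)"
    o,R=pose(); g=o["ee_pos"]-0.011*R[:,0]
    d=R.T@(np.asarray(grasp)-g); y=np.degrees(np.arctan2(R[1,2],R[0,2]))
    print("slide",(d*1000).round(1),"mm spin",round(-((zyaw-y+180)%360-180),2),"dist",np.linalg.norm(d).round(3))
E
python3 - <<'E'
from h import *
o,R=st(); print(R.round(3))
t=load("pics/top0.png")
p0=plane("top",(296.63,167.04),0.023); print("bolt top view z=.023",p0.round(4), "side",plane("side",(250.35,156.05),.023).round(4))
k=8
sub=cv2.resize(t[155:180,284:309],None,fx=k,fy=k,interpolation=cv2.INTER_CUBIC)
g=cv2.cvtColor(sub,cv2.COLOR_RGB2GRAY)
for th in (80,90,95,100):
    m=(g<th).astype(np.uint8); cs,_=cv2.findContours(m,cv2.RETR_EXTERNAL,cv2.CHAIN_APPROX_NONE)
    c=max((c for c in cs if cv2.pointPolygonTest(cv2.convexHull(c),(104.,100.),True)>0),key=cv2.contourArea,default=None)
    if c is None: print(th,"none"); continue
    M=cv2.moments(c); uv=np.array([M["m10"],M["m01"]])/M["m00"]
    px=(c[:,0,:]+.5)/k-.5+[284,155]; W=np.array([plane("top",q,.023)[:2] for q in px])
    cc=W.mean(0)
    r=W-cc; a=np.arctan2(r[:,1],r[:,0]); rr=np.hypot(*r.T)
    # resample by angle
    aa=np.linspace(-np.pi,np.pi,361)[:-1]; ro=np.interp(aa,np.sort(a),rr[np.argsort(a)],period=2*np.pi)
    f=np.fft.fft(ro*np.exp(0j)); c6=np.mean(ro*np.exp(-6j*aa)); 
    print(th,"area",M["m00"]/k/k,"ctr px",(uv+.5)/k-.5+[284,155],"corner angle mod60",np.degrees(np.angle(c6)*-1/6).round(1),"amp mm",2000*abs(c6),"r",ro.mean()*1000)
# shoe edges: floor lines
f=lambda U,V:((U+.5)/12-.5+270,(V+.5)/12-.5+140)
for A,B in (((160,155),(500,222)),((105,440),(490,520)),((155,160),(108,435)),((505,230),(480,515))):
    a=plane("top",f(*A),.005);b=plane("top",f(*B),.005);print(a[:2].round(4),b[:2].round(4),np.degrees(np.arctan2(*(b-a)[1::-1])).round(1))
E
```

```text
t 0.1 tcp [0.1634 0.5249 0.213 ] grasp [0.1634 0.5249 0.224 ] xdir [-0.    -0.001 -1.   ] zdir yaw -17.29 F [ 0.3  -0.94 -0.36] M [ 0.03 -0.03 -0.  ] w 0.0941 q [ 1.2   0.3   1.52  0.    1.32 -0.07]
[[-0.     0.297  0.955]
 [-0.001  0.955 -0.297]
 [-1.    -0.001 -0.   ]]
bolt top view z=.023 [ 0.5864 -0.1492  0.023 ] side [ 0.5823 -0.1509  0.023 ]
80 area 56.0859375 ctr px [296.52643416 166.94293251] corner angle mod60 2.2 amp mm 0.5940090425949893 r 14.097389955246326
90 area 62.828125 ctr px [296.50615519 166.93484726] corner angle mod60 2.4 amp mm 0.668149327970059 r 14.920112541307645
95 area 66.2265625 ctr px [296.49651262 166.93788831] corner angle mod60 2.8 amp mm 0.7008715729047099 r 15.318759196844113
100 area 69.90625 ctr px [296.48465672 166.93545578] corner angle mod60 2.7 amp mm 0.7228585571918367 r 15.737621759813296
[ 0.6368 -0.1038] [ 0.6203 -0.1999] -99.8
[ 0.5559 -0.0899] [ 0.5361 -0.1982] -100.4
[ 0.6353 -0.1025] [ 0.5573 -0.0907] 171.4
[ 0.618  -0.2013] [ 0.5374 -0.1954] 175.8
```

```bash
python3 - <<'E'
from h import *
a=plane("top",(212.08,145.42),.022);b=plane("top",(197.58,200.58),.022)
print(a,b,(a+b)/2,np.degrees(np.arctan2(*(a-b)[1::-1])),np.linalg.norm(a-b))
a=plane("side",(205.92,226.08),.022);b=plane("side",(267.25,252.08),.022)
print(a,b,(a+b)/2,np.degrees(np.arctan2(*(a-b)[1::-1])))
goto([.559,.154,.15],-12.9)
E
```

```text
[0.6518386  0.13406332 0.022     ] [0.4668798  0.17622384 0.022     ] [0.5593592  0.15514358 0.022     ] -12.840912918048737 0.18970310326451215
[0.64805569 0.13636484 0.022     ] [0.46302205 0.17777554 0.022     ] [0.55553887 0.15707019 0.022     ] -12.614976613924437
slide [  74.2 -236.5  488. ] mm spin -4.39 dist 0.547
```

```bash
python3 -m creep '{"hand":[-1,-1,-1,-1,-1,-1,-1,-1,-1,-1,-1,-1],"slide":[[0,-20,40],[0,-0.04,0.08],[0,-0.06,0.12],[0,-0.08,0.16],[0,-0.1,0.2],[0,-0.12,0.24],[0,-0.14,0.28],[0.01,-0.16,0.32],[0.02,-0.18,0.36],[0.03,-0.2,0.4],[0.04,-0.22,0.44],[0.06,-0.2365,0.488]],"spin":[0,0,0,0,0,0,-1,-2,-3,-4,-4.4,-4.4]}' 40
```

```text
time_s: 1.1
ee_pos: [0.5236, 0.1826, 0.1687]
eef_rot: [0.495, 1.57, 0.271]
force: [0.1, 0.4, 0.7]
grip_width: 0.0941
```

My first row was typed in mm rather than metres. The per-row limit kept it harmless because it pointed the same way as the rest. I continue to the hover and look.

```bash
python3 -m creep '{"hand":[-1,-1],"slide":[[0,0,0],[0,0,0]],"spin":[0,0]}' 40; python3 - <<'E'
from h import *
st(); goto([.558,.1553,.08],-12.8); goto([.558,.1553,.042],-12.8)
E
```

```text
time_s: 1.27
ee_pos: [0.5227, 0.1831, 0.1674]
eef_rot: [-2.654, 1.568, -2.881]
force: [-0.8, 0.5, 0.9]
grip_width: 0.0941
t 1.27 tcp [0.5227 0.1831 0.1674] grasp [0.5227 0.1831 0.1784] xdir [-0.002 -0.001 -1.   ] zdir yaw -13.06 F [-0.77  0.46  0.88] M [-0.03 -0.04 -0.02] w 0.0941 q [ 0.27  0.35  1.56  0.    1.23 -1.07]
slide [ 98.3 -19.   40.9] mm spin -0.26 dist 0.108
slide [136.3 -19.   40.9] mm spin -0.26 dist 0.144
```

```bash
python3 -m creep '{"hand":[-0.1,-0.1,-0.1,-0.1,-0.1,-0.1],"slide":[[0.02,-0.01,0.02],[0.05,-0.019,0.041],[0.08,-0.019,0.041],[0.085,-0.019,0.041],[0.085,-0.019,0.041],[0.085,-0.019,0.041]],"spin":[0,0,0,0,0,0]}' 40; python3 - <<'E'
from h import *
st(); goto([.558,.1553,.042],-12.8)
t=ctrl.camera("top"); s=ctrl.camera("side")
crop(t,170,125,90,100,6,"pics/t1.png"); crop(s,175,180,130,95,6,"pics/s1.png")
E
```

```text
time_s: 1.77
ee_pos: [0.558, 0.158, 0.0854]
eef_rot: [0.523, 1.57, 0.299]
force: [0.5, -0.2, 0.6]
grip_width: 0.0573
t 1.77 tcp [0.558  0.158  0.0854] grasp [0.558  0.158  0.0964] xdir [ 0.001  0.    -1.   ] zdir yaw -12.82 F [ 0.46 -0.2   0.56] M [ 0.02 -0.02 -0.05] w 0.0573 q [ 0.21  0.5   1.56  0.    1.08 -1.13]
slide [54.4 -2.6  0.5] mm spin -0.02 dist 0.054
```

View pics/s1.png

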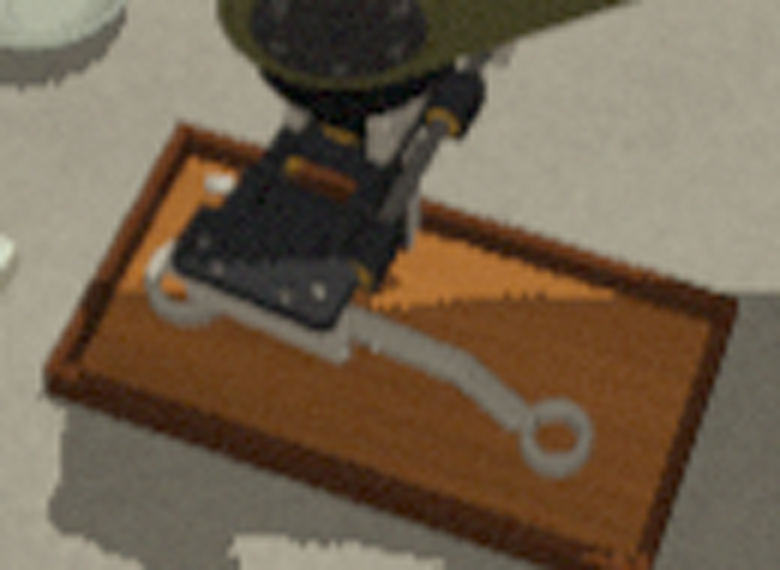

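View pics/t1.png

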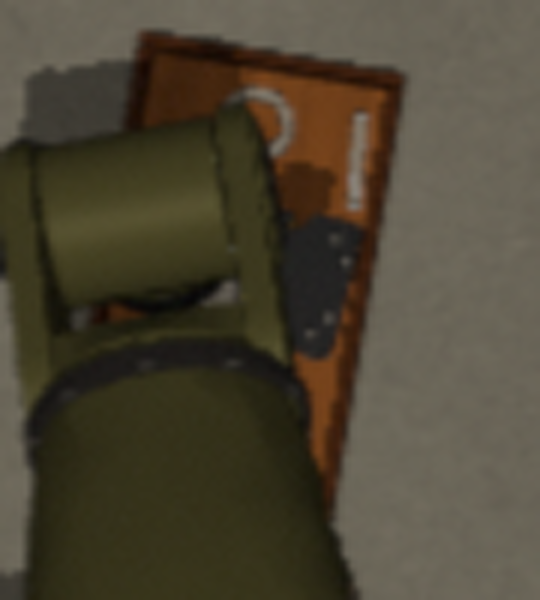

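The hand straddles the bar, with both views consistent (side crop finger over the bar near (330,340)). I descend and grip.

```bash
python3 -m creep '{"hand":[-0.1,-0.1,-0.1,-0.1,-0.1,1,1,1,1,1,1],"slide":[[0.02,-0.0025,0],[0.04,-0.0025,0],[0.0545,-0.0025,0],[0.0545,-0.0025,0],[0.0545,-0.0025,0],[0.0545,-0.0025,0],[0.0545,-0.0025,0],[0.0545,-0.0025,0],[0.0545,-0.0025,0],[0.0545,-0.0025,0],[0.0545,-0.0025,0]],"spin":[0,0,0,0,0,0,0,0,0,0,0]}' 45; python3 - <<'E'
from h import *
st()
E
```

```text
time_s: 2.78
ee_pos: [0.5576, 0.1544, 0.0295]
eef_rot: [0.512, 1.571, 0.287]
force: [-0.1, 0.6, 0.1]
grip_width: 0.0153
t 2.78 tcp [0.5576 0.1544 0.0295] grasp [0.5576 0.1544 0.0405] xdir [ 0.  0. -1.] zdir yaw -12.9 F [-0.09  0.63  0.08] M [ 0.03 -0.03  0.03] w 0.0153 q [ 0.21  0.57  1.59  0.    0.97 -1.14]
```

```bash
python3 -m creep '{"hand":[1,1,1,1,1,1,1],"slide":[[0,0,0],[0,0,0],[-0.02,0,0],[-0.05,0,0],[-0.085,0,0],[-0.095,0,0],[-0.095,0,0]],"spin":[0,0,0,0,0,0,0]}' 45; python3 - <<'E'
from h import *
st()
b=np.array([.5855,-.1497]); y=-27.5; u=np.array([np.cos(np.radians(y)),np.sin(np.radians(y))])
goto([*(b-.095*u),.135],y)
E
```

```text
time_s: 3.37
ee_pos: [0.5585, 0.1546, 0.1264]
eef_rot: [0.422, 1.567, 0.197]
force: [0.4, 0.1, -4.7]
grip_width: 0.0134
t 3.37 tcp [0.5585 0.1546 0.1264] grasp [0.5584 0.1546 0.1374] xdir [ 0.004  0.001 -1.   ] zdir yaw -12.89 F [ 0.37  0.08 -4.7 ] M [ 0.01  0.   -0.03] w 0.0134 q [ 0.21  0.45  1.53 -0.    1.16 -1.14]
slide [   2.  -266.7    2.3] mm spin 14.61 dist 0.267
```

```bash
python3 -m creep '{"hand":[1,1,1,1,1,1,1,1,1,1,1],"slide":[[0,-0.02,0],[0,-0.055,0],[0,-0.09,0],[0,-0.125,0],[0,-0.16,0],[0,-0.195,0],[0,-0.225,0.001],[0.001,-0.25,0.002],[0.002,-0.267,0.002],[0.002,-0.267,0.002],[0.002,-0.267,0.002]],"spin":[0,1,3,5,7,9,11,13,14.6,14.6,14.6]}' 45; python3 - <<'E'
from h import *
st()
t=ctrl.camera("top"); s=ctrl.camera("side")
cv2.imwrite("pics/t2f.png",t[:,:,::-1]); cv2.imwrite("pics/s2f.png",s[:,:,::-1])
crop(t,250,130,90,90,6,"pics/t2.png"); crop(s,205,110,100,85,7,"pics/s2.png")
E
```

```text
time_s: 4.28
ee_pos: [0.4989, -0.1065, 0.1202]
eef_rot: [-2.969, 1.568, 2.833]
force: [-0.7, 1.1, -4.0]
grip_width: 0.0136
t 4.28 tcp [ 0.4989 -0.1065  0.1202] grasp [ 0.4989 -0.1066  0.1312] xdir [-0.003  0.001 -1.   ] zdir yaw -27.56 F [-0.66  1.06 -4.02] M [ 0.05  0.03 -0.01] w 0.0136 q [-0.28  0.31  1.73  0.    1.1  -1.37]
```

View pics/s2.png

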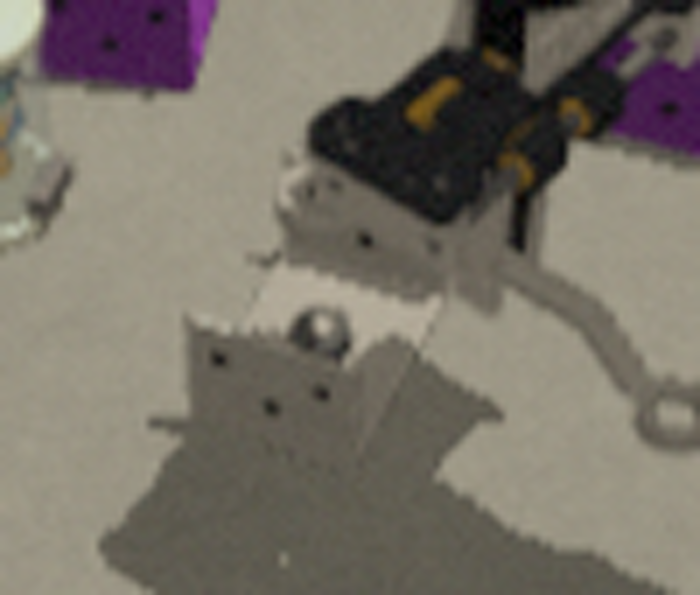

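View pics/t2.png

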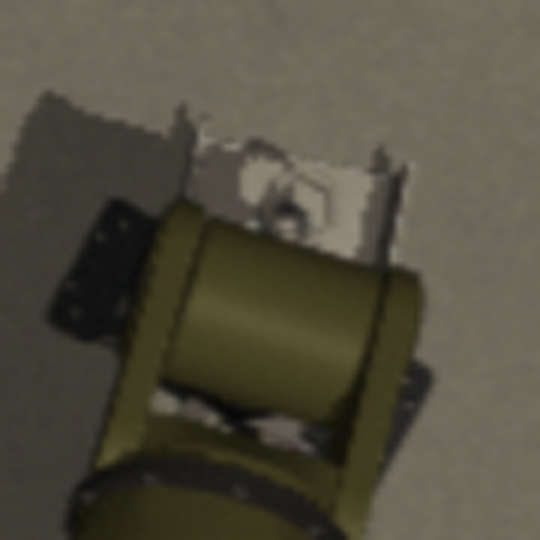

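```bash
python3 - <<'E'
from h import *
t=load("pics/t2f.png"); crop(t,280,148,40,28,18,"pics/t2z.png")
g=cv2.imread("pics/t2z.png"); g=cv2.convertScaleAbs(g,alpha=1.7,beta=-60); cv2.imwrite("pics/t2z.png",g)
b=np.array([.4989,-.1066]); y=-27.56; u=np.array([np.cos(np.radians(y)),np.sin(np.radians(y))])
c=np.array([*(b+.095*u),.1312-.027]);print(c)
for z in(-.007,.007):
    p=proj("top",c+[0,0,z]); print(p,(p-[280,148]+.5)*18-.5)
p=proj("top",[.5855,-.1497,.023]);print((p-[280,148]+.5)*18-.5)
E
```

```text
[ 0.58312005 -0.15055434  0.1042    ]
[299.52422453 165.39534356] [359.93604154 321.61618416]
[300.02590033 164.87184174] [368.96620588 312.19315137]
[310.3373445  355.87076866]
```

View pics/t2z.png

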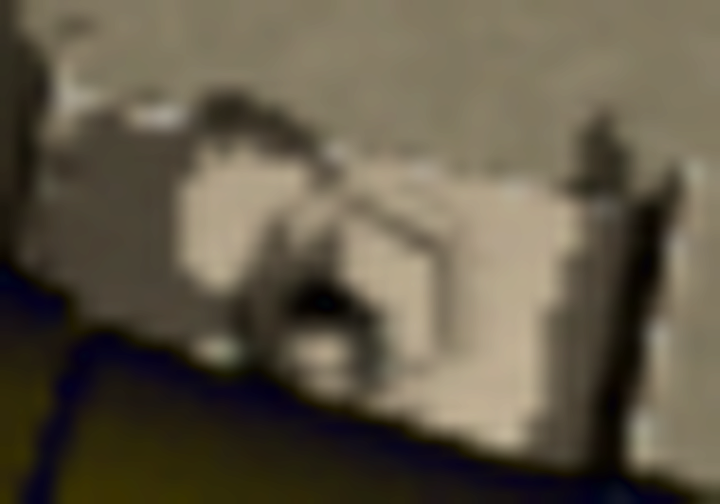

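The ring hangs over the bolt: its inner right flat is at (440,290) and its top corner near (330,190) in the zoom, with the bolt head seen through it at (320,350). I descend to just above the head and look again.

```bash
python3 -m creep '{"hand":[1,1,1,1,1,1,1],"slide":[[0.02,0,0],[0.04,0,0],[0.058,0,0],[0.066,0,0],[0.066,0,0],[0.066,0,0],[0.066,0,0]],"spin":[0,0,0,0,0,0,0]}' 45; python3 - <<'E'
from h import *
st()
t=ctrl.camera("top"); s=ctrl.camera("side")
cv2.imwrite("pics/t3f.png",t[:,:,::-1]); cv2.imwrite("pics/s3f.png",s[:,:,::-1])
for n,im,x,y,w,h in(("t3",t,280,148,40,30),("s3",s,230,130,50,40)):
    crop(im,x,y,w,h,15,f"pics/{n}.png"); g=cv2.imread(f"pics/{n}.png"); cv2.imwrite(f"pics/{n}.png",cv2.convertScaleAbs(g,alpha=1.6,beta=-50))
E
```

```text
time_s: 4.97
ee_pos: [0.5005, -0.1061, 0.0572]
eef_rot: [0.208, 1.569, -0.271]
force: [0.3, 0.9, -4.5]
grip_width: 0.0132
t 4.97 tcp [ 0.5005 -0.1061  0.0572] grasp [ 0.5005 -0.1061  0.0682] xdir [ 0.001 -0.    -1.   ] zdir yaw -27.45 F [ 0.29  0.91 -4.47] M [0.04 0.06 0.01] w 0.0132 q [-0.28  0.41  1.78  0.    0.96 -1.37]
```

View pics/s3.png

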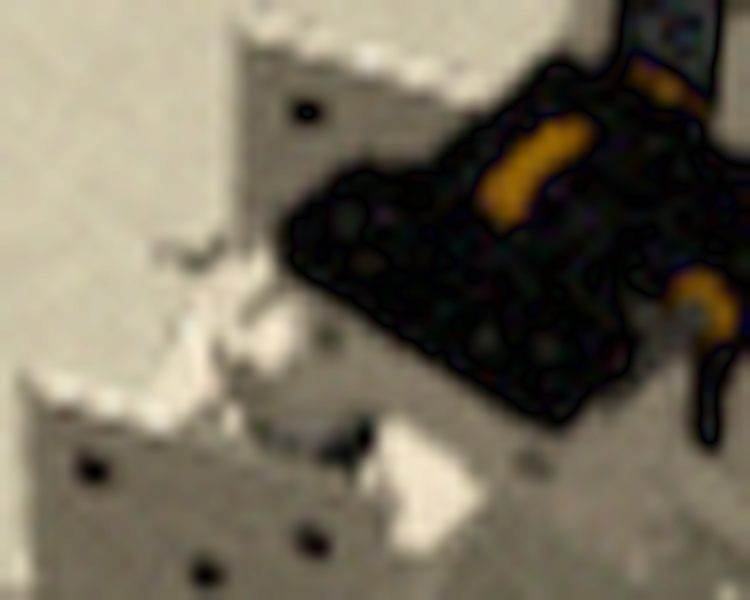

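View pics/t3.png

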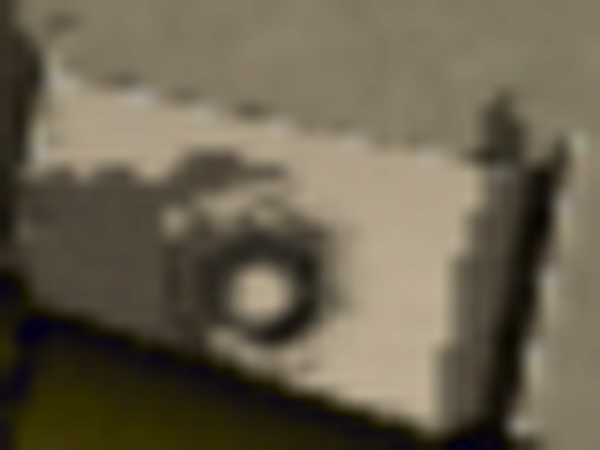

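```bash
python3 - <<'E'
from h import *
t=load("pics/t3f.png"); crop(t,286,158,24,18,32,"pics/t3z.png")
g=cv2.imread("pics/t3z.png"); cv2.imwrite("pics/t3z.png",cv2.convertScaleAbs(g,alpha=1.9,beta=-70))
f=lambda p:(p-[286,158]+.5)*32-.5
for z in(.023,.034,.048): print(z,f(proj("top",[.5855,-.1497,z])))
b=np.array([.5005,-.1061]); y=-27.45; u=np.array([np.cos(np.radians(y)),np.sin(np.radians(y))]); print(b+.095*u)
for z in(.034,.048): print(f(proj("top",[*(b+.095*u),z])))
E
```

```text
0.023 [360.09972355 313.04803318]
0.034 [371.47491545 300.96014468]
0.048 [386.18482976 285.32860144]
[ 0.58480428 -0.14989257]
[373.2289082  307.69808735]
[387.95510067 292.12657304]
```

View pics/t3z.png

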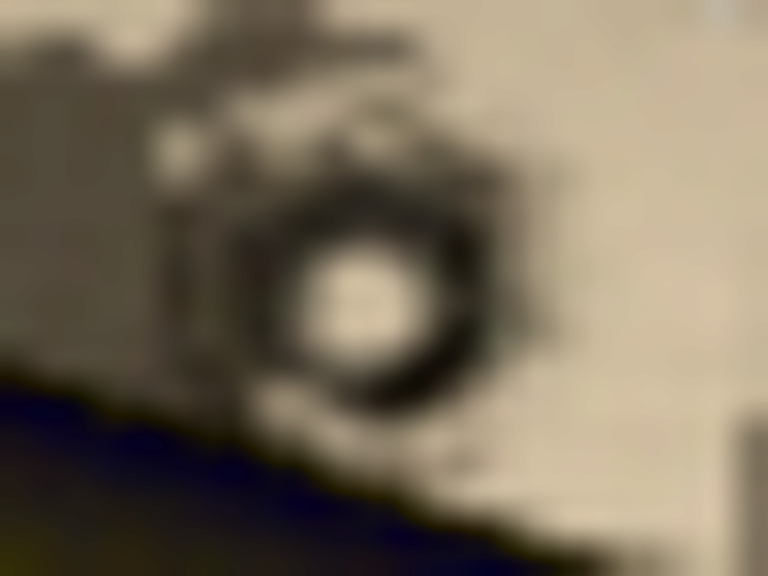

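The top zoom shows the ring hole nearly concentric with the bolt. The right inner flat is at about (530,250), the top corner at about (380,100) and the bolt centre at (362,304), so the error is within about 1 mm. I lower gently.

```bash
python3 -m creep '{"hand":[1,1,1,1,1],"slide":[[0.006,0,0],[0.012,0,0],[0.014,0,0],[0.015,0,0],[0.015,0,0]],"spin":[0,0,0,0,0]}' 45; python3 - <<'E'
from h import *
st()
E
```

```text
time_s: 5.48
ee_pos: [0.4997, -0.1063, 0.0409]
eef_rot: [-2.903, 1.57, 2.9]
force: [0.1, -0.8, -4.6]
grip_width: 0.0134
t 5.48 tcp [ 0.4997 -0.1063  0.0409] grasp [ 0.4997 -0.1063  0.0519] xdir [-0.001  0.    -1.   ] zdir yaw -27.5 F [ 0.06 -0.8  -4.56] M [0.01 0.07 0.02] w 0.0134 q [-0.28  0.43  1.79 -0.    0.92 -1.37]
```

```bash
python3 -m creep '{"hand":[1,1,1,1,1],"slide":[[0.002,0,0],[0.004,0,0],[0.006,0,0],[0.006,0,0],[0.006,0,0]],"spin":[0,0,0,0,0]}' 45; python3 - <<'E'
from h import *
st()
E
```

```text
time_s: 5.9
ee_pos: [0.4999, -0.1063, 0.0352]
eef_rot: [-1.039, 1.571, -1.519]
force: [0.4, -1.2, -3.8]
grip_width: 0.0135
t 5.9 tcp [ 0.4999 -0.1063  0.0352] grasp [ 0.4999 -0.1063  0.0462] xdir [ 0. -0. -1.] zdir yaw -27.49 F [ 0.42 -1.16 -3.82] M [-0.16 -0.02 -0.07] w 0.0135 q [-0.28  0.44  1.79 -0.    0.91 -1.37]
```

```bash
python3 -m creep '{"hand":[1,1,1,1,1],"slide":[[0.002,0,0],[0.004,0,0],[0.005,0,0],[0.005,0,0],[0.005,0,0]],"spin":[0,0,0,0,0]}' 45; python3 - <<'E'
from h import *
st()
t=ctrl.camera("top"); s=ctrl.camera("side")
for n,im,x,y,w,h in(("t4",t,280,148,40,30),("s4",s,230,130,50,40)):
    crop(im,x,y,w,h,15,f"pics/{n}.png"); g=cv2.imread(f"pics/{n}.png"); cv2.imwrite(f"pics/{n}.png",cv2.convertScaleAbs(g,alpha=1.6,beta=-50))
E
```

```text
time_s: 6.32
ee_pos: [0.4999, -0.1063, 0.0302]
eef_rot: [0.146, 1.571, -0.333]
force: [-0.6, -1.9, -3.5]
grip_width: 0.0135
t 6.32 tcp [ 0.4999 -0.1063  0.0302] grasp [ 0.4999 -0.1063  0.0412] xdir [ 0. -0. -1.] zdir yaw -27.49 F [-0.56 -1.86 -3.54] M [-0.2  -0.03 -0.15] w 0.0135 q [-0.28  0.45  1.79 -0.    0.9  -1.37]
```

View pics/s4.png

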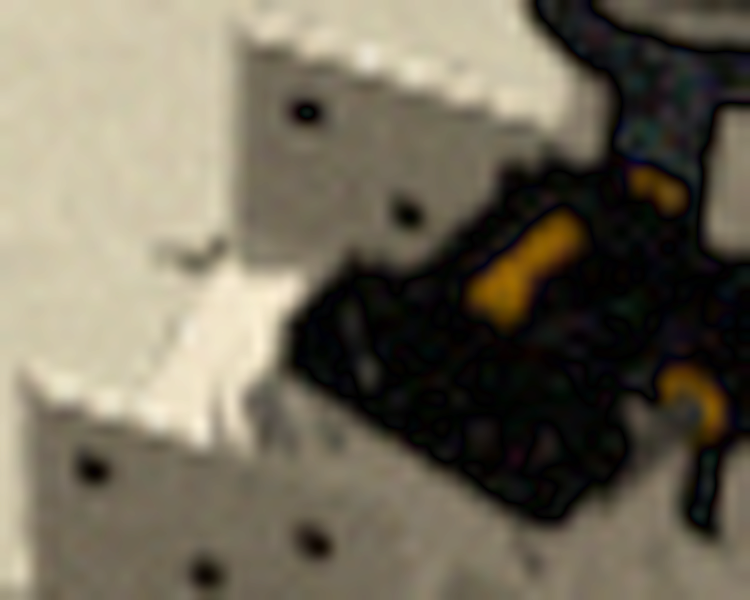

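View pics/t4.png

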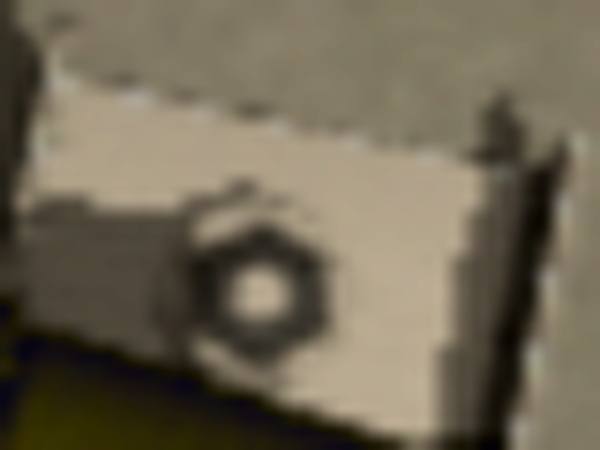

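The ring is seated: grasp height 0.0412 against the expected 0.0405, low force, and the top crop shows the hex at (260,290) enclosed by the ring. First stroke, 23° clockwise.

```bash
python3 -m creep '{"hand":[1,1,1,1,1,1,1,1,1,1,1],"slide":[[0,0.0033,0.0001],[0,0.0066,0.0002],[0,0.0116,0.0007],[0,0.0165,0.0014],[0,0.0214,0.0024],[0,0.0262,0.0037],[0,0.0309,0.0052],[0,0.0356,0.0069],[0,0.0371,0.0076],[0,0.0371,0.0076],[0,0.0371,0.0076]],"spin":[2,4,7,10,13,16,19,22,23,23,23]}' 45; python3 - <<'E'
from h import *
st()
E
```

```text
time_s: 7.33
ee_pos: [0.5238, -0.0772, 0.0303]
eef_rot: [-0.037, 1.57, -0.917]
force: [0.1, -4.6, -5.4]
grip_width: 0.0133
t 7.33 tcp [ 0.5238 -0.0772  0.0303] grasp [ 0.5238 -0.0772  0.0413] xdir [ 0. -0. -1.] zdir yaw -50.41 F [ 0.11 -4.63 -5.37] M [-0.91 -0.17 -0.13] w 0.0133 q [-0.22  0.48  1.74 -0.    0.92 -0.91]
```

```bash
python3 -m creep '{"hand":[1,1,1,1,1],"slide":[[0,-0.005,0.0001],[-0.008,-0.005,0.0001],[-0.018,-0.005,0.0001],[-0.028,-0.005,0.0001],[-0.028,-0.005,0.0001]],"spin":[-3,-3,-3,-3,-3]}' 45; python3 - <<'E'
from h import *
st()
C0=np.array([.5843,-.1503]); 
for y in (15,-20): 
    u=np.array([np.cos(np.radians(y)),np.sin(np.radians(y))])
    goto([*(C0-.095*u),.068],y)
E
```

```text
time_s: 7.75
ee_pos: [0.5209, -0.0808, 0.0601]
eef_rot: [0.586, 1.568, -0.242]
force: [1.1, -1.8, -3.5]
grip_width: 0.0137
t 7.75 tcp [ 0.5209 -0.0808  0.0601] grasp [ 0.5209 -0.0808  0.0711] xdir [ 0.003 -0.001 -1.   ] zdir yaw -47.45 F [ 1.06 -1.77 -3.54] M [-0.57 -0.25 -0.04] w 0.0137 q [-0.22  0.43  1.73 -0.    0.97 -0.97]
slide [  3.  -84.5  50.1] mm spin -62.45 dist 0.098
slide [  3.  -44.1   9.8] mm spin -27.45 dist 0.045
```

```bash
python3 -m creep '{"hand":[1],"slide":[[0,0,0]],"spin":[0]}' 45;  python3 - <<'E'
from h import *
st()
t=ctrl.camera("top"); s=ctrl.camera("side")
for n,im,x,y,w,h in(("t5",t,265,135,65,50),("s5",s,210,115,75,60)):
    crop(im,x,y,w,h,10,f"pics/{n}.png"); g=cv2.imread(f"pics/{n}.png"); cv2.imwrite(f"pics/{n}.png",cv2.convertScaleAbs(g,alpha=1.6,beta=-50))
E
```

```text
time_s: 7.83
ee_pos: [0.5203, -0.0804, 0.0589]
eef_rot: [0.59, 1.569, -0.239]
force: [2.3, -4.0, -2.9]
grip_width: 0.0137
t 7.83 tcp [ 0.5203 -0.0804  0.0589] grasp [ 0.5203 -0.0804  0.0699] xdir [ 0.002 -0.    -1.   ] zdir yaw -47.44 F [ 2.34 -3.99 -2.88] M [-0.8  -0.53  0.  ] w 0.0137 q [-0.22  0.43  1.74 -0.    0.97 -0.97]
```

View pics/s5.png

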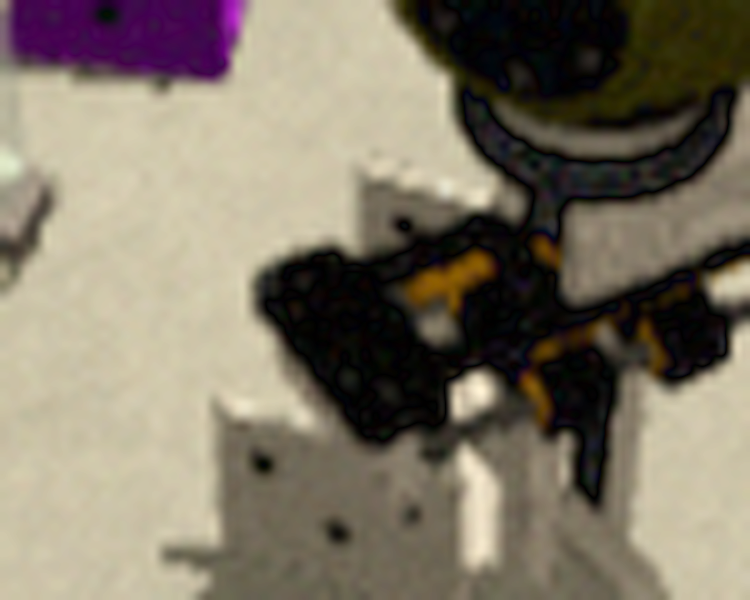

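View pics/t5.png

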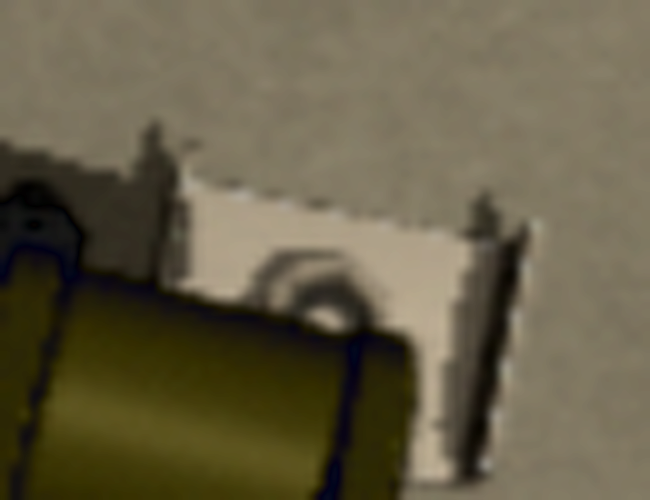

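```bash
python3 -m creep '{"hand":[1],"slide":[[0,0,0]],"spin":[0]}' 45;  python3 - <<'E'
from h import *
st()
E
python3 -m creep '{"hand":[1,1],"slide":[[0,0,0],[0,0,0]],"spin":[0,0]}' 45;  python3 - <<'E'
from h import *
st()
E
```

```text
time_s: 8.02
ee_pos: [0.5201, -0.0802, 0.0582]
eef_rot: [0.463, 1.57, -0.365]
force: [3.5, -3.2, -1.9]
grip_width: 0.0135
t 8.02 tcp [ 0.5201 -0.0802  0.0582] grasp [ 0.5201 -0.0802  0.0692] xdir [ 0. -0. -1.] zdir yaw -47.46 F [ 3.53 -3.24 -1.94] M [-0.92 -0.59  0.02] w 0.0135 q [-0.22  0.43  1.74 -0.    0.97 -0.96]
time_s: 8.18
ee_pos: [0.52, -0.0802, 0.0582]
eef_rot: [0.237, 1.571, -0.591]
force: [3.0, -3.5, -1.5]
grip_width: 0.0136
t 8.18 tcp [ 0.52   -0.0802  0.0582] grasp [ 0.52   -0.0802  0.0692] xdir [ 0. -0. -1.] zdir yaw -47.48 F [ 3.04 -3.54 -1.48] M [-1.02 -0.64 -0.02] w 0.0136 q [-0.22  0.43  1.74 -0.    0.97 -0.96]
```

```bash
python3 - <<'E'
from h import *
t=ctrl.camera("top"); s=ctrl.camera("side")
cv2.imwrite("pics/t6f.png",t[:,:,::-1]); cv2.imwrite("pics/s6f.png",s[:,:,::-1])
crop(s,215,110,110,80,7,"pics/s6.png");crop(t,265,135,65,75,8,"pics/t6.png")
E
```

```text
(no output)
```

View pics/s6.png

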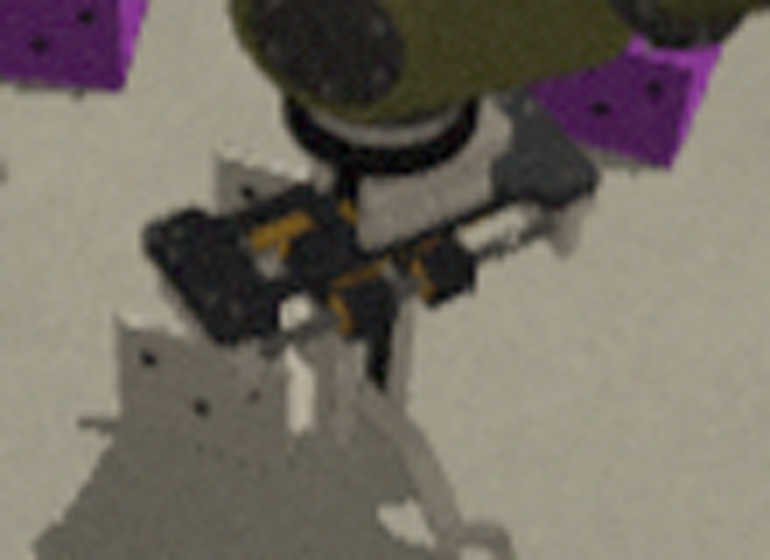

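View pics/t6.png

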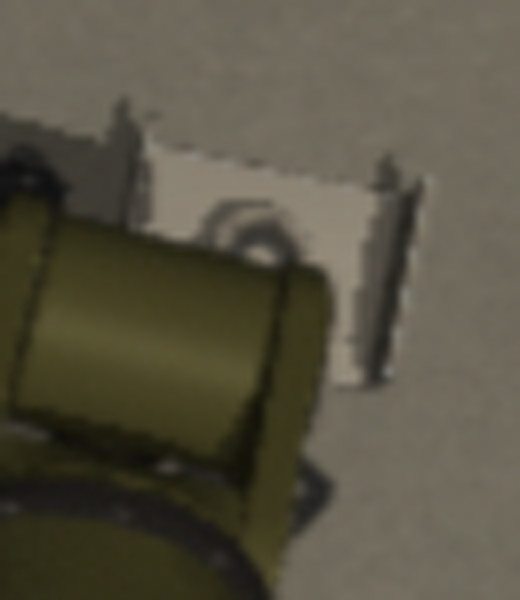

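```bash
python3 - <<'E'
from h import *
s=load("pics/s6f.png"); crop(s,260,170,50,40,15,"pics/s6z.png")
t=load("pics/t6f.png"); crop(t,280,150,35,25,20,"pics/t6z.png")
g=cv2.imread("pics/t6z.png"); cv2.imwrite("pics/t6z.png",cv2.convertScaleAbs(g,alpha=1.9,beta=-70))
m=np.array([.52,-.0802,.0707]); y=np.radians(-47.5)
for tilt in(0,-5,-10,5):
    a=np.radians(tilt); f=np.array([np.cos(a)*np.cos(y),np.cos(a)*np.sin(y),np.sin(a)]); up=np.array([-np.sin(a)*np.cos(y),-np.sin(a)*np.sin(y),np.cos(a)])
    sr=m-.095*f-.020*up; lr=m+.095*f-.02*up
    print(tilt,"small",(proj("side",sr)-[260,170]+.5)*15, "large top",(proj("top",lr)-[280,150]+.5)*20,"ring bottom z",(m+.095*f-.034*up)[2])
E
```

```text
0 small [338.01225406 332.49004307] large top [366.64729405 344.83426003] ring bottom z 0.036699999999999997
-5 small [345.41100303 312.21066271] large top [351.64780999 358.91580787] ring bottom z 0.028549584703853124
-10 small [350.88170693 288.73115092] large top [333.74488493 375.50190826] ring bottom z 0.02071995951922654
5 small [328.78740408 349.4676399 ] large top [378.58972965 333.39802111] ring bottom z 0.04510917582590817
```

View pics/s6z.png

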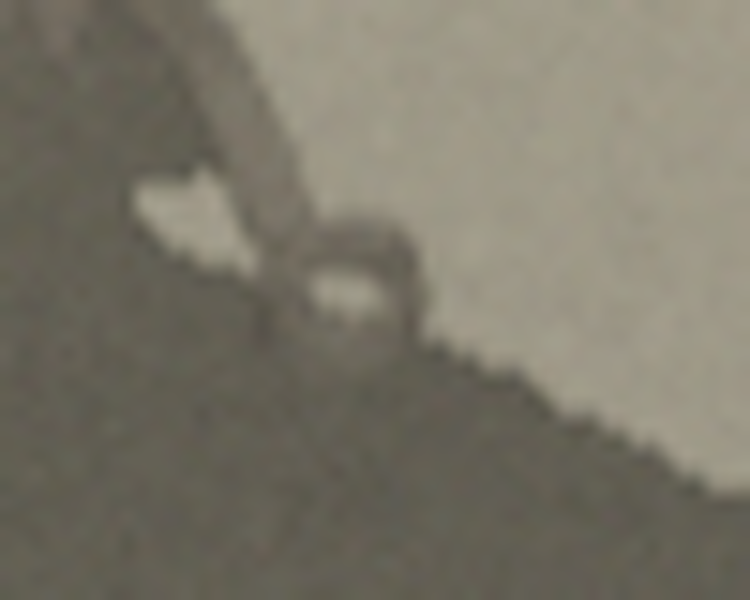

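View pics/t6z.png

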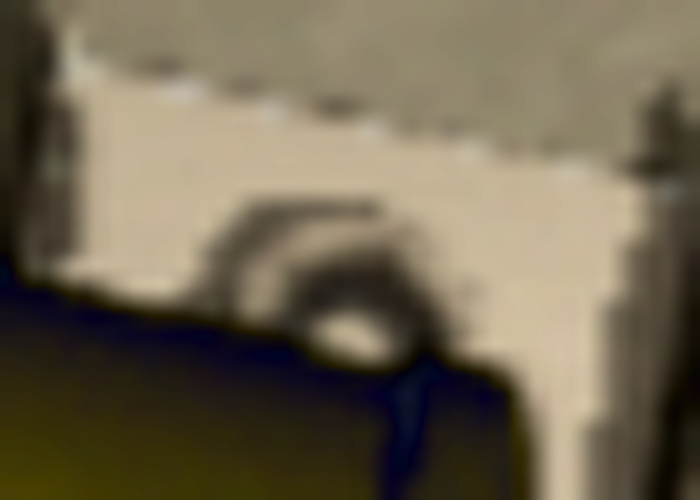

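The side zoom shows the small ring at (345,295) instead of (338,332). The wrench has pitched about 9° nose-down in the grip, so the ring is still caught on the head. I go back down with a firmer grip so the washer levels it, then lift again.

```bash
python3 -m creep '{"hand":[1,1,1,1,1,1,1,1],"slide":[[0.006,0,0],[0.012,0,0],[0.018,0,0],[0.022,0,0],[0.025,0,0],[0.027,0,0],[0.029,0,0],[0.029,0,0]],"spin":[0,0,0,0,0,0,0,0]}' 25;  python3 - <<'E'
from h import *
st()
E
```

```text
time_s: 8.95
ee_pos: [0.5178, -0.0786, 0.0276]
eef_rot: [-2.744, 1.564, 2.71]
force: [-6.7, 7.0, -0.2]
grip_width: 0.0139
t 8.95 tcp [ 0.5178 -0.0786  0.0276] grasp [ 0.5178 -0.0786  0.0386] xdir [-0.006  0.003 -1.   ] zdir yaw -47.48 F [-6.67  6.99 -0.17] M [ 1.18  1.28 -0.04] w 0.0139 q [-0.22  0.48  1.75  0.    0.92 -0.96]
```

```bash
cat >> h.py <<'E'
def tiltcheck(name,k=12):
    o,R=pose(); g=o["ee_pos"]-0.011*R[:,0]+[0,0,.0015]; f0=R[:,2]; y=np.arctan2(f0[1],f0[0])
    s=ctrl.camera("side"); t=ctrl.camera("top")
    c=proj("side",g-.095*np.array([np.cos(y),np.sin(y),0])-[0,0,.02]); x0,y0=(c-[28,22]).astype(int)
    crop(s,x0,y0,56,44,k,f"pics/{name}s.png")
    for tilt in(0,-4,-8,4):
        a=np.radians(tilt); f=np.array([np.cos(a)*np.cos(y),np.cos(a)*np.sin(y),np.sin(a)]); up=np.array([-np.sin(a)*np.cos(y),-np.sin(a)*np.sin(y),np.cos(a)])
        print(tilt,"small ring top px in crop",((proj("side",g-.095*f-.02*up)-[x0,y0]+.5)*k).round(0))
    crop(t,280,150,36,26,20,f"pics/{name}t.png"); m=cv2.imread(f"pics/{name}t.png"); cv2.imwrite(f"pics/{name}t.png",cv2.convertScaleAbs(m,alpha=1.9,beta=-70))
    cv2.imwrite(f"pics/{name}sf.png",s[:,:,::-1]); cv2.imwrite(f"pics/{name}tf.png",t[:,:,::-1])
E
python3 - <<'E'
from h import *
tiltcheck("a")
E
```

```text
0 small ring top px in crop [352. 272.]
-4 small ring top px in crop [357. 260.]
-8 small ring top px in crop [360. 247.]
4 small ring top px in crop [346. 283.]
```

View pics/as.png

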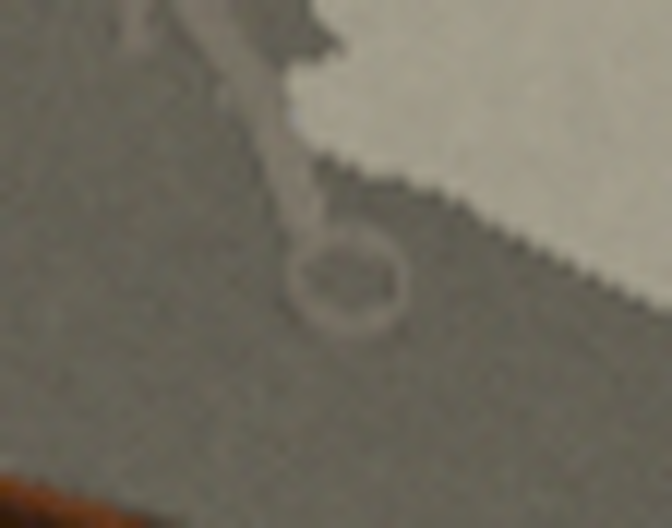

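View pics/at.png

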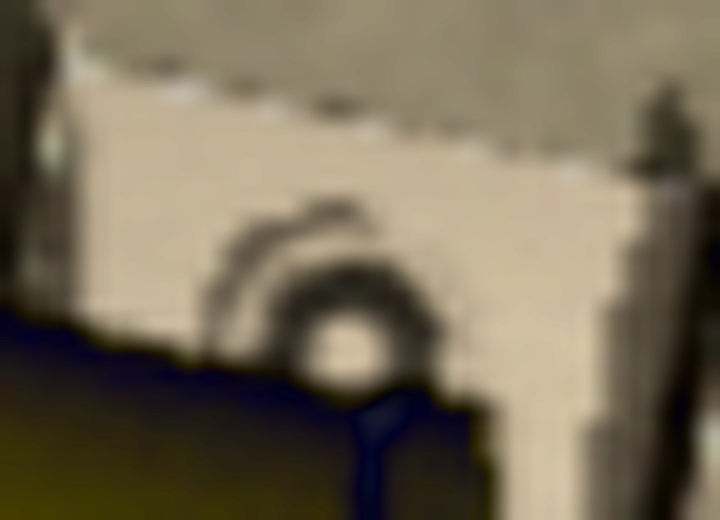

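Now level (small ring at (350,277), expected (352,272)), but the wrench has slid about 3 mm forward in the grip, so the ring presses on the bolt. I relieve that and centre in the play before lifting.

```bash
python3 -m creep '{"hand":[1,1,1,1],"slide":[[0,-0.002,-0.002],[-0.001,-0.005,-0.0034],[-0.001,-0.005,-0.0034],[-0.001,-0.005,-0.0034]],"spin":[-1,-3,-3,-3]}' 60;  python3 - <<'E'
from h import *
st()
E
```

```text
time_s: 9.38
ee_pos: [0.5135, -0.0809, 0.0296]
eef_rot: [-2.698, 1.57, 2.809]
force: [1.9, -1.8, -4.6]
grip_width: 0.0134
t 9.38 tcp [ 0.5135 -0.0809  0.0296] grasp [ 0.5135 -0.0809  0.0406] xdir [-0.001  0.    -1.   ] zdir yaw -44.49 F [ 1.93 -1.76 -4.64] M [-0.35 -0.15 -0.01] w 0.0134 q [-0.23  0.47  1.77  0.    0.91 -1.02]
```

```bash
python3 -m creep '{"hand":[1,1,1,1],"slide":[[0,0,0.0008],[-0.001,0,0.0008],[-0.003,0,0.0008],[-0.006,0,0.0008]],"spin":[0,0,0,0]}' 60;  python3 - <<'E'
from h import *
st()
E
```

```text
time_s: 9.72
ee_pos: [0.5143, -0.0814, 0.0361]
eef_rot: [-2.715, 1.57, 2.792]
force: [-0.0, 1.1, -4.5]
grip_width: 0.0136
t 9.72 tcp [ 0.5143 -0.0814  0.0361] grasp [ 0.5143 -0.0814  0.0471] xdir [-0.001  0.    -1.   ] zdir yaw -44.49 F [-0.02  1.11 -4.53] M [-0.01  0.04 -0.03] w 0.0136 q [-0.23  0.46  1.76  0.    0.92 -1.02]
```

Force is clean (weight only). I continue the lift.

```bash
python3 -m creep '{"hand":[1,1,1,1,1],"slide":[[-0.005,0,0],[-0.012,0,0],[-0.02,0,0],[-0.022,0,0],[-0.022,0,0]],"spin":[0,0,0,0,0]}' 60;  python3 - <<'E'
from h import *
st()
C0=np.array([.5844,-.1503]); R=.0984
for y in (14,15,16): 
    u=np.array([np.cos(np.radians(y)),np.sin(np.radians(y))])
    goto([*(C0-R*u),.0685],y)
tiltcheck("b")
E
```

```text
time_s: 10.13
ee_pos: [0.515, -0.0816, 0.0593]
eef_rot: [0.561, 1.569, -0.216]
force: [0.7, 0.1, -3.7]
grip_width: 0.0131
t 10.13 tcp [ 0.515  -0.0816  0.0593] grasp [ 0.515  -0.0816  0.0703] xdir [ 0.002 -0.    -1.   ] zdir yaw -44.49 F [ 0.73  0.14 -3.74] M [-0.05  0.07  0.02] w 0.0131 q [-0.23  0.42  1.75  0.    0.97 -1.02]
slide [  1.8 -84.3  46.2] mm spin -58.49 dist 0.096
slide [  1.8 -85.1  47.7] mm spin -59.49 dist 0.098
slide [  1.8 -86.   49.1] mm spin -60.49 dist 0.099
0 small ring top px in crop [344. 278.]
-4 small ring top px in crop [350. 265.]
-8 small ring top px in crop [354. 250.]
4 small ring top px in crop [338. 289.]
```

View pics/bs.png

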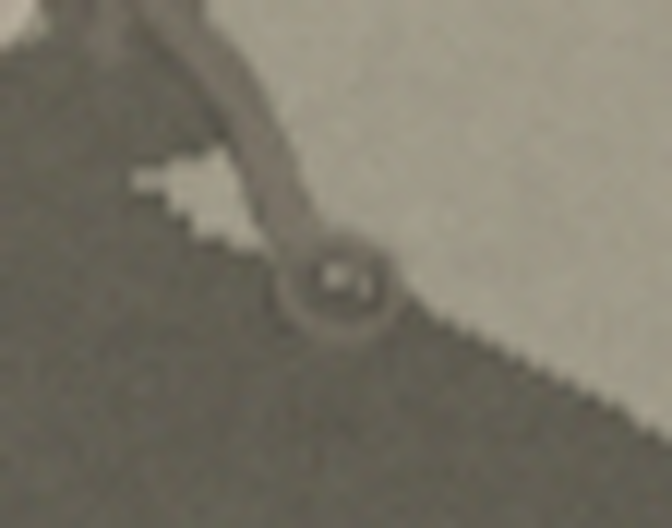

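View pics/bt.png

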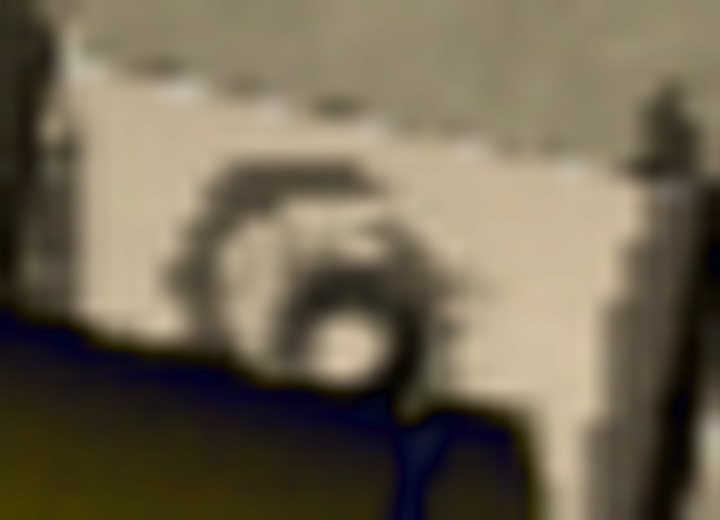

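Now properly lifted: small ring at (342,280), level, ring well above the head. I swing back up by 60° about the bolt.

```bash
python3 -m creep '{"hand":[1,1,1,1,1,1,1,1,1,1,1,1],"slide":[[0,-0.0103,0],[0,-0.0205,0.002],[0,-0.0304,0.0045],[0,-0.04,0.008],[0,-0.0492,0.0128],[0,-0.0578,0.0184],[0,-0.066,0.0248],[0.001,-0.0732,0.032],[0.001,-0.08,0.0398],[0.002,-0.0851,0.0477],[0.002,-0.0851,0.0477],[0.002,-0.0851,0.0477]],"spin":[-6,-12,-18,-24,-30,-36,-42,-48,-54,-59.5,-59.5,-59.5]}' 60;  python3 - <<'E'
from h import *
st()
tiltcheck("c")
C0=np.array([.5844,-.1503]); o,Rm=pose(); y=np.arctan2(Rm[1,2],Rm[0,2]); u=np.array([np.cos(y),np.sin(y)])
print("C implied",o["ee_pos"][:2]+.0984*u)
E
```

```text
time_s: 11.23
ee_pos: [0.4886, -0.1756, 0.0559]
eef_rot: [2.411, 1.57, 2.669]
force: [0.4, 0.3, -4.6]
grip_width: 0.0134
t 11.23 tcp [ 0.4886 -0.1756  0.0559] grasp [ 0.4887 -0.1757  0.0669] xdir [-0.001  0.    -1.   ] zdir yaw 14.79 F [ 0.39  0.26 -4.61] M [ 0.07  0.1  -0.02] w 0.0134 q [-0.42  0.42  1.76  0.    0.96 -2.24]
0 small ring top px in crop [346. 275.]
-4 small ring top px in crop [354. 258.]
-8 small ring top px in crop [360. 241.]
4 small ring top px in crop [337. 292.]
C implied [ 0.58382338 -0.14996452]
```

View pics/ct.png

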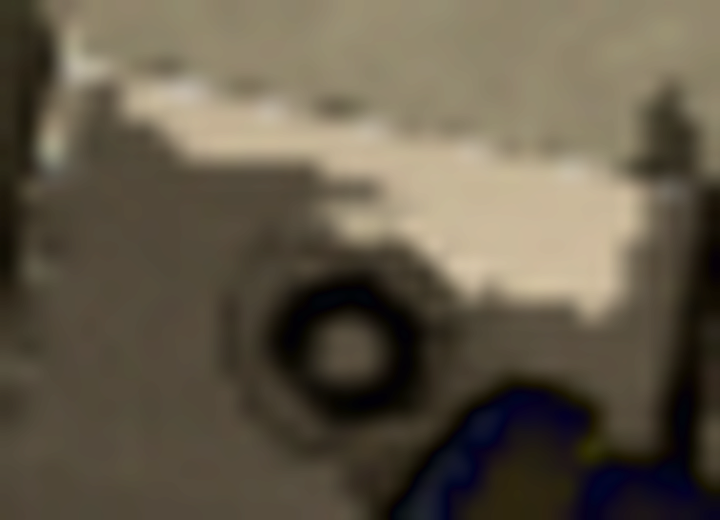

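View pics/cs.png

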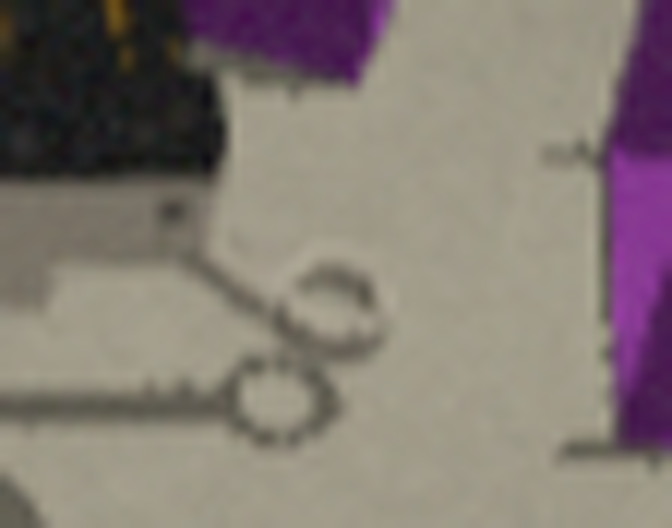

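```bash
python3 - <<'E'
from h import *
def pred(tag,g,yaw,x0,y0,kk=12):
    y=np.radians(yaw); g=np.array(g)+[0,0,.0015]
    c=proj("side",g-.095*np.array([np.cos(y),np.sin(y),0])-[0,0,.02]); x0,y0=(c-[28,22]).astype(int)
    g2=g+.0034*np.array([np.cos(y),np.sin(y),0])
    for tilt in(-4,0,4,8):
        a=np.radians(tilt); f=np.array([np.cos(a)*np.cos(y),np.cos(a)*np.sin(y),np.sin(a)]); up=np.array([-np.sin(a)*np.cos(y),-np.sin(a)*np.sin(y),np.cos(a)])
        print(tag,tilt,"small",((proj("side",g2-.095*f-.02*up)-[x0,y0]+.5)*kk).round(0),"large top rim, bottom rim, topview",((proj("top",g2+.095*f-.02*up)-[280,150]+.5)*20).round(0),((proj("top",g2+.095*f-.034*up)-[280,150]+.5)*20).round(0),"ringbot z",(g2+.095*f-.034*up)[2].round(4))
pred("b",[.515,-.0816,.0703],-44.5,0,0)
pred("c",[.4887,-.1757,.0669],14.8,0,0)
t=load("pics/ctf.png"); crop(t,283,153,26,22,30,"pics/ctz.png")
g=cv2.imread("pics/ctz.png"); cv2.imwrite("pics/ctz.png",cv2.convertScaleAbs(g,alpha=2.6,beta=-100))
E
```

```text
b -4 small [341. 256.] large top rim, bottom rim, topview [358. 349.] [345. 363.] ringbot z 0.0313
b 0 small [336. 269.] large top rim, bottom rim, topview [369. 338.] [360. 348.] ringbot z 0.0378
b 4 small [330. 280.] large top rim, bottom rim, topview [379. 328.] [374. 334.] ringbot z 0.0445
b 8 small [323. 290.] large top rim, bottom rim, topview [387. 321.] [386. 322.] ringbot z 0.0514
c -4 small [341. 258.] large top rim, bottom rim, topview [365. 363.] [357. 378.] ringbot z 0.0279
c 0 small [334. 275.] large top rim, bottom rim, topview [367. 349.] [358. 358.] ringbot z 0.0344
c 4 small [324. 292.] large top rim, bottom rim, topview [370. 337.] [359. 341.] ringbot z 0.0411
c 8 small [313. 308.] large top rim, bottom rim, topview [373. 328.] [361. 326.] ringbot z 0.048
```

View pics/ctz.png

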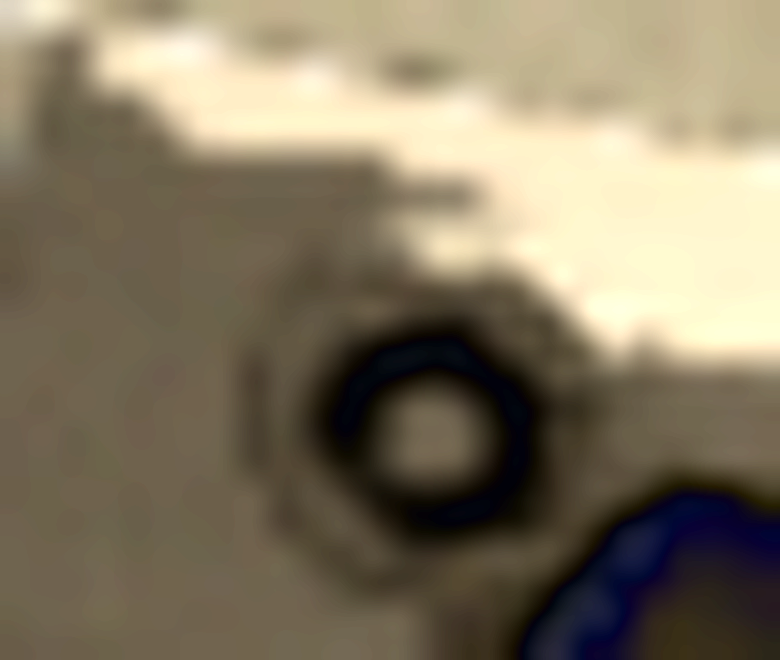

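Both views suggest the wrench is now about 5° nose-up in the grip (small ring at (330,308) in the crop, ring outline centred about (452,398) in the zoom). I will seat it as it is, then release and regrip it on the bolt to level it.

```bash
python3 -m creep '{"hand":[1,1,1,1,1],"slide":[[0.005,0,0.0005],[0.01,0,0.0005],[0.014,0,0.0005],[0.016,0,0.0005],[0.016,0,0.0005]],"spin":[0,0,0,0,0]}' 60;  python3 - <<'E'
from h import *
st()
E
```

```text
time_s: 11.75
ee_pos: [0.4891, -0.1753, 0.0395]
eef_rot: [2.462, 1.57, 2.724]
force: [0.1, -0.3, -4.0]
grip_width: 0.0132
t 11.75 tcp [ 0.4891 -0.1753  0.0395] grasp [ 0.4891 -0.1753  0.0505] xdir [-0.001  0.    -1.   ] zdir yaw 15.0 F [ 0.08 -0.33 -4.  ] M [-0.02  0.04  0.05] w 0.0132 q [-0.41  0.45  1.76  0.    0.93 -2.25]
```

```bash
python3 -m creep '{"hand":[1,1,1,1,1],"slide":[[0.002,0,0],[0.004,0,0],[0.006,0,0],[0.007,0,0],[0.007,0,0]],"spin":[0,0,0,0,0]}' 60;  python3 - <<'E'
from h import *
st(); tiltcheck("d")
E
```

```text
time_s: 12.17
ee_pos: [0.4891, -0.1758, 0.0333]
eef_rot: [-3.039, 1.57, -2.778]
force: [-5.9, -1.2, 3.3]
grip_width: 0.0135
t 12.17 tcp [ 0.4891 -0.1758  0.0333] grasp [ 0.4891 -0.1758  0.0443] xdir [-0.001 -0.    -1.   ] zdir yaw 15.0 F [-5.92 -1.23  3.27] M [-0.11  0.79 -0.03] w 0.0135 q [-0.42  0.46  1.77 -0.    0.92 -2.25]
0 small ring top px in crop [345. 282.]
-4 small ring top px in crop [352. 265.]
-8 small ring top px in crop [359. 249.]
4 small ring top px in crop [336. 298.]
```

View pics/dt.png

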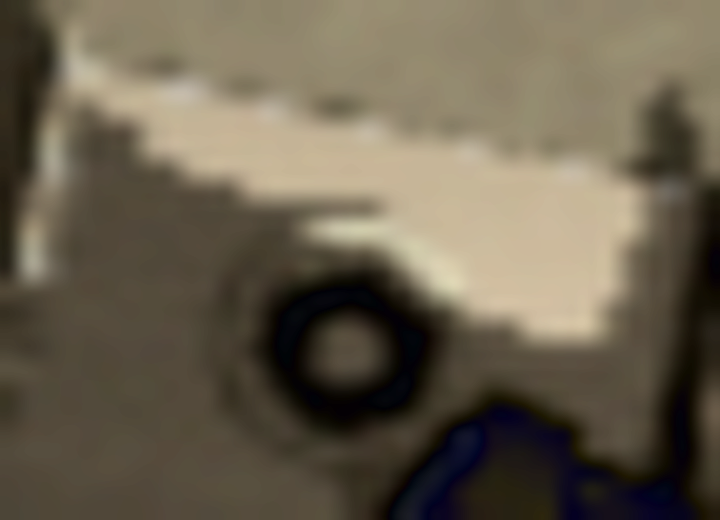

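View pics/ds.png

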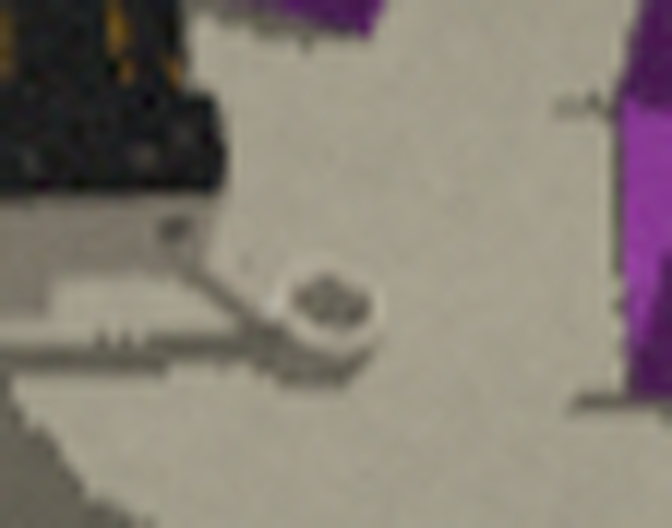

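The ring has started onto the head but binds (up-force about 7 N) because of the nose-up tilt. I slacken the grip to the minimum so the wrench settles by its own weight, while easing the hand down.

```bash
python3 -m creep '{"hand":[1,1,1,1,1,1,1],"slide":[[0,0,0],[0,0,0],[0,0,0],[0.001,0,0],[0.002,0,0],[0.003,0,0],[0.003,0,0]],"spin":[0,0,0,0,0,0,0]}' 3;  python3 - <<'E'
from h import *
st(); tiltcheck("e")
E
```

```text
time_s: 12.85
ee_pos: [0.49, -0.1756, 0.0306]
eef_rot: [-0.487, 1.569, -0.225]
force: [-0.5, -1.5, 2.5]
grip_width: 0.0141
t 12.85 tcp [ 0.49   -0.1756  0.0306] grasp [ 0.49   -0.1756  0.0416] xdir [ 0.001 -0.    -1.   ] zdir yaw 15.01 F [-0.47 -1.53  2.48] M [ 0.06 -0.01 -0.  ] w 0.0141 q [-0.41  0.47  1.77  0.    0.91 -2.25]
0 small ring top px in crop [352. 277.]
-4 small ring top px in crop [360. 260.]
-8 small ring top px in crop [366. 244.]
4 small ring top px in crop [343. 293.]
```

View pics/es.png

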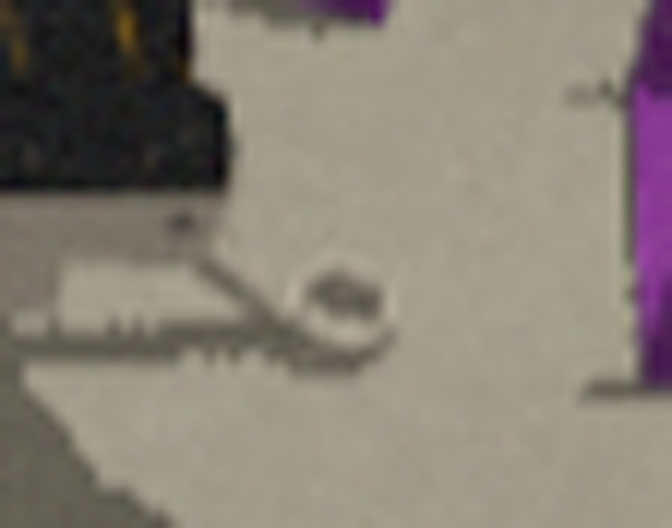

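```bash
python3 -m creep '{"hand":[0.62,0.6,0.58,0.58],"slide":[[0,0,0],[0,0,0],[0,0,0],[0,0,0]],"spin":[0,0,0,0]}' 20;  python3 - <<'E'
from h import *
st(); tiltcheck("f")
E
```

```text
time_s: 13.28
ee_pos: [0.4894, -0.1755, 0.0302]
eef_rot: [2.39, 1.571, 2.652]
force: [1.0, 0.2, 0.5]
grip_width: 0.0198
t 13.28 tcp [ 0.4894 -0.1755  0.0302] grasp [ 0.4894 -0.1755  0.0412] xdir [-0.  0. -1.] zdir yaw 15.01 F [0.99 0.21 0.54] M [0.08 0.04 0.01] w 0.0198 q [-0.41  0.47  1.77  0.    0.91 -2.25]
0 small ring top px in crop [342. 278.]
-4 small ring top px in crop [350. 262.]
-8 small ring top px in crop [356. 245.]
4 small ring top px in crop [333. 294.]
```

View pics/fs.png

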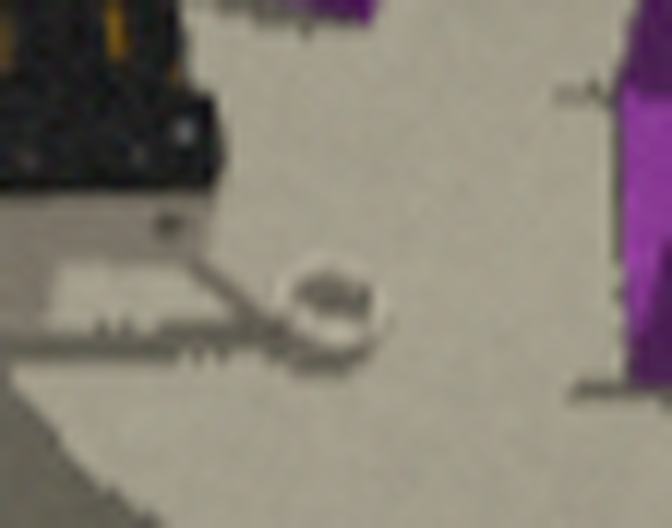

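View pics/ft.png

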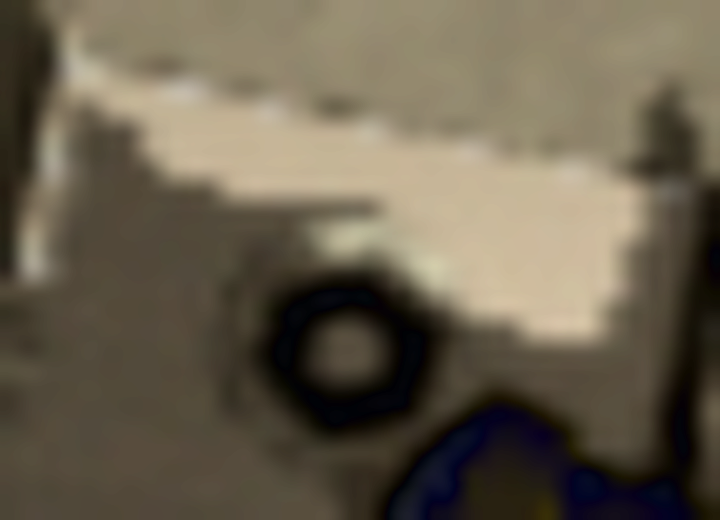

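```bash
python3 - <<'E'
from h import *
o,R=pose(); g=o["ee_pos"]-0.011*R[:,0]+[0,0,.0015]; y=np.radians(15.0)
c=proj("side",g-.095*np.array([np.cos(y),np.sin(y),0])-[0,0,.02]); x0,y0=(c-[28,22]).astype(int)
C0=np.array([.5844,-.1503])
def uv(U,V): return np.array([(U+.5)/12-.5+x0,(V+.5)/12-.5+y0])
px=uv(333,300); print(px)
for z in(.008,.014,.02,.026):
    p=plane("side",px,z); d=C0-p[:2]; print(z,p.round(4),"dist",np.hypot(*d).round(4),"yaw",np.degrees(np.arctan2(d[1],d[0])).round(2))
for yy in(11,13,15,17,19):
    print(yy,[((proj("side",[*(C0-.19*np.array([np.cos(np.radians(yy)),np.sin(np.radians(yy))])),z])-[x0,y0]+.5)*12).round(0) for z in(.014,.022,.03)])
E
```

```text
[307.29166667 156.54166667]
0.008 [ 0.3985 -0.205   0.008 ] dist 0.1938 yaw 16.39
0.014 [ 0.3987 -0.1994  0.014 ] dist 0.1921 yaw 14.81
0.02 [ 0.3988 -0.1939  0.02  ] dist 0.1906 yaw 13.21
0.026 [ 0.399  -0.1883  0.026 ] dist 0.1892 yaw 11.59
11 [array([331., 335.]), array([335., 316.]), array([339., 296.])]
13 [array([329., 317.]), array([333., 298.]), array([337., 278.])]
15 [array([326., 299.]), array([330., 280.]), array([334., 260.])]
17 [array([322., 281.]), array([326., 262.]), array([330., 242.])]
19 [array([317., 264.]), array([321., 244.]), array([325., 224.])]
```

The tail's ray at shelf height gives 192 mm from the bolt at yaw 14.8°, so the tail rests on the shelf and the ring is on the bolt. I recentre the hand on the bar, regrip and press down gently.

```bash
python3 -m creep '{"hand":[0.58,0.58,1,1,1,1,1],"slide":[[0.001,0,0.0015],[0.002,0,0.003],[0.002,0,0.003],[0.002,0,0.003],[0.002,0,0.003],[0.003,0,0.003],[0.004,0,0.003]],"spin":[0,0,0,0,0,0,0]}' 25;  python3 - <<'E'
from h import *
st()
E
```

```text
time_s: 13.97
ee_pos: [0.4923, -0.1748, 0.0262]
eef_rot: [-0.755, 1.571, -0.493]
force: [0.9, 0.6, -1.8]
grip_width: 0.0137
t 13.97 tcp [ 0.4923 -0.1748  0.0262] grasp [ 0.4923 -0.1748  0.0372] xdir [ 0. -0. -1.] zdir yaw 15.01 F [ 0.86  0.64 -1.83] M [-0.04 -0.02 -0.03] w 0.0137 q [-0.41  0.48  1.76 -0.    0.9  -2.24]
```

```bash
python3 -m creep '{"hand":[1,1,1,1,1,1,1,1,1,1,1,1],"slide":[[0,0,0],[-0.002,0,0],[-0.002,0.0033,0],[-0.002,0.0066,0.0002],[-0.002,0.0133,0.0009],[-0.002,0.0198,0.0021],[-0.002,0.0263,0.0037],[-0.002,0.0326,0.0057],[-0.002,0.0388,0.0082],[-0.002,0.0447,0.0112],[-0.002,0.0505,0.0145],[-0.002,0.0547,0.0172]],"spin":[0,0,2,4,8,12,16,20,24,28,32,35]}' 60;  python3 - <<'E'
from h import *
st()
E
```

```text
time_s: 14.97
ee_pos: [0.4944, -0.1171, 0.0282]
eef_rot: [-3.006, 1.57, 2.924]
force: [-1.2, -0.2, -2.8]
grip_width: 0.0137
t 14.97 tcp [ 0.4944 -0.1171  0.0282] grasp [ 0.4944 -0.1171  0.0392] xdir [-0.001  0.    -1.   ] zdir yaw -20.21 F [-1.21 -0.18 -2.82] M [-0.17  0.19 -0.08] w 0.0137 q [-0.3   0.45  1.8  -0.    0.89 -1.52]
```

```bash
python3 - <<'E'
from h import *
st(); tiltcheck("g")
t=load("pics/gtf.png"); crop(t,283,153,26,22,30,"pics/gz.png")
g=cv2.imread("pics/gz.png"); cv2.imwrite("pics/gz.png",cv2.convertScaleAbs(g,alpha=1.8,beta=-60))
E
```

```text
t 14.97 tcp [ 0.4944 -0.1171  0.0282] grasp [ 0.4944 -0.1171  0.0392] xdir [-0.001  0.    -1.   ] zdir yaw -20.21 F [-1.21 -0.18 -2.82] M [-0.17  0.19 -0.08] w 0.0137 q [-0.3   0.45  1.8  -0.    0.89 -1.52]
0 small ring top px in crop [343. 277.]
-4 small ring top px in crop [350. 263.]
-8 small ring top px in crop [356. 248.]
4 small ring top px in crop [334. 290.]
```

View pics/gz.png

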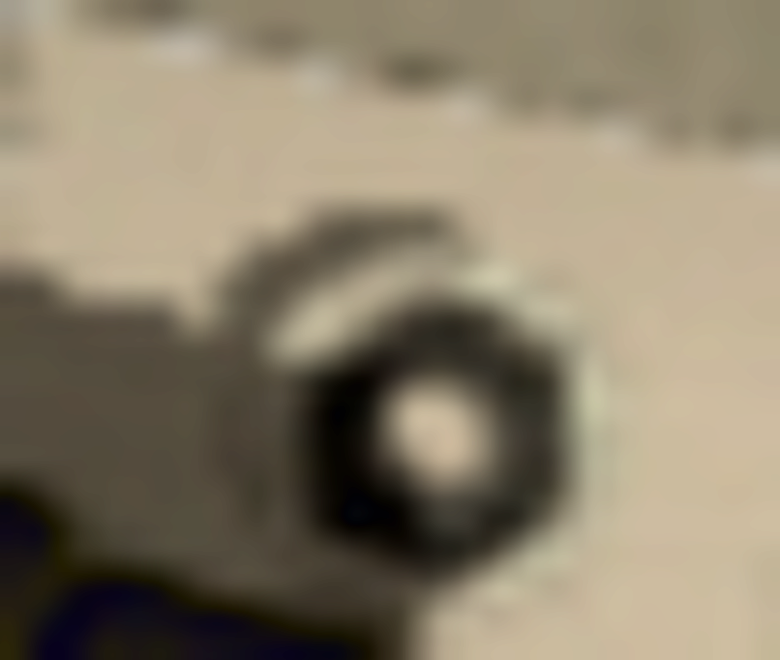

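View pics/gs.png

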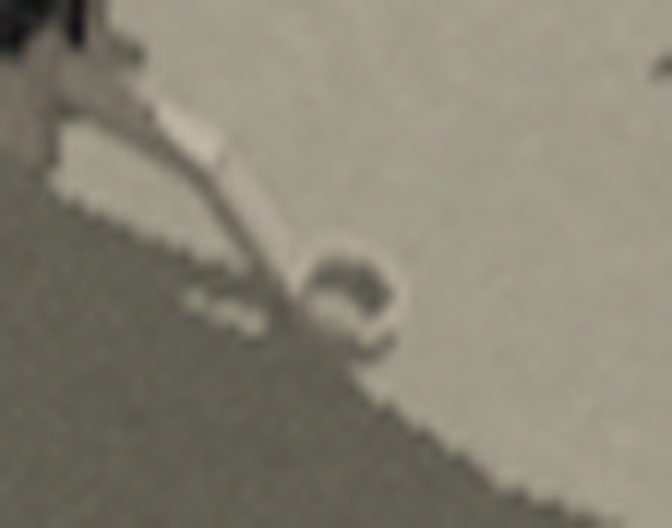

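```bash
cat >> h.py <<'E'
def hexang(t,ths=(55,65,75,85)):
    k=8; g=cv2.cvtColor(cv2.resize(t[155:180,284:309],None,fx=k,fy=k,interpolation=cv2.INTER_CUBIC),cv2.COLOR_RGB2GRAY)
    for th in ths:
        cs,_=cv2.findContours((g<th).astype(np.uint8),cv2.RETR_EXTERNAL,cv2.CHAIN_APPROX_NONE)
        cs=[c for c in cs if cv2.pointPolygonTest(cv2.convexHull(c),(104.,100.),True)>0]
        if not cs: print(th,"none"); continue
        c=max(cs,key=cv2.contourArea); W=np.array([plane("top",q,.023)[:2] for q in (c[:,0,:]+.5)/k-.5+[284,155]])
        r=W-(W.max(0)+W.min(0))/2; a=np.arctan2(r[:,1],r[:,0]); rr=np.hypot(*r.T); i=np.argsort(a)
        aa=np.linspace(-np.pi,np.pi,361)[:-1]; ro=np.interp(aa,a[i],rr[i],period=2*np.pi); c6=np.mean(ro*np.exp(-6j*aa))
        print(th,"area",cv2.contourArea(c)/64,"corner ang mod60",(np.degrees(-np.angle(c6)/6)).round(1),"amp",(2000*abs(c6)).round(2),"r",(ro.mean()*1000).round(1))
E
python3 - <<'E'
from h import *
for f in("top0","t3f","atf","ctf","ftf","gtf"): print(f); hexang(load(f"pics/{f}.png"))
E
```

```text
top0
55 none
65 area 45.078125 corner ang mod60 0.9 amp 0.62 r 12.6
75 area 52.71875 corner ang mod60 1.4 amp 0.6 r 13.7
85 area 59.5078125 corner ang mod60 2.1 amp 0.67 r 14.5
t3f
55 none
65 area 199.75 corner ang mod60 19.5 amp 0.22 r 26.9
75 area 238.171875 corner ang mod60 13.6 amp 0.71 r 28.2
85 area 334.2265625 corner ang mod60 -1.1 amp 1.36 r 31.6
atf
55 none
65 area 214.4375 corner ang mod60 -1.3 amp 0.24 r 27.2
75 area 268.8671875 corner ang mod60 5.3 amp 0.95 r 30.1
85 area 281.03125 corner ang mod60 6.9 amp 1.41 r 30.8
ctf
55 area 46.5703125 corner ang mod60 -10.9 amp 0.49 r 12.8
65 area 171.6953125 corner ang mod60 -13.5 amp 2.96 r 22.5
75 area 234.625 corner ang mod60 -15.4 amp 1.9 r 28.0
85 area 470.75 corner ang mod60 -20.1 amp 0.64 r 39.4
ftf
55 area 56.8125 corner ang mod60 -14.9 amp 0.52 r 14.2
65 area 177.4453125 corner ang mod60 -15.7 amp 1.83 r 23.2
75 area 228.9453125 corner ang mod60 -15.5 amp 1.6 r 27.6
85 area 432.5546875 corner ang mod60 -11.8 amp 0.54 r 37.3
gtf
55 area 17.6015625 corner ang mod60 -2.3 amp 0.42 r 10.3
65 area 55.9140625 corner ang mod60 -0.5 amp 0.42 r 14.1
75 area 219.0703125 corner ang mod60 -8.2 amp 2.77 r 26.0
85 area 275.8515625 corner ang mod60 -7.7 amp 1.38 r 30.7
```

```bash
python3 - <<'E'
from h import *
crop(load("pics/gsf.png"),225,125,100,75,8,"pics/gs2.png"); crop(load("pics/gtf.png"),270,140,90,80,8,"pics/gt2.png")
E
```

```text
(no output)
```

View pics/gs2.png

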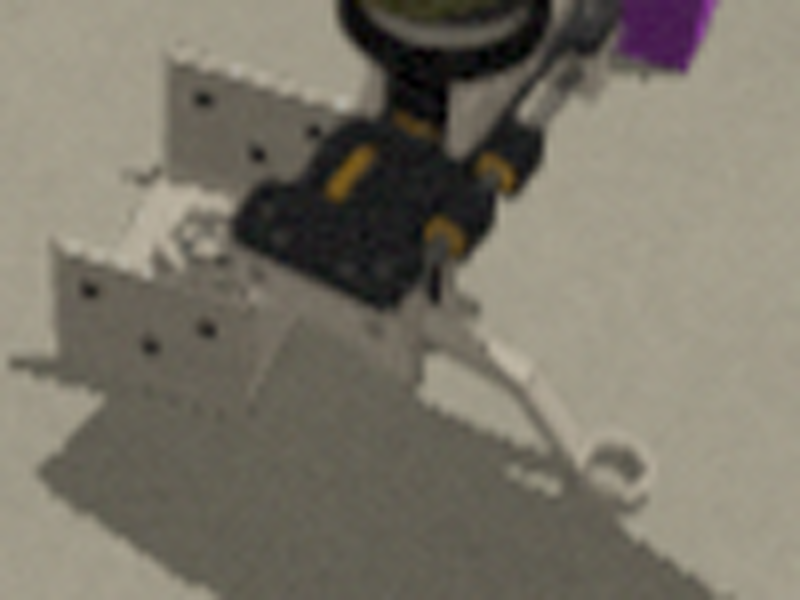

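View pics/gt2.png

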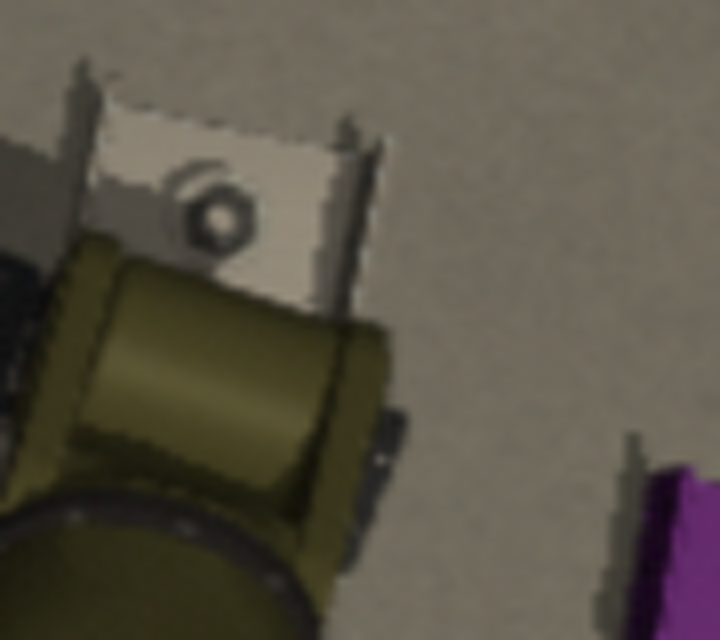

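```bash
python3 - <<'E'
from h import *
ims=[cv2.convertScaleAbs(cv2.resize(load(f"pics/{f}.png")[140:170,235:265,::-1],None,fx=13,fy=13,interpolation=cv2.INTER_CUBIC),alpha=1.4,beta=-30) for f in("gsf","dsf")]
cv2.imwrite("pics/gsz.png",np.hstack(ims))
C0=[.5844,-.1503]
for z in(.008,.0225,.023,.036): print(z,((proj("side",[*C0,z])-[235,140]+.5)*13).round(0))
E
```

```text
0.008 [197. 255.]
0.0225 [197. 217.]
0.023 [197. 215.]
0.036 [198. 181.]
```

View pics/gsz.png

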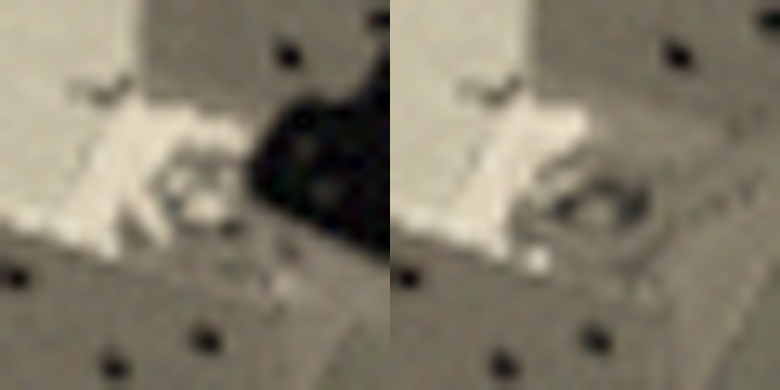

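The side crop shows the bolt top flush within the ring, so it looks seated. I continue the stroke.

```bash
python3 -m creep '{"hand":[1,1,1,1,1,1,1,1,1],"slide":[[0,0.0033,0.0001],[0,0.0067,0.0002],[0,0.0133,0.0009],[0,0.0199,0.0021],[0,0.0264,0.0037],[0,0.0327,0.0058],[0,0.0389,0.0083],[0,0.0449,0.0112],[0,0.0493,0.0137]],"spin":[2,4,8,12,16,20,24,28,31]}' 60;  python3 - <<'E'
from h import *
st()
tiltcheck("i"); st()
t=load("pics/itf.png"); crop(t,283,153,26,22,30,"pics/iz.png")
g=cv2.imread("pics/iz.png"); cv2.imwrite("pics/iz.png",cv2.convertScaleAbs(g,alpha=1.8,beta=-60))
E
```

```text
time_s: 15.82
ee_pos: [0.5246, -0.0758, 0.0282]
eef_rot: [-2.476, 1.57, 2.915]
force: [0.1, -0.7, -3.7]
grip_width: 0.0133
t 15.82 tcp [ 0.5246 -0.0758  0.0282] grasp [ 0.5246 -0.0758  0.0392] xdir [-0.  0. -1.] zdir yaw -51.07 F [ 0.09 -0.69 -3.73] M [-0.16  0.12 -0.03] w 0.0133 q [-0.21  0.49  1.74  0.    0.92 -0.89]
0 small ring top px in crop [351. 272.]
-4 small ring top px in crop [356. 260.]
-8 small ring top px in crop [359. 247.]
4 small ring top px in crop [346. 282.]
t 15.92 tcp [ 0.5246 -0.0757  0.0281] grasp [ 0.5246 -0.0757  0.0391] xdir [-0.  0. -1.] zdir yaw -50.92 F [-0.75  0.8  -4.54] M [-0.09  0.21 -0.  ] w 0.0135 q [-0.21  0.49  1.74  0.    0.92 -0.89]
```

View pics/iz.png

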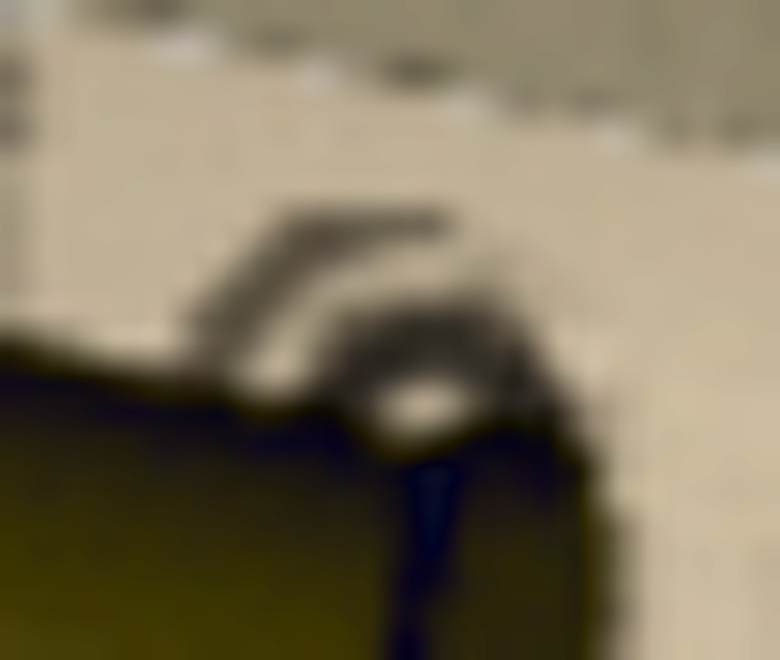

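View pics/is.png

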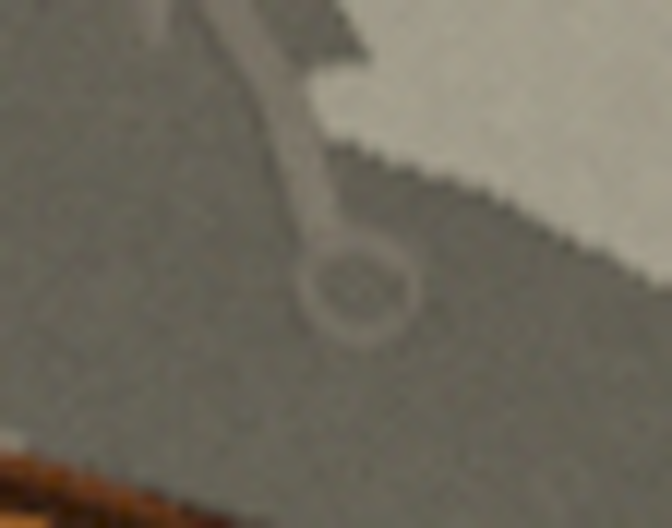

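There is no tangential load, so the ring was perched on the head and not engaged. I'll lift away, lay the wrench flat on clear shelf to level it, look at the bolt unobstructed, and regrip properly.

```bash
python3 -m creep '{"hand":[1,1,1,1],"slide":[[-0.008,0,0],[-0.02,0,0],[-0.035,0,0],[-0.05,0,0]],"spin":[0,0,0,0]}' 60;  python3 - <<'E'
from h import *
st(); goto([.45,0.0,.085],-11)
print(proj("top",[.45,0,0]),proj("top",[.545,-.018,0]))
E
```

```text
time_s: 16.25
ee_pos: [0.5243, -0.0762, 0.0799]
eef_rot: [0.619, 1.57, -0.27]
force: [0.4, 0.2, -4.0]
grip_width: 0.0131
t 16.25 tcp [ 0.5243 -0.0762  0.0799] grasp [ 0.5243 -0.0762  0.0909] xdir [ 0. -0. -1.] zdir yaw -50.9 F [ 0.45  0.17 -4.  ] M [-0.01 -0.03  0.01] w 0.0131 q [-0.21  0.41  1.71 -0.    1.02 -0.9 ]
slide [   5.9   -9.6 -106. ] mm spin -39.9 dist 0.107
[250.78120346 207.16171599] [256.79851348 179.04907956]
```

```bash
python3 -m creep '{"hand":[1,1,1,1,1,1,1,1,1,1,1,1],"slide":[[-0.03,0,0],[-0.035,0,-0.01],[-0.035,-0.002,-0.03],[-0.035,-0.004,-0.05],[-0.035,-0.006,-0.07],[-0.035,-0.008,-0.09],[-0.02,-0.0096,-0.106],[0,-0.0096,-0.106],[0.02,-0.0096,-0.106],[0.035,-0.0096,-0.106],[0.04,-0.0096,-0.106],[0.04,-0.0096,-0.106]],"spin":[0,-5,-11,-17,-23,-29,-35,-39.9,-39.9,-39.9,-39.9,-39.9]}' 60;  python3 - <<'E'
from h import *
st()
t=ctrl.camera("top"); s=ctrl.camera("side")
cv2.imwrite("pics/jt.png",t[:,:,::-1]); cv2.imwrite("pics/js.png",s[:,:,::-1])
crop(t,225,135,90,85,7,"pics/jt2.png"); crop(s,220,120,100,85,7,"pics/js2.png")
E
```

```text
time_s: 17.25
ee_pos: [0.45, 0.0003, 0.0383]
eef_rot: [-3.011, 1.57, 3.08]
force: [-0.4, 0.1, -4.0]
grip_width: 0.0132
t 17.25 tcp [4.50e-01 3.00e-04 3.83e-02] grasp [4.50e-01 3.00e-04 4.93e-02] xdir [-0.001  0.    -1.   ] zdir yaw -11.04 F [-0.44  0.07 -4.02] M [-0.02  0.02  0.01] w 0.0132 q [-0.08  0.33  1.95 -0.    0.86 -1.46]
```

View pics/jt2.png

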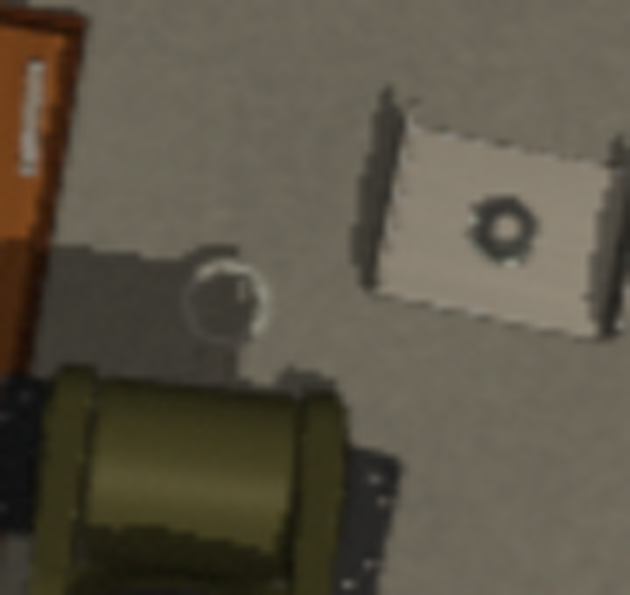

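View pics/js2.png

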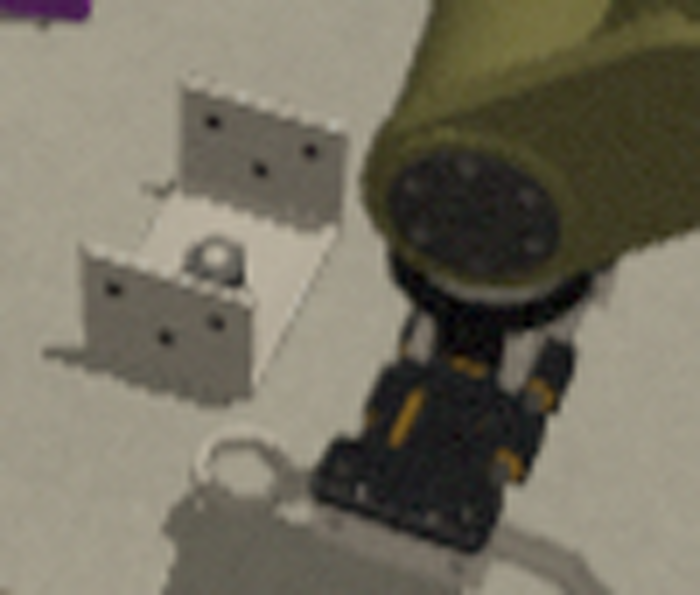

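```bash
python3 -m creep '{"hand":[1,1,1,1,1,1,1,1,1],"slide":[[0.003,0,0],[0.006,0,0],[0.008,0,0],[0.01,0,0],[0.012,0,0],[0.0135,0,0],[0.015,0,0],[0.015,0,0],[0.015,0,0]],"spin":[0,0,0,0,0,0,0,0,0]}' 6;  python3 - <<'E'
from h import *
st()
t=load("pics/jt.png"); hexang(t,(60,65,70,75,80,85,90,95))
crop(t,284,155,25,25,24,"pics/jz.png")
g=cv2.imread("pics/jz.png"); cv2.imwrite("pics/jz.png",cv2.convertScaleAbs(g,alpha=1.8,beta=-60))
E
```

```text
time_s: 18.1
ee_pos: [0.4503, 0.0005, 0.0232]
eef_rot: [-3.112, 1.571, 2.977]
force: [0.7, -0.6, -3.2]
grip_width: 0.0136
t 18.1 tcp [0.4503 0.0005 0.0232] grasp [0.4503 0.0005 0.0342] xdir [-0.  0. -1.] zdir yaw -11.09 F [ 0.69 -0.6  -3.15] M [ 0.03  0.01 -0.04] w 0.0136 q [-0.08  0.35  1.96  0.    0.83 -1.46]
60 area 10.4375 corner ang mod60 -11.3 amp 0.28 r 11.0
65 area 17.984375 corner ang mod60 -10.4 amp 0.34 r 11.4
70 area 27.0859375 corner ang mod60 -11.8 amp 0.44 r 11.4
75 area 51.3359375 corner ang mod60 -15.7 amp 0.67 r 13.5
80 area 54.9375 corner ang mod60 -15.7 amp 0.74 r 14.0
85 area 58.3515625 corner ang mod60 -16.2 amp 0.8 r 14.4
90 area 61.3671875 corner ang mod60 -16.2 amp 0.86 r 14.7
95 area 64.65625 corner ang mod60 -16.1 amp 0.92 r 15.1
```

View pics/jz.png

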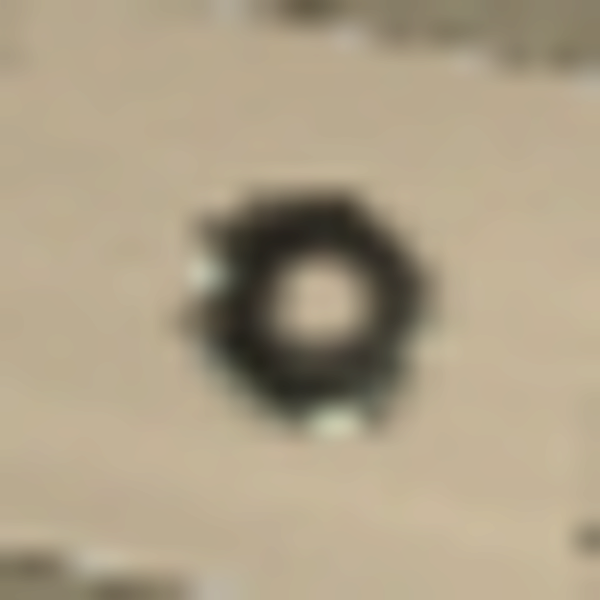

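Bolt corners read -16°, so bolt yaw is 14° (≡ -46°), as expected after the first stroke. Now I release the wrench onto the shelf.

```bash
python3 -m creep '{"hand":[0.75,0.62,0.58,0.55,0.55],"slide":[[0,0,0],[0,0,0],[0,0,0],[0,0,0],[0,0,0]],"spin":[0,0,0,0,0]}' 6;  python3 - <<'E'
from h import *
st()
t=ctrl.camera("top"); s=ctrl.camera("side")
cv2.imwrite("pics/kt.png",t[:,:,::-1]); cv2.imwrite("pics/ks.png",s[:,:,::-1])
crop(t,235,160,45,30,15,"pics/kt2.png"); crop(s,230,160,80,60,9,"pics/ks2.png")
E
```

```text
time_s: 18.52
ee_pos: [0.4505, 0.0004, 0.0235]
eef_rot: [0.128, 1.57, -0.065]
force: [-0.5, 0.5, -0.4]
grip_width: 0.0212
t 18.52 tcp [4.505e-01 4.000e-04 2.350e-02] grasp [4.505e-01 4.000e-04 3.450e-02] xdir [ 0. -0. -1.] zdir yaw -11.09 F [-0.48  0.51 -0.35] M [-0.01 -0.   -0.04] w 0.0212 q [-0.08  0.35  1.96  0.    0.83 -1.46]
```

View pics/kt2.png

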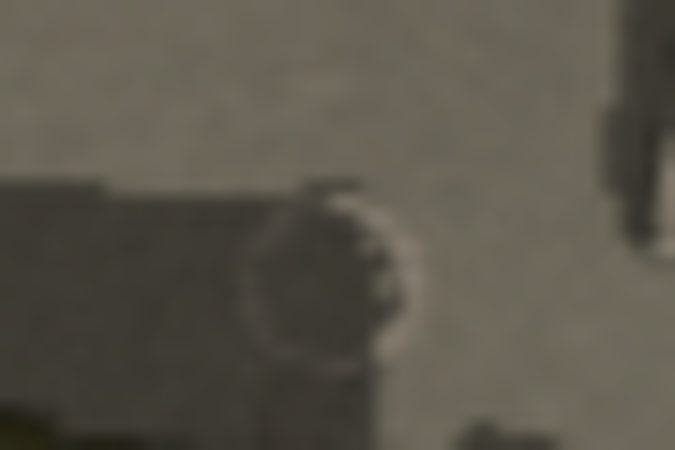

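View pics/ks2.png

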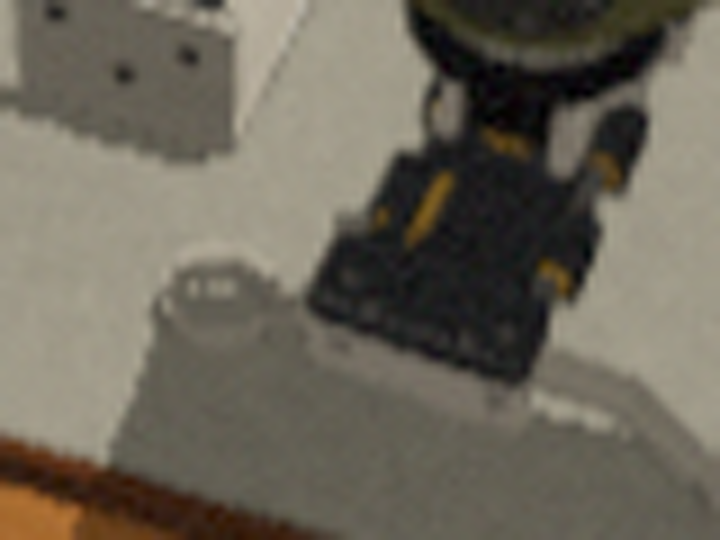

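```bash
python3 - <<'E'
from h import *
p=plane("top",(256.8,178.27),.008)[:2]; q=p-[.0020,.0011]; print(p,q)
b=plane("top",(296.55,166.98),.023)[:2]; print("bolt cam",b)
# bolt in j picture via circle of dark mask
o,R=pose(); g=(o["ee_pos"]-.011*R[:,0])[:2]; z=R[:2,2]; d=q-g
print("ring in hand frame: along",d@z,"left",d@np.array([-z[1],z[0]]))
s=plane("side",(230+222.5/9-.5,160+300.5/9-.5),.010); print("side ring",s)
E
```

```text
[ 0.54690179 -0.01777961] [ 0.54490179 -0.01887961]
bolt cam [ 0.58654791 -0.14895367]
ring in hand frame: along 0.09642696587277846 left -0.0008166094329806058
side ring [ 0.54032253 -0.01655962  0.01      ]
```

```bash
python3 -m creep '{"hand":[1,1,1,1,1,1,1,1],"slide":[[0,0,0],[0,0,0],[0,0,0],[0,0,0],[0,0,0],[-0.02,0,0],[-0.05,0,0],[-0.08,0,0]],"spin":[0,0,0,0,0,0,0,0]}' 60;  python3 - <<'E'
from h import *
st(); y=np.radians(14)
goto([.5844-.096*np.cos(y),-.1503-.096*np.sin(y),.115],14)
E
```

```text
time_s: 19.28
ee_pos: [0.4493, 0.0005, 0.1034]
eef_rot: [-2.998, 1.568, 3.091]
force: [0.8, -0.4, -3.6]
grip_width: 0.0131
t 19.28 tcp [0.4493 0.0005 0.1034] grasp [0.4493 0.0005 0.1144] xdir [-0.003  0.    -1.   ] zdir yaw -11.09 F [ 0.8  -0.4  -3.58] M [ 0.03 -0.04 -0.03] w 0.0131 q [-0.08  0.21  1.91 -0.    1.02 -1.46]
slide [  -0.8 -162.7   74.6] mm spin -25.09 dist 0.179
```

```bash
python3 -m creep '{"hand":[1,1,1,1,1,1,1,1,1,1],"slide":[[0,-0.025,0.01],[0,-0.055,0.024],[0,-0.085,0.038],[0,-0.115,0.052],[0,-0.14,0.065],[0,-0.1627,0.0746],[0.01,-0.1627,0.0746],[0.03,-0.1627,0.0746],[0.042,-0.1627,0.0746],[0.046,-0.1627,0.0746]],"spin":[-4,-9,-14,-19,-24,-25.1,-25.1,-25.1,-25.1,-25.1]}' 60;  python3 - <<'E'
from h import *
o,R=st(); tiltcheck("l")
z=R[:2,2]; print("C implied",(o["ee_pos"]-.011*R[:,0])[:2]+.096*z)
t=load("pics/ltf.png"); crop(t,284,155,25,25,24,"pics/lz.png")
g=cv2.imread("pics/lz.png"); cv2.imwrite("pics/lz.png",cv2.convertScaleAbs(g,alpha=2.2,beta=-80))
E
```

```text
time_s: 20.12
ee_pos: [0.4908, -0.1729, 0.0547]
eef_rot: [2.492, 1.566, 2.736]
force: [-1.1, -1.3, -4.9]
grip_width: 0.0132
t 20.12 tcp [ 0.4908 -0.1729  0.0547] grasp [ 0.4908 -0.1729  0.0657] xdir [-0.004  0.002 -1.   ] zdir yaw 13.98 F [-1.09 -1.31 -4.86] M [ 0.09  0.05 -0.02] w 0.0132 q [-0.41  0.43  1.75 -0.    0.97 -2.22]
0 small ring top px in crop [349. 276.]
-4 small ring top px in crop [357. 259.]
-8 small ring top px in crop [363. 242.]
4 small ring top px in crop [340. 293.]
C implied [ 0.58396262 -0.14969467]
```

View pics/lz.png

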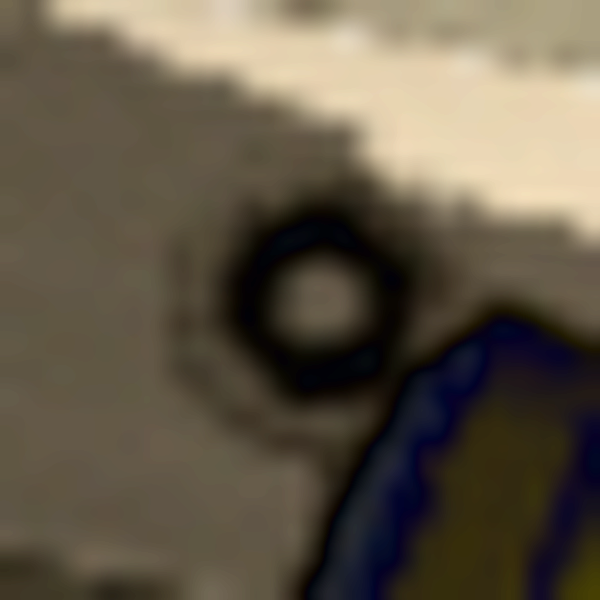

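View pics/ls.png

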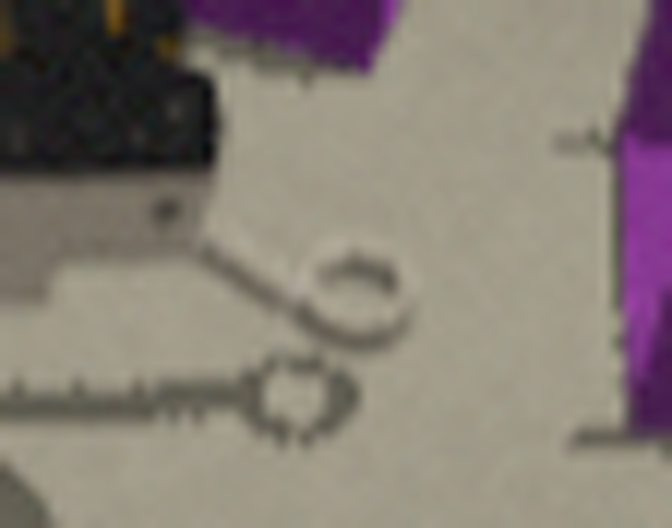

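Level this time. I lower onto the head.

```bash
python3 -m creep '{"hand":[1,1,1,1,1,1],"slide":[[0,0,0],[0.005,-0.0002,0.0002],[0.009,-0.0002,0.0002],[0.012,-0.0002,0.0002],[0.013,-0.0002,0.0002],[0.013,-0.0002,0.0002]],"spin":[0,0,0,0,0,0]}' 60;  python3 - <<'E'
from h import *
o,R=st()
z=R[:2,2]; print("C implied",(o["ee_pos"]-.011*R[:,0])[:2]+.096*z)
E
```

```text
time_s: 20.72
ee_pos: [0.4923, -0.1736, 0.044]
eef_rot: [2.424, 1.57, 2.668]
force: [-0.2, -0.2, -4.7]
grip_width: 0.0132
t 20.72 tcp [ 0.4923 -0.1736  0.044 ] grasp [ 0.4923 -0.1736  0.055 ] xdir [-0.  0. -1.] zdir yaw 14.01 F [-0.23 -0.18 -4.74] M [0.06 0.05 0.01] w 0.0132 q [-0.41  0.45  1.75  0.    0.94 -2.22]
C implied [ 0.58549135 -0.15038078]
```

```bash
python3 -m creep '{"hand":[1,1,1,1],"slide":[[0.001,0,-0.0005],[0.002,0,-0.0007],[0.003,0,-0.0007],[0.003,0,-0.0007]],"spin":[0,0,0,0]}' 60;  python3 - <<'E'
from h import *
o,R=st()
z=R[:2,2]; print("C implied",(o["ee_pos"]-.011*R[:,0])[:2]+.096*z)
E
```

```text
time_s: 21.05
ee_pos: [0.4918, -0.1739, 0.0411]
eef_rot: [0.451, 1.571, 0.695]
force: [-0.7, -0.5, -4.7]
grip_width: 0.0132
t 21.05 tcp [ 0.4918 -0.1739  0.0411] grasp [ 0.4918 -0.1739  0.0521] xdir [ 0.  0. -1.] zdir yaw 14.01 F [-0.72 -0.47 -4.66] M [ 0.01 -0.06 -0.02] w 0.0132 q [-0.41  0.45  1.76  0.    0.93 -2.23]
C implied [ 0.58491896 -0.15062808]
```

```bash
python3 -m creep '{"hand":[1,1,1,1],"slide":[[0.001,0,0],[0.003,0,0],[0.005,0,0],[0.005,0,0]],"spin":[0,0,0,0]}' 60;  python3 - <<'E'
from h import *
o,R=st()
z=R[:2,2]; print("C implied",(o["ee_pos"]-.011*R[:,0])[:2]+.096*z)
E
```

```text
time_s: 21.38
ee_pos: [0.4917, -0.1738, 0.0358]
eef_rot: [2.218, 1.571, 2.462]
force: [1.6, -0.1, -4.4]
grip_width: 0.013
t 21.38 tcp [ 0.4917 -0.1738  0.0358] grasp [ 0.4917 -0.1738  0.0468] xdir [-0.  0. -1.] zdir yaw 14.01 F [ 1.64 -0.06 -4.35] M [ 0.01 -0.19 -0.03] w 0.013 q [-0.41  0.46  1.76  0.    0.92 -2.23]
C implied [ 0.5848596  -0.15055096]
```

```bash
python3 -m creep '{"hand":[1,1,1,1],"slide":[[0.001,0,0.0004],[0.003,0,0.0004],[0.0043,0,0.0004],[0.0043,0,0.0004]],"spin":[0,0,0,0]}' 60;  python3 - <<'E'
from h import *
o,R=st()
z=R[:2,2]; print("C implied",(o["ee_pos"]-.011*R[:,0])[:2]+.096*z)
E
```

```text
time_s: 21.72
ee_pos: [0.492, -0.1737, 0.0316]
eef_rot: [2.54, 1.57, 2.785]
force: [0.1, 0.7, -4.5]
grip_width: 0.0134
t 21.72 tcp [ 0.492  -0.1737  0.0316] grasp [ 0.492  -0.1737  0.0426] xdir [-0.001  0.    -1.   ] zdir yaw 14.01 F [ 0.11  0.68 -4.53] M [ 0.04 -0.    0.04] w 0.0134 q [-0.41  0.47  1.76 -0.    0.91 -2.22]
C implied [ 0.58512262 -0.15044093]
```

Seated cleanly (height 0.0426, only weight on the sensor). Second stroke, first half.

```bash
python3 -m creep '{"hand":[1,1,1,1,1,1,1,1,1,1],"slide":[[0,0.005,0.0001],[0,0.0117,0.0007],[0,0.0183,0.0018],[0,0.0248,0.0033],[0,0.0313,0.0052],[0,0.0375,0.0076],[0,0.0436,0.0105],[0,0.0494,0.0137],[0,0.0523,0.0155],[0,0.0523,0.0155]],"spin":[3,7,11,15,19,23,27,31,33,33]}' 60;  python3 - <<'E'
from h import *
o,R=st()
z=R[:2,2]; print("C implied",(o["ee_pos"]-.011*R[:,0])[:2]+.096*z, "tang",o["force"][:2]@np.array([-z[1],z[0]]),"rad",o["force"][:2]@z)
E
```

```text
time_s: 22.55
ee_pos: [0.4951, -0.1192, 0.0321]
eef_rot: [-0.225, 1.57, -0.557]
force: [2.7, -3.1, -6.7]
grip_width: 0.0131
t 22.55 tcp [ 0.4951 -0.1192  0.0321] grasp [ 0.4951 -0.1192  0.0431] xdir [ 0.001 -0.001 -1.   ] zdir yaw -19.07 F [ 2.68 -3.15 -6.71] M [-0.6  -0.49 -0.19] w 0.0131 q [-0.31  0.44  1.8  -0.    0.9  -1.55]
C implied [ 0.58578758 -0.15054162] tang -2.09888029720441 rad 3.558722788510382
```

Engaged: about 2.1 N tangential, matching the drag. I continue.

```bash
python3 -m creep '{"hand":[1,1,1,1,1,1,1,1,1,1],"slide":[[0,0.0033,0.0006],[0,0.0067,0.0008],[0,0.0134,0.0015],[0,0.02,0.0027],[0,0.0265,0.0043],[0,0.0328,0.0064],[0,0.039,0.0089],[0,0.0451,0.0118],[0,0.0494,0.0143],[0,0.0494,0.0143]],"spin":[2,4,8,12,16,20,24,28,31,31]}' 60;  python3 - <<'E'
from h import *
o,R=st()
z=R[:2,2]; print("C implied",(o["ee_pos"]-.011*R[:,0])[:2]+.096*z, "tang",o["force"][:2]@np.array([-z[1],z[0]]),"rad",o["force"][:2]@z)
E
```

```text
time_s: 23.38
ee_pos: [0.5245, -0.0776, 0.0319]
eef_rot: [-0.624, 1.57, -1.499]
force: [0.5, -5.5, -6.8]
grip_width: 0.0131
t 23.38 tcp [ 0.5245 -0.0776  0.0319] grasp [ 0.5245 -0.0776  0.0429] xdir [ 0.    -0.001 -1.   ] zdir yaw -50.1 F [ 0.53 -5.49 -6.81] M [-1.03 -0.09 -0.23] w 0.0131 q [-0.22  0.48  1.74 -0.    0.92 -0.91]
C implied [ 0.5860852  -0.15120084] tang -3.1088197294448614 rad 4.551479491753714
```

```bash
python3 -m creep '{"hand":[1,1,1,1],"slide":[[0,-0.003,0.001],[0,-0.0075,0.0017],[0,-0.0075,0.0017],[0,-0.0075,0.0017]],"spin":[-2,-4.5,-4.5,-4.5]}' 60;  python3 - <<'E'
from h import *
o,R=st()
z=R[:2,2]; print("C implied",(o["ee_pos"]-.011*R[:,0])[:2]+.096*z, "tang",o["force"][:2]@np.array([-z[1],z[0]]),"rad",o["force"][:2]@z)
E
```

```text
time_s: 23.72
ee_pos: [0.519, -0.0833, 0.0318]
eef_rot: [-2.745, 1.57, 2.744]
force: [-3.5, 1.7, -3.2]
grip_width: 0.0137
t 23.72 tcp [ 0.519  -0.0833  0.0318] grasp [ 0.519  -0.0833  0.0428] xdir [-0.001  0.    -1.   ] zdir yaw -45.53 F [-3.48  1.69 -3.19] M [ 0.07  0.69 -0.14] w 0.0137 q [-0.23  0.47  1.75  0.    0.92 -1.01]
C implied [ 0.58626667 -0.15184601] tang -1.3017422406737296 rad -3.6423817076876253
```

```bash
python3 -m creep '{"hand":[1,1,1],"slide":[[0,-0.001,-0.0008],[0,-0.0015,-0.001],[0,-0.0015,-0.001]],"spin":[-1,-1,-1]}' 60;  python3 - <<'E'
from h import *
o,R=st()
z=R[:2,2]; print("C implied",(o["ee_pos"]-.011*R[:,0])[:2]+.096*z, "tang",o["force"][:2]@np.array([-z[1],z[0]]),"rad",o["force"][:2]@z)
E
```

```text
time_s: 23.97
ee_pos: [0.5178, -0.0838, 0.032]
eef_rot: [0.233, 1.57, -0.544]
force: [-1.4, -1.6, -4.9]
grip_width: 0.0132
t 23.97 tcp [ 0.5178 -0.0838  0.032 ] grasp [ 0.5178 -0.0838  0.043 ] xdir [ 0. -0. -1.] zdir yaw -44.51 F [-1.44 -1.62 -4.94] M [-0.31  0.27 -0.13] w 0.0132 q [-0.23  0.47  1.75 -0.    0.92 -1.02]
C implied [ 0.58628061 -0.15108973] tang -2.167102452381042 rad 0.10505022597367111
```

```bash
python3 -m creep '{"hand":[1,1,1,1,1],"slide":[[0,-0.0009,0],[0,-0.0009,0],[-0.0015,-0.0009,0],[-0.004,-0.0009,0],[-0.006,-0.0009,0]],"spin":[0,0,0,0,0]}' 60;  python3 - <<'E'
from h import *
o,R=st()
z=R[:2,2]; print("C implied",(o["ee_pos"]-.011*R[:,0])[:2]+.096*z, "tang",o["force"][:2]@np.array([-z[1],z[0]]),"rad",o["force"][:2]@z)
E
```

```text
time_s: 24.38
ee_pos: [0.5173, -0.0843, 0.0383]
eef_rot: [0.649, 1.57, -0.128]
force: [0.0, -0.1, -4.1]
grip_width: 0.0131
t 24.38 tcp [ 0.5173 -0.0843  0.0383] grasp [ 0.5173 -0.0843  0.0493] xdir [ 0. -0. -1.] zdir yaw -44.49 F [ 0.02 -0.14 -4.07] M [-0.07  0.12 -0.01] w 0.0131 q [-0.23  0.46  1.75  0.    0.93 -1.03]
C implied [ 0.5857615  -0.15154774] tang -0.08413383268614325 rad 0.10765527391787107
```

```bash
python3 -m creep '{"hand":[1,1,1,1],"slide":[[-0.006,0,0],[-0.013,0,0],[-0.019,0,0],[-0.02,0,0]],"spin":[0,0,0,0]}' 60;  python3 - <<'E'
from h import *
o,R=st(); y=np.radians(14.5)
goto([.5845-.095*np.cos(y),-.1507-.095*np.sin(y),.0685],14.5)
E
```

```text
time_s: 24.72
ee_pos: [0.5178, -0.0844, 0.0596]
eef_rot: [0.542, 1.569, -0.234]
force: [0.3, 0.5, -3.4]
grip_width: 0.0135
t 24.72 tcp [ 0.5178 -0.0844  0.0596] grasp [ 0.5178 -0.0844  0.0706] xdir [ 0.002 -0.001 -1.   ] zdir yaw -44.49 F [ 0.29  0.52 -3.43] M [-0.01  0.04  0.02] w 0.0135 q [-0.23  0.43  1.74 -0.    0.97 -1.03]
slide [  2.  -81.9  45.1] mm spin -58.99 dist 0.094
```

```bash
python3 -m creep '{"hand":[1,1,1,1,1,1,1,1,1,1,1,1],"slide":[[0,-0.01,0],[0,-0.02,0.0015],[0,-0.0295,0.004],[0,-0.039,0.0073],[0,-0.0475,0.0118],[0,-0.056,0.0172],[0,-0.064,0.0235],[0,-0.071,0.0305],[0.001,-0.0775,0.038],[0.002,-0.0819,0.0451],[0.002,-0.0819,0.0451],[0.002,-0.0819,0.0451]],"spin":[-6,-12,-18,-24,-30,-36,-42,-48,-54,-59,-59,-59]}' 60;  python3 - <<'E'
from h import *
o,R=st(); tiltcheck("m")
z=R[:2,2]; print("C implied",(o["ee_pos"]-.011*R[:,0])[:2]+.095*z)
hexang(load("pics/mtf.png"),(40,45,50,55,60))
t=load("pics/mtf.png"); crop(t,284,155,25,25,24,"pics/mz.png")
g=cv2.imread("pics/mz.png"); cv2.imwrite("pics/mz.png",cv2.convertScaleAbs(g,alpha=2.2,beta=-80))
E
```

```text
time_s: 25.72
ee_pos: [0.4918, -0.1743, 0.056]
eef_rot: [2.158, 1.571, 2.408]
force: [-0.7, -0.3, -4.7]
grip_width: 0.0132
t 25.72 tcp [ 0.4918 -0.1743  0.056 ] grasp [ 0.4918 -0.1743  0.067 ] xdir [-0.  0. -1.] zdir yaw 14.31 F [-0.68 -0.34 -4.74] M [ 0.1   0.01 -0.02] w 0.0132 q [-0.41  0.43  1.75  0.    0.96 -2.23]
0 small ring top px in crop [347. 279.]
-4 small ring top px in crop [355. 262.]
-8 small ring top px in crop [361. 245.]
4 small ring top px in crop [337. 296.]
C implied [ 0.58381279 -0.15085319]
40 area 11.3203125 corner ang mod60 -7.7 amp 0.17 r 9.9
45 area 39.140625 corner ang mod60 -11.0 amp 0.37 r 11.8
50 area 119.171875 corner ang mod60 -21.8 amp 0.86 r 19.4
55 area 161.9375 corner ang mod60 -17.1 amp 0.99 r 22.0
60 area 182.828125 corner ang mod60 -10.1 amp 0.49 r 24.1
```

View pics/mz.png

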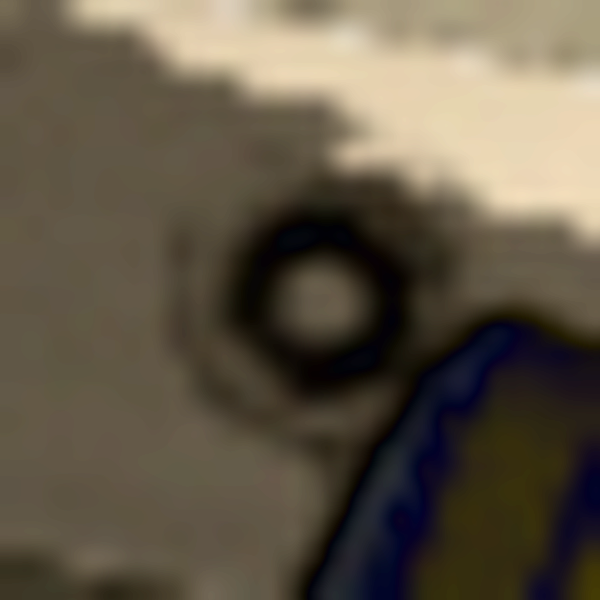

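View pics/ms.png

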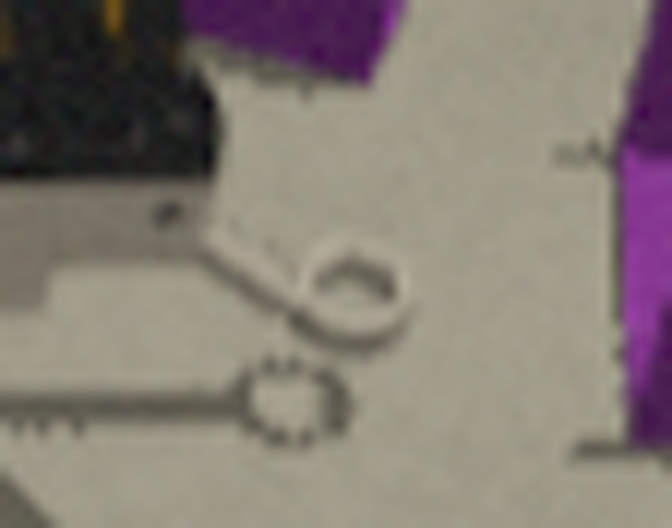

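The picture matches the one before the previous good seating. I lower the same way.

```bash
python3 -m creep '{"hand":[1,1,1,1,1,1],"slide":[[0.005,0,0.0001],[0.01,0,0.0002],[0.014,0,0.0003],[0.017,0,0.0003],[0.0185,0,0.0003],[0.0185,0,0.0003]],"spin":[0,0,0,0,0,0]}' 60;  python3 - <<'E'
from h import *
o,R=st()
z=R[:2,2]; print("C implied",(o["ee_pos"]-.011*R[:,0])[:2]+.095*z, "tang",o["force"][:2]@np.array([-z[1],z[0]]),"rad",o["force"][:2]@z)
E
```

```text
time_s: 26.32
ee_pos: [0.4921, -0.1742, 0.0371]
eef_rot: [2.422, 1.57, 2.675]
force: [1.1, -0.8, -5.6]
grip_width: 0.0133
t 26.32 tcp [ 0.4921 -0.1742  0.0371] grasp [ 0.4921 -0.1742  0.0481] xdir [-0.  0. -1.] zdir yaw 14.5 F [ 1.13 -0.82 -5.59] M [-0.05 -0.08 -0.07] w 0.0133 q [-0.41  0.46  1.76  0.    0.93 -2.23]
C implied [ 0.58406641 -0.15039432] tang -1.0801249270125355 rad 0.8901811923570323
```

```bash
python3 -m creep '{"hand":[1,1,1,1,1],"slide":[[0.001,0,0.0001],[0.003,0,0.0002],[0.005,0,0.0002],[0.0055,0,0.0002],[0.0055,0,0.0002]],"spin":[0,0,0,0,0]}' 60;  python3 - <<'E'
from h import *
o,R=st()
z=R[:2,2]; print("C implied",(o["ee_pos"]-.011*R[:,0])[:2]+.095*z, "tang",o["force"][:2]@np.array([-z[1],z[0]]),"rad",o["force"][:2]@z)
E
```

```text
time_s: 26.73
ee_pos: [0.4923, -0.1742, 0.0318]
eef_rot: [2.442, 1.571, 2.695]
force: [0.6, 0.2, -4.5]
grip_width: 0.0131
t 26.73 tcp [ 0.4923 -0.1742  0.0318] grasp [ 0.4923 -0.1742  0.0428] xdir [-0.  0. -1.] zdir yaw 14.51 F [ 0.6   0.19 -4.5 ] M [-0.04  0.07 -0.03] w 0.0131 q [-0.41  0.47  1.76  0.    0.91 -2.23]
C implied [ 0.58427369 -0.15039642] tang 0.03067359892336873 rad 0.6253680710334211
```

Seated again. Last stroke: most of the way first, then small increments while watching torque.

```bash
python3 -m creep '{"hand":[1,1,1,1,1,1,1,1,1],"slide":[[0,0.0033,0.0001],[0,0.0066,0.0002],[0,0.0149,0.0012],[0,0.023,0.0028],[0,0.0309,0.0052],[0,0.0363,0.0072],[0,0.0416,0.0096],[0,0.0416,0.0096],[0,0.0416,0.0096]],"spin":[2,4,9,14,19,22.5,26,26,26]}' 60;  cat >> h.py <<'E'
def tq():
    o,R=st(); z=R[:2,2]; l=np.array([-z[1],z[0]]); F=o["force"][:2]
    print("C implied",((o["ee_pos"]-.011*R[:,0])[:2]+.095*z).round(4),"tang",(F@l).round(2),"rad",(F@z).round(2),"T",(o["moment"][2]-.095*F@l).round(3))
E
python3 -c "
from h import *
tq()"
```

```text
time_s: 27.48
ee_pos: [0.4915, -0.1317, 0.0321]
eef_rot: [-0.203, 1.57, -0.402]
force: [1.9, -1.7, -5.6]
grip_width: 0.013
t 27.48 tcp [ 0.4915 -0.1317  0.0321] grasp [ 0.4915 -0.1316  0.0431] xdir [ 0.001 -0.    -1.   ] zdir yaw -11.37 F [ 1.87 -1.73 -5.55] M [-0.25 -0.42 -0.13] w 0.013 q [-0.33  0.44  1.8  -0.    0.9  -1.71]
C implied [ 0.5846 -0.1504] tang -1.33 rad 2.17 T -0.007
```

```bash
python3 -m creep '{"hand":[1,1,1,1,1],"slide":[[0,0.0033,0.0005],[0,0.0066,0.0006],[0,0.0099,0.0009],[0,0.0116,0.0011],[0,0.0116,0.0011]],"spin":[2,4,6,7,7]}' 60; python3 -c "
from h import *
tq()"
```

```text
time_s: 27.9
ee_pos: [0.4945, -0.1206, 0.032]
eef_rot: [-2.436, 1.571, -2.758]
force: [-0.5, -2.6, -4.9]
grip_width: 0.0133
t 27.9 tcp [ 0.4945 -0.1206  0.032 ] grasp [ 0.4945 -0.1206  0.043 ] xdir [-0. -0. -1.] zdir yaw -18.44 F [-0.52 -2.6  -4.87] M [-0.53  0.13 -0.11] w 0.0133 q [-0.31  0.44  1.8  -0.    0.9  -1.56]
C implied [ 0.5846 -0.1506] tang -2.63 rad 0.33 T 0.137
```

Now at -18°. Small steps.

```bash
python3 -m creep '{"hand":[1,1,1,1],"slide":[[0,0.0025,0.0001],[0,0.005,0.0001],[0,0.005,0.0001],[0,0.005,0.0001]],"spin":[1.5,3,3,3]}' 60; python3 -c "
from h import *
tq()"
```

```text
time_s: 28.23
ee_pos: [0.4962, -0.1159, 0.0319]
eef_rot: [-2.256, 1.571, -2.629]
force: [0.0, -3.5, -4.9]
grip_width: 0.0132
t 28.23 tcp [ 0.4962 -0.1159  0.0319] grasp [ 0.4962 -0.1159  0.0429] xdir [-0. -0. -1.] zdir yaw -21.38 F [ 0.03 -3.53 -4.86] M [-0.55  0.   -0.08] w 0.0132 q [-0.3   0.44  1.79 -0.    0.9  -1.5 ]
C implied [ 0.5847 -0.1506] tang -3.27 rad 1.31 T 0.233
```

```bash
python3 -m creep '{"hand":[1,1,1,1],"slide":[[0,0.0017,0],[0,0.0033,0.0001],[0,0.0033,0.0001],[0,0.0033,0.0001]],"spin":[1,2,2,2]}' 60; python3 -c "
from h import *
tq()"
```

```text
time_s: 28.57
ee_pos: [0.4976, -0.1126, 0.0319]
eef_rot: [-0.664, 1.571, -1.074]
force: [-0.3, -4.5, -3.6]
grip_width: 0.0132
t 28.57 tcp [ 0.4976 -0.1126  0.0319] grasp [ 0.4976 -0.1126  0.0429] xdir [ 0. -0. -1.] zdir yaw -23.47 F [-0.25 -4.47 -3.6 ] M [-0.74  0.03 -0.11] w 0.0132 q [-0.29  0.45  1.79 -0.    0.9  -1.46]
C implied [ 0.5848 -0.1505] tang -4.2 rad 1.55 T 0.291
```

```bash
python3 -m creep '{"hand":[1,1,1,1],"slide":[[0,0.0017,0],[0,0.0033,0.0001],[0,0.0033,0.0001],[0,0.0033,0.0001]],"spin":[1,2,2,2]}' 60; python3 -c "
from h import *
tq()"
```

```text
time_s: 28.9
ee_pos: [0.4989, -0.1098, 0.0319]
eef_rot: [-1.745, 1.57, -2.191]
force: [-1.1, -5.0, -4.3]
grip_width: 0.0133
t 28.9 tcp [ 0.4989 -0.1098  0.0319] grasp [ 0.4989 -0.1098  0.0429] xdir [-0. -0. -1.] zdir yaw -25.53 F [-1.09 -5.01 -4.32] M [-1.21  0.23 -0.06] w 0.0133 q [-0.29  0.45  1.79 -0.    0.9  -1.41]
C implied [ 0.5847 -0.1507] tang -4.99 rad 1.17 T 0.417
```

```bash
python3 -m creep '{"hand":[1,1,1,1],"slide":[[0,0.0012,0],[0,0.0025,0],[0,0.0025,0],[0,0.0025,0]],"spin":[1,1.5,1.5,1.5]}' 60; python3 -c "
from h import *
tq()"
```

```text
time_s: 29.23
ee_pos: [0.4999, -0.1078, 0.0319]
eef_rot: [-1.556, 1.57, -2.028]
force: [-1.9, -8.8, -5.5]
grip_width: 0.0133
t 29.23 tcp [ 0.4999 -0.1078  0.0319] grasp [ 0.4999 -0.1078  0.0429] xdir [-0.    -0.001 -1.   ] zdir yaw -27.02 F [-1.89 -8.83 -5.51] M [-1.75  0.37  0.05] w 0.0133 q [-0.28  0.45  1.79 -0.    0.9  -1.38]
C implied [ 0.5846 -0.151 ] tang -8.73 rad 2.33 T 0.876
```

Torque jumped to about 0.88 N m, inside the firm band. I hold for a moment.

```bash
python3 -m creep '{"hand":[1,1,1,1],"slide":[[0,0.0002,0],[0,0.0002,0],[0,0.0002,0],[0,0.0002,0]],"spin":[0.1,0.1,0.1,0.1]}' 60; python3 -c "
from h import *
tq(); tiltcheck('n')
t=load('pics/ntf.png'); crop(t,270,140,60,50,12,'pics/nz.png')"
```

```text
time_s: 29.57
ee_pos: [0.4999, -0.1077, 0.0319]
eef_rot: [-1.668, 1.57, -2.141]
force: [-1.0, -8.8, -3.5]
grip_width: 0.0132
t 29.57 tcp [ 0.4999 -0.1077  0.0319] grasp [ 0.5    -0.1077  0.0429] xdir [-0.001 -0.001 -1.   ] zdir yaw -27.12 F [-1.   -8.84 -3.45] M [-1.84  0.48  0.1 ] w 0.0132 q [-0.28  0.45  1.79 -0.    0.9  -1.38]
C implied [ 0.5845 -0.151 ] tang -8.32 rad 3.14 T 0.893
0 small ring top px in crop [343. 273.]
-4 small ring top px in crop [350. 259.]
-8 small ring top px in crop [355. 245.]
4 small ring top px in crop [335. 285.]
```

View pics/nz.png

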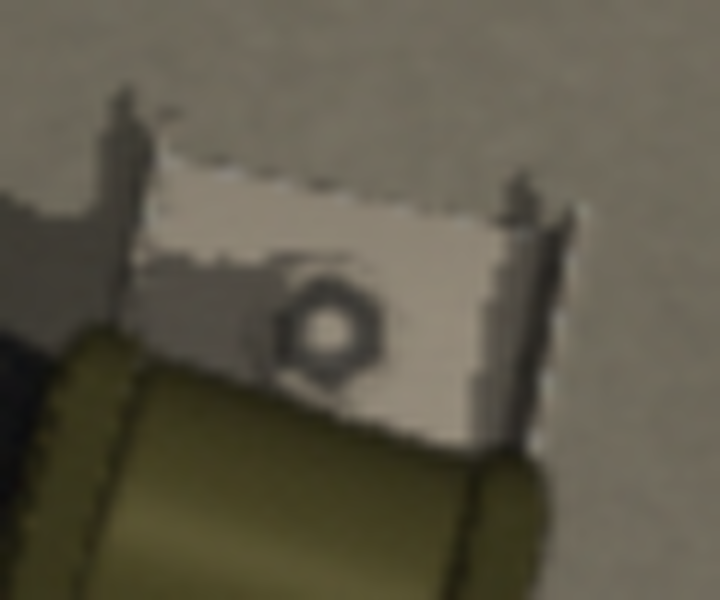

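Held at 0.89 N m. Now I back off into the play, check, and lift.

```bash
python3 -m creep '{"hand":[1,1,1,1,1],"slide":[[0,-0.003,0.0005],[0,-0.0065,0.0012],[0,-0.01,0.0014],[0,-0.01,0.0014],[0,-0.01,0.0014]],"spin":[-2,-4,-5,-5,-5]}' 60; python3 -c "
from h import *
tq()"
```

```text
time_s: 30.08
ee_pos: [0.4965, -0.1163, 0.0318]
eef_rot: [2.905, 1.57, 2.519]
force: [-3.8, 2.4, -3.2]
grip_width: 0.0132
t 30.08 tcp [ 0.4965 -0.1163  0.0318] grasp [ 0.4965 -0.1163  0.0428] xdir [-0.001  0.001 -1.   ] zdir yaw -22.16 F [-3.77  2.37 -3.19] M [0.49 0.68 0.13] w 0.0132 q [-0.3   0.45  1.79  0.    0.9  -1.49]
C implied [ 0.5845 -0.1522] tang 0.77 rad -4.38 T 0.061
```

```bash
python3 -m creep '{"hand":[1,1,1],"slide":[[0,0.0005,-0.0008],[0,0.0006,-0.0013],[0,0.0006,-0.0013]],"spin":[0,0,0]}' 60; python3 -c "
from h import *
tq()"
```

```text
time_s: 30.33
ee_pos: [0.4963, -0.1157, 0.0321]
eef_rot: [0.061, 1.57, -0.325]
force: [2.1, -1.0, -4.1]
grip_width: 0.0135
t 30.33 tcp [ 0.4963 -0.1157  0.0321] grasp [ 0.4963 -0.1157  0.0431] xdir [ 0.001 -0.    -1.   ] zdir yaw -22.1 F [ 2.11 -0.99 -4.15] M [-0.12 -0.25  0.02] w 0.0135 q [-0.3   0.44  1.8  -0.    0.9  -1.49]
C implied [ 0.5843 -0.1514] tang -0.12 rad 2.32 T 0.03
```

```bash
python3 -m creep '{"hand":[1,1,1,1,1],"slide":[[0,0,0.0006],[0,0,0.0006],[-0.0015,0,0.0006],[-0.004,0,0.0006],[-0.006,0,0.0006]],"spin":[0,0,0,0,0]}' 60; python3 -c "
from h import *
tq()"
```

```text
time_s: 30.75
ee_pos: [0.4965, -0.116, 0.0383]
eef_rot: [0.299, 1.571, -0.086]
force: [-0.5, 0.2, -4.0]
grip_width: 0.0133
t 30.75 tcp [ 0.4965 -0.116   0.0383] grasp [ 0.4965 -0.116   0.0493] xdir [ 0. -0. -1.] zdir yaw -22.09 F [-0.53  0.24 -4.04] M [0.1  0.05 0.05] w 0.0133 q [-0.3   0.43  1.79  0.    0.92 -1.49]
C implied [ 0.5845 -0.1517] tang 0.02 rad -0.59 T 0.046
```

```bash
python3 -m creep '{"hand":[1,1,1,1,1],"slide":[[-0.01,0,0],[-0.03,0,0],[-0.06,0,0],[-0.085,0,0],[-0.085,0,0]],"spin":[0,0,0,0,0]}' 60; python3 - <<'E'
from h import *
tq(); goto([.5576,.1544,.13],-12.9)
E
```

```text
time_s: 31.17
ee_pos: [0.4985, -0.1166, 0.1282]
eef_rot: [0.075, 1.563, -0.311]
force: [1.0, -0.5, -3.3]
grip_width: 0.0133
t 31.17 tcp [ 0.4985 -0.1166  0.1282] grasp [ 0.4984 -0.1166  0.1392] xdir [ 0.007 -0.002 -1.   ] zdir yaw -22.09 F [ 0.98 -0.47 -3.32] M [ 0.   -0.01 -0.02] w 0.0133 q [-0.3   0.3   1.73 -0.    1.1  -1.49]
C implied [ 0.5864 -0.1523] tang -0.07 rad 1.08 T -0.015
slide [  9.  273.4 -47.1] mm spin -9.19 dist 0.278
```

```bash
python3 -m creep '{"hand":[1,1,1,1,1,1,1,1,1,1,1],"slide":[[0,0.02,-0.003],[0,0.05,-0.008],[0,0.085,-0.014],[0,0.12,-0.02],[0,0.155,-0.026],[0,0.19,-0.032],[0,0.225,-0.038],[0.005,0.255,-0.043],[0.009,0.2734,-0.047],[0.009,0.2734,-0.047],[0.009,0.2734,-0.047]],"spin":[0,-1,-2,-3,-4,-5,-6,-8,-9.2,-9.2,-9.2]}' 60; python3 - <<'E'
from h import *
st(); goto([.5576,.1544,.06],-12.9)
t=ctrl.camera("top"); s=ctrl.camera("side")
cv2.imwrite("pics/ot.png",t[:,:,::-1]); cv2.imwrite("pics/os.png",s[:,:,::-1])
crop(t,170,125,150,100,5,"pics/ot2.png"); crop(s,175,130,140,140,4,"pics/os2.png")
hexang(t,(65,75,85,95))
E
```

```text
time_s: 32.08
ee_pos: [0.5551, 0.1557, 0.1128]
eef_rot: [-2.627, 1.569, -2.851]
force: [-0.3, -0.8, -4.2]
grip_width: 0.0136
t 32.08 tcp [0.5551 0.1557 0.1128] grasp [0.5552 0.1557 0.1238] xdir [-0.002 -0.    -1.   ] zdir yaw -12.81 F [-0.34 -0.78 -4.23] M [0.04 0.05 0.02] w 0.0136 q [ 0.21  0.46  1.55 -0.    1.14 -1.14]
slide [63.8 -0.6  2.8] mm spin 0.09 dist 0.064
65 area 18.484375 corner ang mod60 24.6 amp 0.48 r 11.1
75 area 50.046875 corner ang mod60 20.5 amp 0.64 r 13.3
85 area 56.265625 corner ang mod60 20.0 amp 0.67 r 14.1
95 area 62.375 corner ang mod60 19.9 amp 0.7 r 14.9
```

View pics/ot2.png

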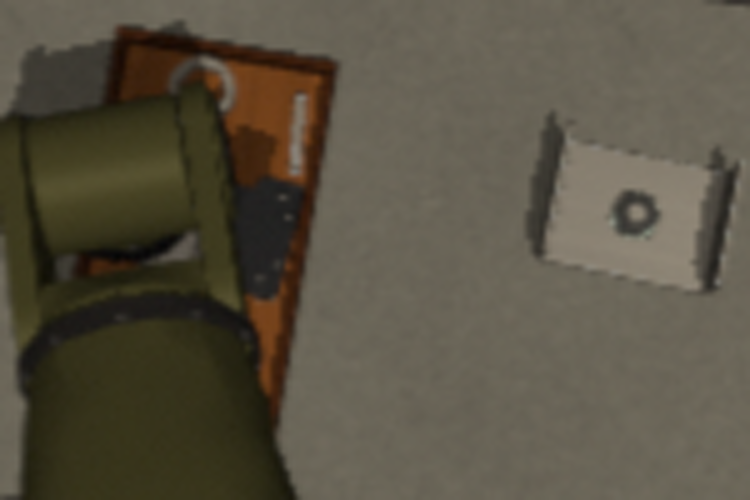

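View pics/os2.png

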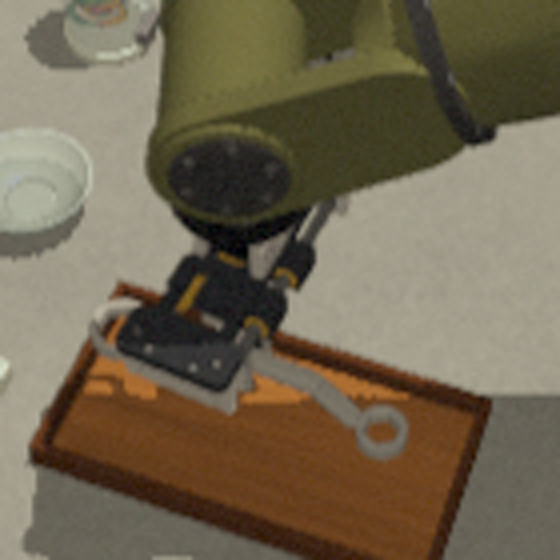

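The wrench is over the tray. The bolt hex now reads about 20°, where I expected about 10–13° if home, so I check that before laying the wrench down.

```bash
python3 - <<'E'
from h import *
ims=[]
for f in("top0","jt","ot","ntf"):
    t=load(f"pics/{f}.png"); ims.append(cv2.convertScaleAbs(cv2.resize(t[157:178,286:307,::-1],None,fx=18,fy=18,interpolation=cv2.INTER_CUBIC),alpha=1.8,beta=-60))
cv2.imwrite("pics/cmp.png",cv2.resize(np.vstack([np.hstack(ims[:2]),np.hstack(ims[2:])]),(600,600)))
print("n");hexang(load("pics/ntf.png"),(55,65,70,75,80))
# gradient based: angle histogram of edges, 6-fold phase
for f in("top0","jt","ot","ntf"):
    t=load(f"pics/{f}.png"); g=cv2.GaussianBlur(cv2.resize(cv2.cvtColor(t,cv2.COLOR_RGB2GRAY)[150:185,279:314],None,fx=8,fy=8,interpolation=cv2.INTER_CUBIC).astype(np.float32),(0,0),3)
    gx=cv2.Sobel(g,cv2.CV_32F,1,0);gy=cv2.Sobel(g,cv2.CV_32F,0,1); yy,xx=np.mgrid[:g.shape[0],:g.shape[1]]
    r=np.hypot(xx-(296.55-279+.5)*8,yy-(167-150+.5)*8)/8/.334
    m=(r>11)&(r<17.5); a=np.arctan2(-gx,-gy) # image up=+x, left=+y
    w=np.hypot(gx,gy); c=(w[m]**2*np.exp(6j*a[m])).sum(); print(f,"flat normal mod60",np.degrees(np.angle(c)/6).round(1),"strength",(abs(c)/(w[m]**2).sum()).round(2))
E
```

```text
n
55 none
65 area 177.0859375 corner ang mod60 9.5 amp 0.4 r 26.9
70 area 219.9296875 corner ang mod60 -2.7 amp 2.6 r 25.0
75 area 235.609375 corner ang mod60 -8.1 amp 2.8 r 25.7
80 area 291.90625 corner ang mod60 -4.2 amp 3.99 r 28.7
top0 flat normal mod60 -27.3 strength 0.41
jt flat normal mod60 11.0 strength 0.24
ot flat normal mod60 -10.6 strength 0.22
ntf flat normal mod60 28.8 strength 0.4
```

View pics/cmp.png

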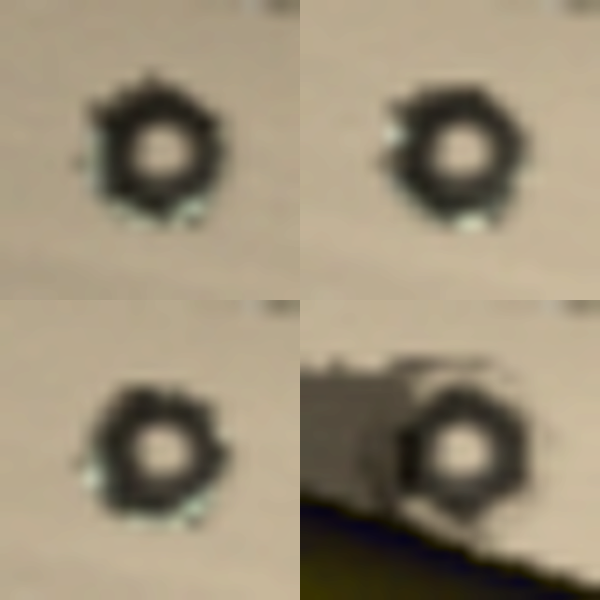

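View pics/ns.png

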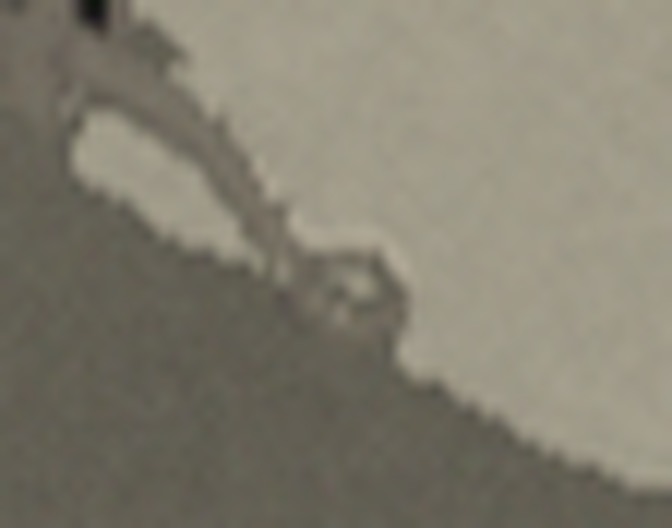

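```bash
python3 - <<'E'
from h import *
# shoe yaw: subpixel edge fits of floor's near and far edges in the unobstructed first picture
t=load("pics/top0.png"); g=cv2.cvtColor(t,cv2.COLOR_RGB2GRAY).astype(float)
for nm,rows in (("far",range(148,166)),("near",range(172,190))):
    P=[]
    for u in range(285,309):
        col=np.array([g[v,u] for v in rows]); d=np.diff(col); i=np.argmax(d) if nm=="far" else np.argmin(d)
        if 0<i<len(d)-1:
            a,b,c=abs(d[i-1]),abs(d[i]),abs(d[i+1]); off=.5*(a-c)/(a-2*b+c) if (a-2*b+c) else 0
            P.append(plane("top",(u,rows[0]+i+.5+off),.005)[:2])
    P=np.array(P,np.float32); vx,vy,x0,y0=cv2.fitLine(P,cv2.DIST_HUBER,0,.01,.01).ravel()
    print(nm,len(P),"edge dir",np.degrees(np.arctan2(vy,vx)).round(2),"-> shoe yaw",((np.degrees(np.arctan2(vy,vx))+90+90)%180-90).round(2))
E
```

```text
far 24 edge dir 79.8 -> shoe yaw -10.2
near 24 edge dir 79.16 -> shoe yaw -10.84
```

```bash
python3 - <<'E'
from h import *
ims=[]
for f in("side0","js","os"):
    t=load(f"pics/{f}.png"); ims.append(cv2.convertScaleAbs(cv2.resize(t[145:166,240:261,::-1],None,fx=18,fy=18,interpolation=cv2.INTER_CUBIC)[:260,:260] if 0 else cv2.resize(t[147:165,241:259,::-1],None,fx=14,fy=14,interpolation=cv2.INTER_CUBIC),alpha=1.5,beta=-40))
cv2.imwrite("pics/cmps.png",np.hstack(ims))
# predicted head corners in the side view for candidate yaws
for y in(-27.5,14,-10.5,-16.6):
    L=[]
    for k in range(6):
        a=np.radians(y+30+60*k); p=(proj("side",[.5844+.0156*np.cos(a)-.002,-.1505+.0156*np.sin(a),.023])-[241,147]+.5)*14; L.append(tuple(p.round(0).astype(int)))
    print(y,[(int(a),int(b)) for a,b in L])
E
```

```text
-27.5 [(72, 126), (94, 173), (160, 182), (203, 144), (179, 97), (114, 88)]
14 [(80, 160), (139, 185), (196, 159), (193, 109), (135, 86), (79, 111)]
-10.5 [(71, 140), (111, 181), (177, 175), (203, 129), (163, 90), (97, 95)]
-16.6 [(71, 135), (105, 178), (171, 178), (203, 135), (169, 92), (103, 92)]
```

View pics/cmps.png

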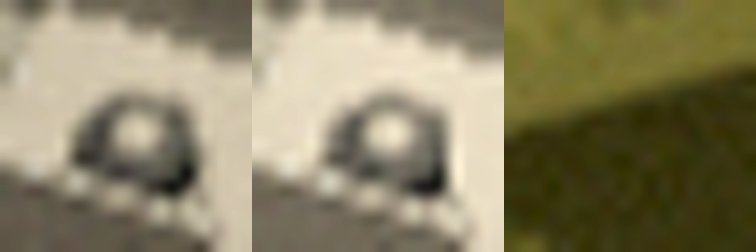

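The side view is blocked by the arm, so I settle it mechanically: reseat once more at the measured hex angle and feel where the bolt comes solid.

```bash
python3 -m creep '{"hand":[1],"slide":[[0,0,0]],"spin":[0]}' 60; python3 - <<'E'
from h import *
st(); y=np.radians(-13)
goto([.5845-.095*np.cos(y),-.1511-.095*np.sin(y),.13],-13)
E
```

```text
time_s: 32.27
ee_pos: [0.5557, 0.1541, 0.1139]
eef_rot: [-1.644, 1.571, -1.87]
force: [-0.2, -0.3, -4.5]
grip_width: 0.0134
t 32.27 tcp [0.5557 0.1541 0.1139] grasp [0.5557 0.1541 0.1249] xdir [-0. -0. -1.] zdir yaw -12.97 F [-0.17 -0.3  -4.48] M [0.02 0.07 0.  ] w 0.0134 q [ 0.21  0.46  1.55 -0.    1.14 -1.14]
slide [  -5.  -290.9    1.6] mm spin 0.03 dist 0.291
```

```bash
python3 -m creep '{"hand":[1,1,1,1,1,1,1,1,1,1,1,1],"slide":[[-0.005,-0.02,0],[-0.005,-0.05,0],[-0.005,-0.085,0],[-0.005,-0.12,0],[-0.005,-0.155,0],[-0.005,-0.19,0],[-0.005,-0.225,0],[-0.005,-0.26,0],[-0.005,-0.28,0.001],[-0.005,-0.291,0.0016],[0.0,-0.291,0.0016],[0.02,-0.291,0.0016]],"spin":[0,0,0,0,0,0,0,0,0,0,0,0]}' 60; python3 - <<'E'
from h import *
tq()
E
```

```text
time_s: 33.27
ee_pos: [0.4937, -0.1298, 0.096]
eef_rot: [-0.061, 1.566, -0.287]
force: [0.6, 0.5, -4.1]
grip_width: 0.0134
t 33.27 tcp [ 0.4937 -0.1298  0.096 ] grasp [ 0.4936 -0.1297  0.107 ] xdir [ 0.005 -0.001 -1.   ] zdir yaw -13.0 F [ 0.63  0.47 -4.08] M [-0.03 -0.03  0.  ] w 0.0134 q [-0.33  0.34  1.76  0.    1.03 -1.67]
C implied [ 0.5862 -0.1511] tang 0.6 rad 0.51 T -0.053
```

```bash
python3 -m creep '{"hand":[1,1,1,1],"slide":[[0.015,0,0],[0.033,0,0],[0.037,0,0],[0.037,0,0]],"spin":[0,0,0,0]}' 60; python3 - <<'E'
from h import *
tq(); y=np.radians(-13)
goto([.5845-.095*np.cos(y),-.1511-.095*np.sin(y),.048],-13)
t=ctrl.camera("top"); crop(t,284,155,25,25,24,"pics/pz.png")
g=cv2.imread("pics/pz.png"); cv2.imwrite("pics/pz.png",cv2.convertScaleAbs(g,alpha=1.8,beta=-60))
E
```

```text
time_s: 33.6
ee_pos: [0.4918, -0.1281, 0.0559]
eef_rot: [2.998, 1.568, 2.773]
force: [0.1, -0.9, -4.1]
grip_width: 0.0131
t 33.6 tcp [ 0.4918 -0.1281  0.0559] grasp [ 0.4919 -0.1281  0.0669] xdir [-0.002  0.001 -1.   ] zdir yaw -12.87 F [ 0.15 -0.9  -4.11] M [0.06 0.07 0.  ] w 0.0131 q [-0.33  0.4   1.79  0.    0.95 -1.67]
C implied [ 0.5845 -0.1493] tang -0.84 rad 0.34 T 0.081
slide [18.9 -1.6  0.5] mm spin 0.13 dist 0.019
```

View pics/pz.png

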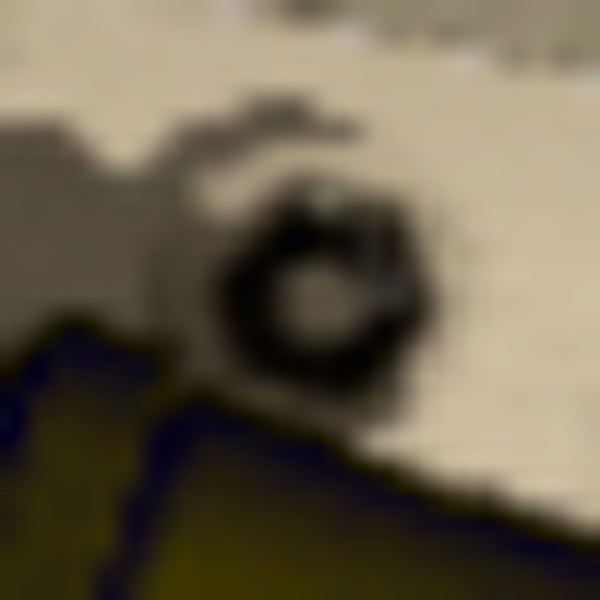

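```bash
python3 -m creep '{"hand":[1,1,1,1,1],"slide":[[0.004,-0.0008,0],[0.009,-0.0012,0],[0.013,-0.0012,0],[0.014,-0.0012,0],[0.014,-0.0012,0]],"spin":[0,0,0,0,0]}' 60; python3 - <<'E'
from h import *
tq()
E
```

```text
time_s: 34.07
ee_pos: [0.492, -0.1301, 0.0427]
eef_rot: [3.098, 1.57, 2.873]
force: [-0.7, -0.0, -4.2]
grip_width: 0.0134
t 34.07 tcp [ 0.492  -0.1301  0.0427] grasp [ 0.492  -0.1301  0.0537] xdir [-0.  0. -1.] zdir yaw -12.89 F [-0.72 -0.04 -4.21] M [ 0.01  0.03 -0.06] w 0.0134 q [-0.33  0.43  1.79 -0.    0.92 -1.68]
C implied [ 0.5846 -0.1513] tang -0.2 rad -0.69 T -0.04
```

```bash
python3 -m creep '{"hand":[1,1,1,1,1],"slide":[[0.002,0,0],[0.004,0,0],[0.006,0,0],[0.006,0,0],[0.006,0,0]],"spin":[0,0,0,0,0]}' 60; python3 - <<'E'
from h import *
tq()
E
```

```text
time_s: 34.48
ee_pos: [0.492, -0.1301, 0.0368]
eef_rot: [3.015, 1.571, 2.79]
force: [-0.4, 0.0, -4.2]
grip_width: 0.0133
t 34.48 tcp [ 0.492  -0.1301  0.0368] grasp [ 0.492  -0.1301  0.0478] xdir [-0.  0. -1.] zdir yaw -12.89 F [-0.43  0.02 -4.18] M [0.02 0.02 0.  ] w 0.0133 q [-0.33  0.44  1.79  0.    0.91 -1.68]
C implied [ 0.5846 -0.1513] tang -0.07 rad -0.42 T 0.012
```

It slides on freely. I lower fully and turn in small steps to feel the stop.

```bash
python3 -m creep '{"hand":[1,1,1,1,1,1],"slide":[[0.002,0,0],[0.005,0,0],[0.005,0,0],[0.005,0.0033,0.0001],[0.005,0.0066,0.0002],[0.005,0.0066,0.0002]],"spin":[0,0,0,2,4,4]}' 60; python3 - <<'E'
from h import *
tq()
E
```

```text
time_s: 34.98
ee_pos: [0.4936, -0.1235, 0.032]
eef_rot: [-2.736, 1.57, -3.032]
force: [-5.6, -0.4, 1.9]
grip_width: 0.0136
t 34.98 tcp [ 0.4936 -0.1235  0.032 ] grasp [ 0.4936 -0.1235  0.043 ] xdir [-0. -0. -1.] zdir yaw -16.98 F [-5.59 -0.39  1.86] M [-0.17  0.62 -0.1 ] w 0.0136 q [-0.32  0.44  1.8  -0.    0.9  -1.59]
C implied [ 0.5845 -0.1512] tang -2.01 rad -5.23 T 0.095
```

```bash
python3 -m creep '{"hand":[1,1,1],"slide":[[0,0.0033,0.0001],[0,0.0033,0.0001],[0,0.0033,0.0001]],"spin":[2,2,2]}' 60; python3 - <<'E'
from h import *
tq()
E
```

```text
time_s: 35.23
ee_pos: [0.4944, -0.1206, 0.0319]
eef_rot: [-2.92, 1.57, 3.035]
force: [-5.7, 1.2, 2.2]
grip_width: 0.0133
t 35.23 tcp [ 0.4944 -0.1206  0.0319] grasp [ 0.4944 -0.1206  0.0429] xdir [-0.001  0.    -1.   ] zdir yaw -18.82 F [-5.74  1.15  2.23] M [-0.01  0.79 -0.06] w 0.0133 q [-0.31  0.44  1.8  -0.    0.9  -1.55]
C implied [ 0.5843 -0.1512] tang -0.76 rad -5.8 T 0.013
```

```bash
python3 -m creep '{"hand":[1,1,1],"slide":[[0,0.0033,0.0001],[0,0.0033,0.0001],[0,0.0033,0.0001]],"spin":[2,2,2]}' 60; python3 - <<'E'
from h import *
tq()
E
```

```text
time_s: 35.48
ee_pos: [0.4953, -0.1174, 0.0318]
eef_rot: [-2.952, 1.569, 2.968]
force: [-8.7, 1.4, 2.3]
grip_width: 0.0135
t 35.48 tcp [ 0.4953 -0.1174  0.0318] grasp [ 0.4953 -0.1174  0.0428] xdir [-0.002  0.    -1.   ] zdir yaw -20.82 F [-8.67  1.39  2.27] M [ 0.07  1.05 -0.01] w 0.0135 q [-0.3   0.44  1.8  -0.    0.9  -1.51]
C implied [ 0.5841 -0.1512] tang -1.78 rad -8.6 T 0.164
```

```bash
python3 -m creep '{"hand":[1,1,1],"slide":[[-0.0005,0,-0.001],[-0.001,0,-0.0018],[-0.001,0,-0.0018]],"spin":[0,0,0]}' 60; python3 - <<'E'
from h import *
tq()
E
```

```text
time_s: 35.73
ee_pos: [0.495, -0.1172, 0.0334]
eef_rot: [0.045, 1.569, -0.319]
force: [2.9, -1.3, -2.7]
grip_width: 0.0133
t 35.73 tcp [ 0.495  -0.1172  0.0334] grasp [ 0.4949 -0.1172  0.0444] xdir [ 0.002 -0.001 -1.   ] zdir yaw -20.86 F [ 2.92 -1.31 -2.72] M [-0.41 -0.72 -0.04] w 0.0133 q [-0.3   0.44  1.8  -0.    0.9  -1.51]
C implied [ 0.5837 -0.151 ] tang -0.18 rad 3.19 T -0.024
```

```bash
python3 -m creep '{"hand":[1,1,1],"slide":[[0,0.0033,0.0008],[0,0.0033,0.0008],[0,0.0033,0.0008]],"spin":[2,2,2]}' 60; python3 - <<'E'
from h import *
tq()
E
```

```text
time_s: 35.98
ee_pos: [0.4964, -0.1142, 0.033]
eef_rot: [-0.039, 1.57, -0.437]
force: [1.9, -1.7, -1.7]
grip_width: 0.0132
t 35.98 tcp [ 0.4964 -0.1142  0.033 ] grasp [ 0.4964 -0.1142  0.044 ] xdir [ 0.001 -0.    -1.   ] zdir yaw -22.82 F [ 1.86 -1.7  -1.71] M [-0.44 -0.53 -0.05] w 0.0132 q [-0.3   0.44  1.8  -0.    0.9  -1.47]
C implied [ 0.584  -0.1511] tang -0.84 rad 2.38 T 0.028
```

```bash
python3 -m creep '{"hand":[1,1,1],"slide":[[0,0.0025,0],[0,0.0025,0],[0,0.0025,0]],"spin":[1.5,1.5,1.5]}' 60; python3 - <<'E'
from h import *
tq()
E
```

```text
time_s: 36.23
ee_pos: [0.4973, -0.112, 0.033]
eef_rot: [-0.179, 1.57, -0.603]
force: [1.8, -2.5, -2.1]
grip_width: 0.013
t 36.23 tcp [ 0.4973 -0.112   0.033 ] grasp [ 0.4973 -0.112   0.044 ] xdir [ 0.001 -0.    -1.   ] zdir yaw -24.31 F [ 1.79 -2.53 -2.13] M [-0.7  -0.61  0.06] w 0.013 q [-0.29  0.44  1.79 -0.    0.9  -1.44]
C implied [ 0.5839 -0.1511] tang -1.57 rad 2.67 T 0.204
```

```bash
python3 -m creep '{"hand":[1,1,1],"slide":[[0,0.0025,0.0002],[0,0.0025,0.0002],[0,0.0025,0.0002]],"spin":[1.5,1.5,1.5]}' 60; python3 - <<'E'
from h import *
tq()
E
```

```text
time_s: 36.48
ee_pos: [0.4983, -0.1099, 0.033]
eef_rot: [-1.292, 1.57, -1.742]
force: [0.9, -4.3, -1.8]
grip_width: 0.0135
t 36.48 tcp [ 0.4983 -0.1099  0.033 ] grasp [ 0.4983 -0.1099  0.044 ] xdir [-0. -0. -1.] zdir yaw -25.79 F [ 0.85 -4.27 -1.85] M [-1.17 -0.23  0.02] w 0.0135 q [-0.29  0.44  1.79 -0.    0.9  -1.41]
C implied [ 0.5838 -0.1513] tang -3.47 rad 2.63 T 0.351
```

```bash
python3 -m creep '{"hand":[1,1,1],"slide":[[0,0.0017,0.0002],[0,0.0017,0.0002],[0,0.0017,0.0002]],"spin":[1,1,1]}' 60; python3 - <<'E'
from h import *
tq()
E
```

```text
time_s: 36.73
ee_pos: [0.499, -0.1087, 0.0329]
eef_rot: [-1.953, 1.57, -2.42]
force: [-1.7, -5.5, -0.9]
grip_width: 0.0135
t 36.73 tcp [ 0.499  -0.1087  0.0329] grasp [ 0.499  -0.1087  0.0439] xdir [-0.001 -0.001 -1.   ] zdir yaw -26.79 F [-1.72 -5.46 -0.9 ] M [-1.41  0.06  0.11] w 0.0135 q [-0.29  0.45  1.79 -0.    0.91 -1.39]
C implied [ 0.5838 -0.1515] tang -5.65 rad 0.93 T 0.642
```

The stop is at the same wrench angle (-24° to -27°), so the bolt is home and the picture reading was biased. I make a last small nip and hold.

```bash
python3 -m creep '{"hand":[1,1,1,1],"slide":[[0,0.001,0],[0,0.001,0],[0,0.001,0],[0,0.001,0]],"spin":[0.5,0.5,0.5,0.5]}' 60; python3 - <<'E'
from h import *
tq()
E
```

```text
time_s: 37.07
ee_pos: [0.4993, -0.108, 0.0329]
eef_rot: [-1.959, 1.57, -2.436]
force: [-1.5, -7.4, -2.0]
grip_width: 0.0131
t 37.07 tcp [ 0.4993 -0.108   0.0329] grasp [ 0.4993 -0.1079  0.0439] xdir [-0.001 -0.001 -1.   ] zdir yaw -27.29 F [-1.47 -7.38 -1.95] M [-1.67  0.22  0.09] w 0.0131 q [-0.28  0.45  1.79 -0.    0.91 -1.38]
C implied [ 0.5837 -0.1515] tang -7.24 rad 2.08 T 0.778
```

```bash
python3 -m creep '{"hand":[1,1,1,1],"slide":[[0,-0.004,0.0003],[0,-0.009,0.0006],[0,-0.009,0.0006],[0,-0.009,0.0006]],"spin":[-2,-5,-5,-5]}' 60; python3 - <<'E'
from h import *
tq()
E
```

```text
time_s: 37.4
ee_pos: [0.4959, -0.1154, 0.0329]
eef_rot: [2.766, 1.57, 2.374]
force: [-0.9, 1.0, -1.0]
grip_width: 0.0132
t 37.4 tcp [ 0.4959 -0.1154  0.0329] grasp [ 0.4959 -0.1154  0.0439] xdir [-0.001  0.    -1.   ] zdir yaw -22.44 F [-0.85  0.99 -1.03] M [ 0.06 -0.14  0.07] w 0.0132 q [-0.3   0.44  1.8   0.    0.9  -1.48]
C implied [ 0.5837 -0.1517] tang 0.59 rad -1.16 T 0.016
```

```bash
python3 -m creep '{"hand":[1,1,1,1],"slide":[[-0.0015,0,-0.0003],[-0.004,0,-0.0003],[-0.007,0,-0.0003],[-0.007,0,-0.0003]],"spin":[0,0,0,0]}' 60; python3 - <<'E'
from h import *
tq()
E
```

```text
time_s: 37.73
ee_pos: [0.4972, -0.1158, 0.0405]
eef_rot: [0.062, 1.567, -0.33]
force: [11.7, -6.0, -13.3]
grip_width: 0.0131
t 37.73 tcp [ 0.4972 -0.1158  0.0405] grasp [ 0.4972 -0.1158  0.0515] xdir [ 0.003 -0.001 -1.   ] zdir yaw -22.44 F [ 11.72  -5.96 -13.31] M [-0.79 -1.81  0.05] w 0.0131 q [-0.3   0.43  1.79 -0.    0.92 -1.48]
C implied [ 0.585 -0.152] tang -1.04 rad 13.1 T 0.15
```

It binds on the lift. I go back down and recentre.

```bash
python3 -m creep '{"hand":[1,1,1,1],"slide":[[0.004,0,0.0005],[0.007,0,0.001],[0.007,0,0.001],[0.007,0,0.001]],"spin":[0,0,0,0]}' 60; python3 - <<'E'
from h import *
tq(); tiltcheck("r")
E
```

```text
time_s: 38.07
ee_pos: [0.496, -0.1152, 0.0325]
eef_rot: [-3.102, 1.568, 2.79]
force: [-4.7, 2.5, 0.5]
grip_width: 0.0133
t 38.07 tcp [ 0.496  -0.1152  0.0325] grasp [ 0.496  -0.1152  0.0435] xdir [-0.002  0.001 -1.   ] zdir yaw -22.41 F [-4.67  2.51  0.46] M [0.19 0.56 0.03] w 0.0133 q [-0.3   0.44  1.79  0.    0.91 -1.48]
C implied [ 0.5838 -0.1515] tang 0.54 rad -5.28 T -0.026
0 small ring top px in crop [343. 281.]
-4 small ring top px in crop [350. 267.]
-8 small ring top px in crop [356. 252.]
4 small ring top px in crop [334. 293.]
```

View pics/rs.png

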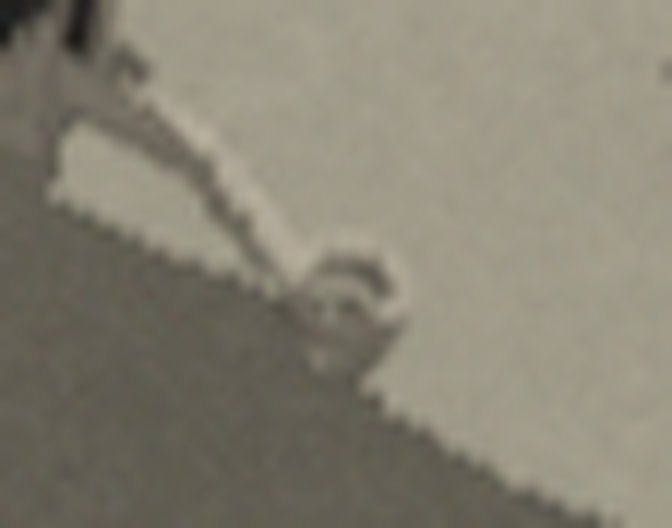

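```bash
python3 -m creep '{"hand":[1,1,1],"slide":[[-0.0008,0,-0.0008],[-0.0012,0,-0.0012],[-0.0012,0,-0.0012]],"spin":[0,0,0]}' 60; python3 - <<'E'
from h import *
tq()
E
```

```text
time_s: 38.42
ee_pos: [0.4959, -0.1153, 0.0343]
eef_rot: [0.143, 1.57, -0.248]
force: [1.9, -0.2, -3.1]
grip_width: 0.0131
t 38.42 tcp [ 0.4959 -0.1153  0.0343] grasp [ 0.4959 -0.1153  0.0453] xdir [ 0.001 -0.    -1.   ] zdir yaw -22.4 F [ 1.94 -0.21 -3.06] M [-0.15 -0.5   0.02] w 0.0131 q [-0.3   0.44  1.8   0.    0.91 -1.48]
C implied [ 0.5837 -0.1515] tang 0.54 rad 1.87 T -0.028
```

```bash
python3 -m creep '{"hand":[1,1,1,1],"slide":[[0,-0.0025,0.0006],[0,-0.0042,0.0008],[-0.0015,-0.0042,0.0009],[-0.003,-0.0042,0.0009]],"spin":[-1.5,-2.5,-2.5,-2.5]}' 60; python3 - <<'E'
from h import *
tq()
E
```

```text
time_s: 38.75
ee_pos: [0.4948, -0.1195, 0.0371]
eef_rot: [2.997, 1.57, 2.649]
force: [0.4, 0.1, -5.3]
grip_width: 0.0134
t 38.75 tcp [ 0.4948 -0.1195  0.0371] grasp [ 0.4948 -0.1195  0.0481] xdir [-0.  0. -1.] zdir yaw -19.94 F [ 0.39  0.13 -5.27] M [-0.05 -0.3   0.09] w 0.0134 q [-0.31  0.44  1.79  0.    0.91 -1.53]
C implied [ 0.5841 -0.1519] tang 0.25 rad 0.32 T 0.062
```

```bash
python3 -m creep '{"hand":[1,1,1,1],"slide":[[-0.002,0,0.0002],[-0.004,0,0.0004],[-0.006,0,0.0004],[-0.006,0,0.0004]],"spin":[0,0,0,0]}' 60; python3 - <<'E'
from h import *
tq()
E
```

```text
time_s: 39.08
ee_pos: [0.4954, -0.1197, 0.0436]
eef_rot: [0.037, 1.571, -0.31]
force: [-0.4, -0.1, -4.5]
grip_width: 0.0137
t 39.08 tcp [ 0.4954 -0.1197  0.0436] grasp [ 0.4954 -0.1197  0.0546] xdir [ 0. -0. -1.] zdir yaw -19.9 F [-0.36 -0.13 -4.47] M [0.02 0.08 0.05] w 0.0137 q [-0.31  0.43  1.79 -0.    0.93 -1.53]
C implied [ 0.5847 -0.152 ] tang -0.25 rad -0.29 T 0.078
```

Free. I lift out and go back to the tray.

```bash
python3 -m creep '{"hand":[1,1,1,1,1],"slide":[[-0.008,0,0],[-0.025,0,0],[-0.055,0,0],[-0.08,0,0],[-0.08,0,0]],"spin":[0,0,0,0,0]}' 60; python3 - <<'E'
from h import *
tq(); goto([.5576,.1544,.125],-12.9)
E
```

```text
time_s: 39.5
ee_pos: [0.4973, -0.1203, 0.1283]
eef_rot: [0.036, 1.563, -0.311]
force: [0.3, -0.0, -3.0]
grip_width: 0.013
t 39.5 tcp [ 0.4973 -0.1203  0.1283] grasp [ 0.4972 -0.1203  0.1393] xdir [ 0.007 -0.002 -1.   ] zdir yaw -19.89 F [ 0.33 -0.03 -3.04] M [ 0.   -0.01  0.01] w 0.013 q [-0.31  0.3   1.73 -0.    1.1  -1.53]
C implied [ 0.5865 -0.1526] tang 0.08 rad 0.32 T -0.002
slide [ 14.1 278.8 -36.8] mm spin -6.99 dist 0.282
```

```bash
python3 -m creep '{"hand":[1,1,1,1,1,1,1,1,1,1,1,1],"slide":[[0,0.02,-0.003],[0,0.05,-0.007],[0,0.085,-0.012],[0,0.12,-0.017],[0,0.155,-0.021],[0,0.19,-0.026],[0,0.225,-0.031],[0.005,0.255,-0.035],[0.01,0.2788,-0.036],[0.02,0.2788,-0.036],[0.03,0.2788,-0.036],[0.03,0.2788,-0.036]],"spin":[0,-1,-2,-3,-4,-5,-6,-7,-7,-7,-7,-7]}' 60; python3 - <<'E'
from h import *
st(); goto([.5576,.1544,.06],-12.9)
t=ctrl.camera("top"); s=ctrl.camera("side")
crop(t,170,125,75,60,9,"pics/ut2.png"); crop(s,180,190,120,90,6,"pics/us2.png")
E
```

```text
time_s: 40.5
ee_pos: [0.5548, 0.154, 0.0902]
eef_rot: [-2.667, 1.566, -2.892]
force: [-0.5, -0.3, -5.1]
grip_width: 0.0133
t 40.5 tcp [0.5548 0.154  0.0902] grasp [0.5549 0.1541 0.1012] xdir [-0.004 -0.001 -1.   ] zdir yaw -12.89 F [-0.54 -0.32 -5.05] M [-0.03  0.04 -0.02] w 0.0133 q [ 0.21  0.49  1.57 -0.    1.09 -1.14]
slide [41.2  1.   2.7] mm spin 0.01 dist 0.041
```

View pics/us2.png

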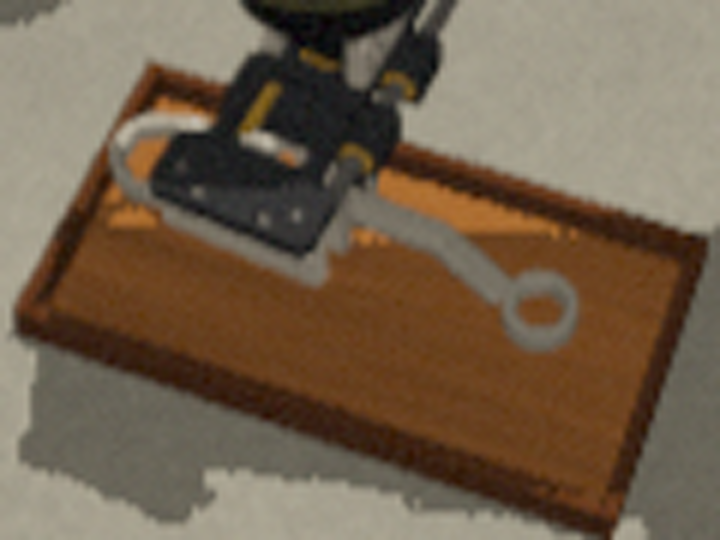

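View pics/ut2.png

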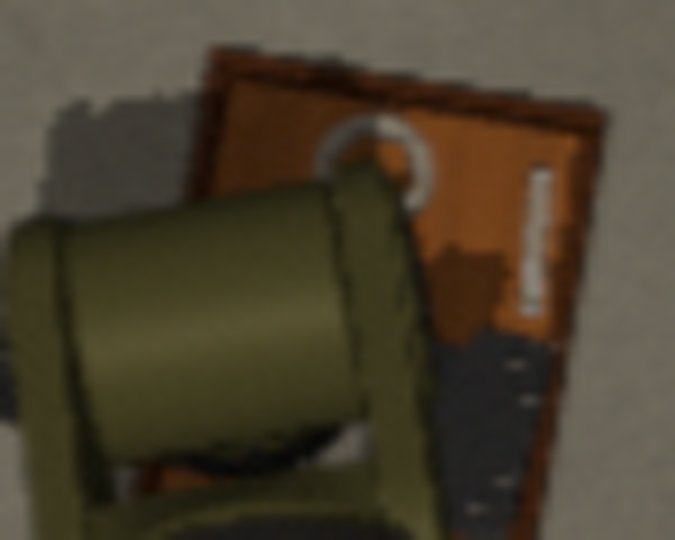

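The wrench is above its old place: large ring at (375,165) in the top crop, clear of the clip at (535,240). I lower it gently.

```bash
python3 -m creep '{"hand":[1,1,1,1,1,1,1],"slide":[[0.01,0.0005,0.001],[0.025,0.0005,0.001],[0.038,0.0005,0.001],[0.046,0.0005,0.001],[0.05,0.0005,0.001],[0.05,0.0005,0.001],[0.05,0.0005,0.001]],"spin":[0,0,0,0,0,0,0]}' 60; python3 - <<'E'
from h import *
st()
E
```

```text
time_s: 41.18
ee_pos: [0.5577, 0.1549, 0.0436]
eef_rot: [0.42, 1.57, 0.195]
force: [0.2, -0.3, -3.6]
grip_width: 0.0131
t 41.18 tcp [0.5577 0.1549 0.0436] grasp [0.5577 0.1549 0.0546] xdir [ 0.001  0.    -1.   ] zdir yaw -12.91 F [ 0.16 -0.28 -3.64] M [ 0.03 -0.    0.03] w 0.0131 q [ 0.21  0.55  1.59 -0.    1.   -1.14]
```

```bash
python3 -m creep '{"hand":[1,1,1,1,1,1,1],"slide":[[0.003,0,0],[0.006,0,0],[0.008,0,0],[0.0095,0,0],[0.0105,0,0],[0.0115,0,0],[0.0115,0,0]],"spin":[0,0,0,0,0,0,0]}' 60; python3 - <<'E'
from h import *
st()
E
```

```text
time_s: 41.77
ee_pos: [0.5575, 0.1551, 0.0319]
eef_rot: [0.482, 1.57, 0.258]
force: [-2.7, 0.0, 0.9]
grip_width: 0.0133
t 41.77 tcp [0.5575 0.1551 0.0319] grasp [0.5575 0.1551 0.0429] xdir [ 0.  0. -1.] zdir yaw -12.88 F [-2.73  0.01  0.91] M [-0.01  0.1  -0.04] w 0.0133 q [ 0.21  0.57  1.59  0.    0.98 -1.14]
```

Touched down (about 5 N support). I ease the grip and then open.

```bash
python3 -m creep '{"hand":[1,1,1,0.8,0.6,0.5,0.4,0.3,0.3,0.3],"slide":[[0,0,0],[0,0,0],[0.0005,0,0],[0.0005,0,0],[0.0005,0,0],[0.0005,0,0],[0.0005,0,0],[0.0005,0,0],[0.0005,0,0],[0.0005,0,0]],"spin":[0,0,0,0,0,0,0,0,0,0]}' 4; python3 - <<'E'
from h import *
st()
E
```

```text
time_s: 42.6
ee_pos: [0.5574, 0.155, 0.0311]
eef_rot: [-0.901, 1.571, -1.126]
force: [0.5, -0.0, -0.5]
grip_width: 0.0328
t 42.6 tcp [0.5574 0.155  0.0311] grasp [0.5574 0.155  0.0421] xdir [ 0. -0. -1.] zdir yaw -12.89 F [ 0.48 -0.03 -0.53] M [ 0.02 -0.02  0.02] w 0.0328 q [ 0.21  0.57  1.59 -0.    0.98 -1.14]
```

Released. I raise straight up and move back to the left and clear, to see the tray and bolt.

```bash
python3 -m creep '{"hand":[0.3,0.3,0.3,0.3,0.3,0.3,0.3,0.3,0.3,0.3,0.3,0.3],"slide":[[-0.02,0,0],[-0.05,0,0],[-0.09,0,0],[-0.13,0,0],[-0.15,0.03,-0.02],[-0.16,0.065,-0.04],[-0.16,0.1,-0.06],[-0.16,0.135,-0.08],[-0.16,0.17,-0.1],[-0.16,0.205,-0.12],[-0.16,0.24,-0.14],[-0.16,0.27,-0.16]],"spin":[0,0,0,0,0,0,0,0,0,0,0,0]}' 4; python3 - <<'E'
from h import *
st()
t=ctrl.camera("top"); s=ctrl.camera("side")
cv2.imwrite("pics/vt.png",t[:,:,::-1]); cv2.imwrite("pics/vs.png",s[:,:,::-1])
crop(t,90,80,330,180,2.4,"pics/vt2.png"); crop(s,120,70,200,200,3,"pics/vs2.png")
hexang(t,(65,75,85,95))
ims=[cv2.convertScaleAbs(cv2.resize(x[157:178,286:307,::-1],None,fx=16,fy=16,interpolation=cv2.INTER_CUBIC),alpha=1.8,beta=-60) for x in(load("pics/ot.png"),t)]
cv2.imwrite("pics/vcmp.png",np.hstack(ims))
E
```

```text
time_s: 43.6
ee_pos: [0.4606, 0.4561, 0.191]
eef_rot: [1.517, 1.571, 1.292]
force: [-0.4, -0.3, 0.7]
grip_width: 0.0328
t 43.6 tcp [0.4606 0.4561 0.191 ] grasp [0.4606 0.4561 0.202 ] xdir [ 0.  0. -1.] zdir yaw -12.87 F [-0.43 -0.29  0.7 ] M [-0.04  0.   -0.05] w 0.0328 q [ 0.72  0.54  1.24  0.    1.36 -0.62]
65 area 14.515625 corner ang mod60 17.9 amp 0.17 r 10.9
75 area 48.234375 corner ang mod60 18.2 amp 0.5 r 13.1
85 area 54.9140625 corner ang mod60 18.9 amp 0.6 r 14.0
95 area 60.8203125 corner ang mod60 18.4 amp 0.65 r 14.7
```

View pics/vt2.png

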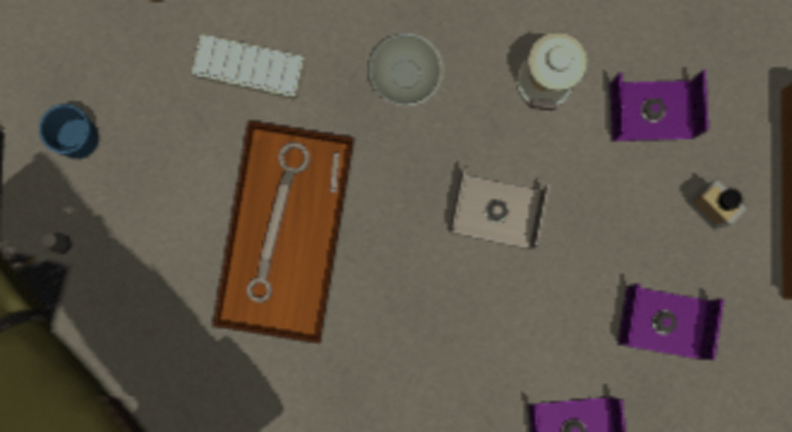

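View pics/vs2.png

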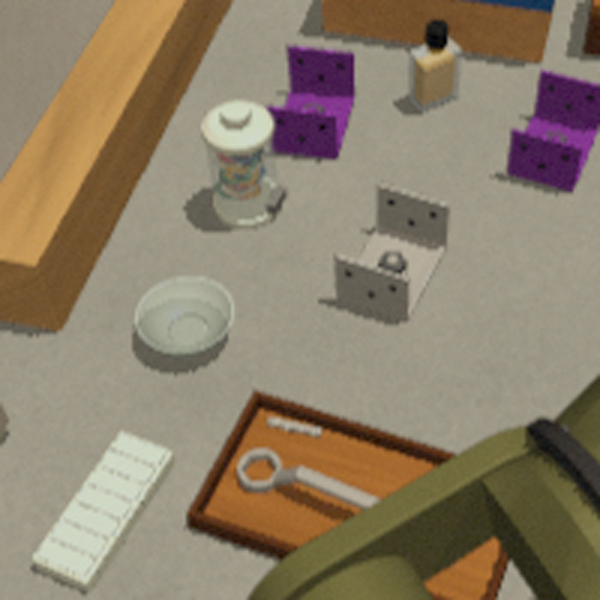

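View pics/vcmp.png

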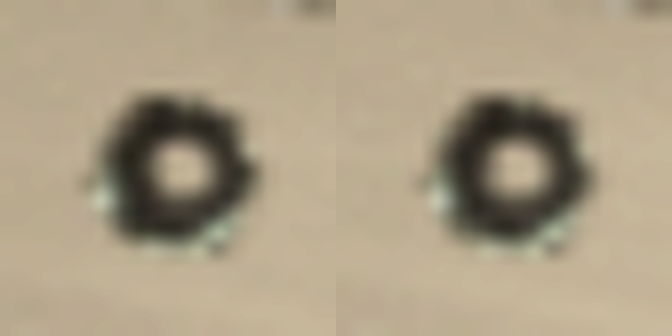

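The wrench lies back where it started: rings at about (212.1,145.8) and (197.7,200.6), against (212.1,145.4) and (197.6,200.6) at the start. Bystanders look untouched, and the bolt was left alone. I hand in.

```bash
python3 - <<'E'
from station import ctrl
ctrl.hand_in(); print(ctrl.get_obs()["time_s"])
E
```

```text
the job is handed in; nothing more can be done
the job is handed in; nothing more can be done
```

The bolt is tightened home and nipped up firm, the wrench is back in the tray, and the job is handed in. The clock read 43.6 s just before I handed in; the hand-in gave no verdict.

**Strokes:**
- **Clean strokes:** I made three clockwise strokes, lifting the ring off and reseating it for each, then one extra reseat to check the stop.
- **Torque at the stop:** the bolt came up solid with the wrench at about -24° to -27° yaw, twice. I held an estimated 0.89 N m there, then 0.78 N m on the recheck.

**What went wrong on the way:**
- **First lift:** the wrench tipped in the grip and the ring caught on the head.
- **One empty stroke:** at the next reseat the ring only perched on the head, so that sweep turned nothing. I laid the wrench on clear shelf to level it and regripped.
- **Last lift:** the ring bound briefly at about 13 N before it came free.
- **Typing slip:** one early row was entered in mm instead of metres. The per-row speed limit made it harmless.

**Last checks:**
- **Wrench:** both rings are within about half a pixel of their starting place in the top picture, and the hand is clear of everything. The arm hid part of the tray in the side view.
- **Bystanders:** they look unmoved in the pictures, but I did not measure them.
- **Bolt angle, a disagreement:** the top picture reads about -11°, roughly 2.1 rad. The stop angle and the 6° play put it at about -16° to -19°, roughly 2.2 rad. I trusted the feel of the wrench over the coarse picture.

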